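Return the rotary tool and findings tin to the shadow-cut tray

ROBOT

A 6-joint arm with a two-finger parallel gripper is mounted at the origin on a cart in front of the work surface, level with it; the furniture and walls round the work are solid. World frame = base frame: x ahead of the robot, y to its left, z up, the work surface at z = 0. Lengths are in mm, angles in rad, forces in N, time in s.
With the tool pointing down it reaches from about 350 to 775 mm from the base axis. Payload 7.3 kg.
Tool frame: the origin (TCP) lies at the centre of the arm's flange, where the gripper is bolted on; the fingertips stand 178 mm ahead of it and the grasp point (between the pads) lies 159 mm ahead of it; z points along the fingers, y is the direction in which the jaws open and shut (so a half turn about z gives the same grasp; the last joint's range is limited). The gripper opens to 92 mm and grips with 3 to 60 N. Pads are 19 mm wide; open, the fingers measure 130 mm over their backs; the gripper's body (75 mm by 190 mm) begins 47 mm behind the grasp point.
Start: joints at [-1.407, 0.342, 1.524, -0, 1.275, -0.146], TCP at [160.076, -500.004, 404.741] pointing down, gripper open.
Joint ranges: [-2.53, 2.53], [-0.77, 2.02], [0.04, 2.7], [-1, 4.14], [0.28, 2.66], [-3.11, 3.11]. Speed limits (rad/s): [2.57, 2.57, 3.14, 3.14, 3.14, 3.14].

INTERFACE

Orientations are given as [roll, pitch, yaw] about the fixed x, y, z axes, in that order (R = Rz(yaw) Ry(pitch) Rx(roll)).
In Python, from plant import status, viewer, ticket gives the robot as it stands.
- The arm moves only by the tool play_rows, never from a script. Its argument "commands" is a list of rows, each an object with "offset": the shift along the tool's x, y, z in m, a list of three; "twist": the turn about the tool's z in degrees. A call has 1 to 5 rows; each row shifts and turns the commanded pose from where the row before left it, along the tool's axes as they then stand; what a row does not reach is not made up. A row lasts 1/10 s, in which the tool goes at most 50 mm and 8.59 degrees, less where a joint would pass 70% of its speed; a pose out of reach is approached as far as the arm can. A call with a gripper value outside its range is refused whole. "jaw" is the closure in counts, from 0 (fully open) to 255 (shut), set as the call begins (left out, the last holds). The fingers move at their own pace and stop on an object; the grip force is fixed at half the most. Time passes only in rows, so rows that do not move let the fingers close. It gives the time, the measured TCP pose, the force and the opening at its end, in the units of the state.
- status.get_obs(): the state, without advancing time (a new reading comes with each control period).
- viewer.capture(name): name is "scene" or "side" or "wrist"; returns the picture (420x560x3 uint8, red, green, blue); there is no depth.
- viewer.camera_params(name): a dict with "fov_y" (degrees; the focal length in pixels is half the picture's height over the tangent of half this angle, whatever the lens; pixels are square), "cx", "cy" (the principal point, pixels), "rvec" (rotation vector, rad) and "tvec" (3), from world to camera coordinates, as OpenCV has them; the wrist camera has in their place "T_tool_cam" (4x4, takes a point from camera to tool coordinates, whose origin is the TCP and whose axes are the flange's). Camera axes: x right, y down, z forward; pixel columns grow to the right and rows downward; lengths in mm; the calibration is good to about 2 mm. A picture is of the moment at which its call begins: read the wrist's pose just before it. camera_params takes no time and is no camera call.
- ticket.close_job(): hands the job in, once; it reports no verdict.
The state is a dict: "time": time; "joint_positions": joint angles; "dq": joint speeds; "tau": joint torques, N m; "tool_pos": TCP position; "tcp_rot": TCP orientation; "contact_force": force on the tool from outside, world axes, zero at the start; "moment": the same for the moment, N m; "grip_width": finger opening in mm.
Only numpy, scipy, OpenCV 4.12 (cv2) and the standard library are available. Lean on these libraries where they do the work, as an engineer would, in place of code of your own. Each camera call takes 0.05 s, during which the arm holds its last target.

TASK

Take the rotary tool and the white findings tin that lie on the right of the table and put them into the cut-outs of the sloping tool tray that match their outlines, each fully home, with the rotary tool's spindle in the narrow slot at the upper end. When both are in and let go, press the push button on the tray's front ledge fully down and let it come up again. Leave the lidded wax pot beside the tray where it stands.

Things in the scene. Friction and masses are not known exactly. Their poses are not given: they have to be found in the camera images.
- rotary_mid (a point): Body centre of the loose rotary tool: a dark cordless hand tool, 199 mm long, lying flat. Its body is 156 mm long, 40 mm wide, 39 mm high above the surface it lies on; this point is at mid length of the body, 20 mm above that surface. Own axes: x across (grip 40 mm), y along it to the blunt tail, so -y points to the thin spindle, z up. About 0.24 kg, balanced near here.
- rotary_spindle (a point): End of the rotary tool's thin metal spindle (about 10 mm thick), 120 mm from rotary_mid along the tool's -y. Same axes as rotary_mid.
- tin_mid (a point): Centre of the loose findings tin: a whitish flat box 90 mm long, 60 mm wide, 25 mm high (lid fixed), about 0.09 kg; this point is 12.5 mm above its underside. Own axes: x across (grip 60 mm), y along its length, z up. Either end may go uphill.
- tool_tray: The tray's fixed plywood stand, 265 x 200 mm, up to 140 mm high, in the left half of the table, turned about the vertical. Origin on the table under the centre of the sloping face; x level from the low front (ledge, robot's side) to the high back, y left, z up. Axes of this body are not sloped.
- tray_face: The tray's dark foam face, 230 x 200 mm, fixed. Origin at its centre, on the surface; x straight up the slope (25 degrees, rising away from the robot), y left, z square out of the face. A finger trough 62 mm wide (x from -58 to +4 mm), 24 mm deep, crosses the whole face along y, so fingers may reach down beside both parts. A steel block, fixed in the third cut-out (upper right), stands 8 mm out.
- rotary_home (a point): Where rotary_mid must come to lie, in the left cut-out, 0.5 mm below the face; axes as tray_face. The cut-out is 44 mm wide (y), 163 mm long (x), 20 mm deep, with a slot 24 mm wide and 43 mm long at its upper end for the spindle; 3 mm lead-in chamfers. The tool enters square to the face and stands 19 mm out of it.
- spindle_home (a point): Where rotary_spindle must come to lie, in the narrow slot: 120 mm up the slope from rotary_home. Axes as tray_face.
- tin_home (a point): Where tin_mid must come to lie, in the lower right cut-out, 64 mm wide (y), 94 mm long (x, up the slope), 12 mm deep, 3 mm chamfers; axes as tray_face. The tin stands 13 mm out of the face. When both are seated, the facing sides of tin and rotary tool are 52 mm apart.
- check_button_top (a point): Centre of the top of the round metal push button (32 mm across) in its dark housing on the level ledge at the tray's front. Pressed straight down; 6 mm of travel, 5 N when fully down; it springs back.
- check_button (a joint): Travel of the button in m: 0 up, 0.006 fully down.
- wax_pot: Bystander: round pot 59 mm across, 40 mm high, standing behind the tray, to its right; origin at the centre of its underside. Not to be moved.

How it is judged:
By the outcome, as a careful person would: the job done as asked, in the order asked, and still so for the second after the job is handed in, with the robot touching nothing.
It also fails if it takes over 64 s, if anything falls off the work surface, if the arm or the gripper's body presses on something with over 40 N, if the wrist force passes 120 N, or if a joint passes its speed limit or range.

## Working session

There is one attempt and no reset: what is moved stays moved. The work goes in short steps, Python scripts to look and compute and a tool call to move; the robot and the scene stay as the last step left them, time stands still between calls to the robot, and variables do not carry over. Pictures are saved under pics/ and viewed, and the job is handed in when it is done.

Besides the shell and the picture viewer there is one more tool, called after "Call:" by a JSON object that holds its "fn" and its "kwargs", one argument or row to a line. play_rows: Moves the arm, as the interface text tells. Its arguments: {"type":"object","properties":{"commands":{"type":"array"},"jaw":{"type":"number"}},"required":["commands"]}

```bash
ls; mkdir -p pics
python3 - <<'E'
from plant import status, viewer
import cv2
print(status.get_obs())
for n in ("scene","side","wrist"):
    print(n,viewer.camera_params(n))
    cv2.imwrite(f"pics/{n}0.png",viewer.capture(n)[:,:,::-1])
E
```

```text
pics
{'time': 0.0, 'joint_positions': array([-1.40700302e+00,  3.42729825e-01,  1.52502391e+00,  9.79192740e-06,
        1.27537536e+00, -1.46024647e-01]), 'dq': array([ 1.48325112e-05, -7.08424161e-04,  5.19090297e-04, -1.05632703e-03,
        1.79241804e-03, -1.09459567e-03]), 'tau': array([ 2.91511487e-04, -4.31240988e+01, -2.44221067e+01,  7.18244794e-02,
        5.60668332e-02, -1.52591251e-04]), 'tool_pos': array([ 160.05303326, -499.8687172 ,  404.03865273]), 'tcp_rot': array([-3.14007393e+00, -2.32825226e-04,  3.09814918e-01]), 'contact_force': array([ 0.14847898,  0.82021099, -0.30178678]), 'moment': array([-0.02940716, -0.04053701, -0.01107835]), 'grip_width': 91.6770659270421}
scene {'fov_y': 43.57355190383863, 'cx': 279.22045835875866, 'cy': 215.67676839345728, 'rvec': array([ 1.07908808, -2.42390737,  0.99593652]), 'tvec': array([ 380.59017728,  343.77060136, 1144.84086115])}
side {'fov_y': 57.1367581452978, 'cx': 283.0340908485428, 'cy': 208.08198408440387, 'rvec': array([ 2.33359872, -0.05298258,  0.05097475]), 'tvec': array([-555.43779219,  109.97238307, 1109.15115697])}
wrist {'fov_y': 71.2508150707632, 'cx': 280.73783221255843, 'cy': 211.18204403041003, 'T_tool_cam': array([[ 2.31432977e-04, -9.67765387e-01, -2.51853335e-01,
         6.76126653e+01],
       [ 9.99999905e-01,  1.30648075e-04,  4.16894498e-04,
         1.22939647e+00],
       [-3.70551911e-04, -2.51853408e-01,  9.67765325e-01,
         2.09994343e+01],
       [ 0.00000000e+00,  0.00000000e+00,  0.00000000e+00,
         1.00000000e+00]])}
```

View pics/scene0.png

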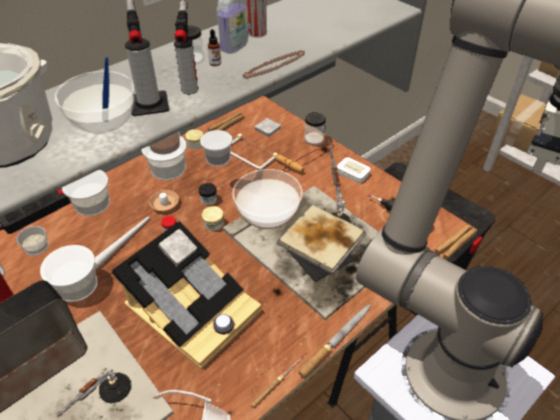

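View pics/side0.png

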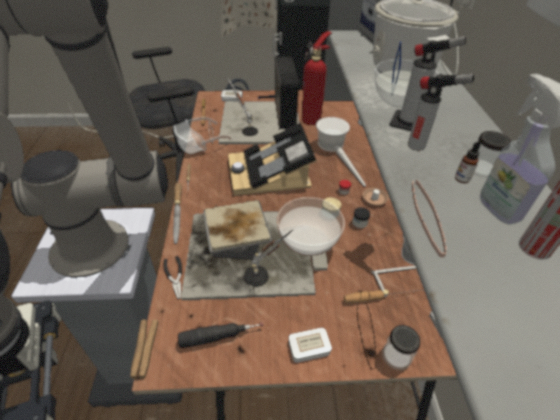

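View pics/wrist0.png

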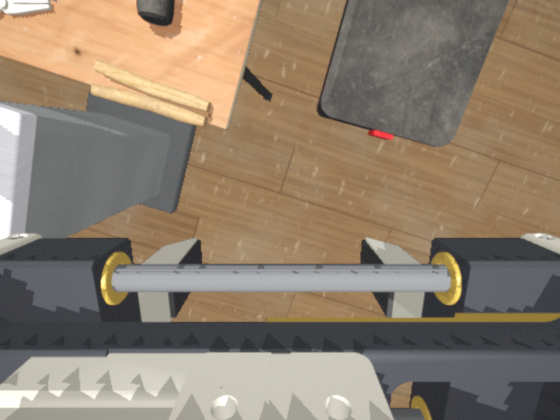

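```bash
cat > h.py <<'E'
import numpy as np, cv2
from scipy.spatial.transform import Rotation as R
from plant import status, viewer
def cam(name,obs=None):
    p=viewer.camera_params(name); f=210/np.tan(np.radians(p["fov_y"]/2))
    K=np.array([[f,0,p["cx"]],[0,f,p["cy"]],[0,0,1]])
    if "rvec" in p:
        Rm=cv2.Rodrigues(p["rvec"])[0]; t=p["tvec"].reshape(3)
    else:
        obs=obs or status.get_obs()
        T=np.eye(4);T[:3,:3]=R.from_euler("xyz",obs["tcp_rot"]).as_matrix();T[:3,3]=obs["tool_pos"]
        T=np.linalg.inv(T@p["T_tool_cam"]); Rm=T[:3,:3];t=T[:3,3]
    return K,Rm,t
def rays(c,uv):
    K,Rm,t=c; uv=np.atleast_2d(np.float64(uv)); d=np.c_[uv,np.ones(len(uv))]@np.linalg.inv(K).T@Rm
    return -Rm.T@t,d
def plane(c,uv,n=(0,0,1),p0=(0,0,0)):
    o,d=rays(c,uv); n=np.array(n,float)
    return o+d*(((np.array(p0)-o)@n)/(d@n))[:,None]
def proj(c,P):
    K,Rm,t=c; q=(np.atleast_2d(P)@Rm.T+t)@K.T; return q[:,:2]/q[:,2:]
def tri(c1,uv1,c2,uv2):
    o1,d1=rays(c1,uv1);o2,d2=rays(c2,uv2);out=[]
    for a,b in zip(d1,d2):
        s=np.linalg.lstsq(np.c_[a,-b],o2-o1,rcond=None)[0];p=o1+s[0]*a;q=o2+s[1]*b
        out.append([*((p+q)/2),np.linalg.norm(p-q)])
    return np.array(out)
def save(n,im,crop=None,k=1):
    if crop: im=im[crop[1]:crop[3],crop[0]:crop[2]]
    cv2.imwrite(f"pics/{n}.png",cv2.resize(im,None,fx=k,fy=k,interpolation=cv2.INTER_CUBIC)[:,:,::-1])
E
python3 - <<'E'
from h import *
s=cv2.imread("pics/side0.png")[:,:,::-1]; c=cv2.imread("pics/scene0.png")[:,:,::-1]
save("s1",s,(170,310,350,380),4); save("s2",s,(220,110,330,210),6); save("c2",c,(100,210,280,370),4)
E
```

```text
(no output)
```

View pics/s1.png

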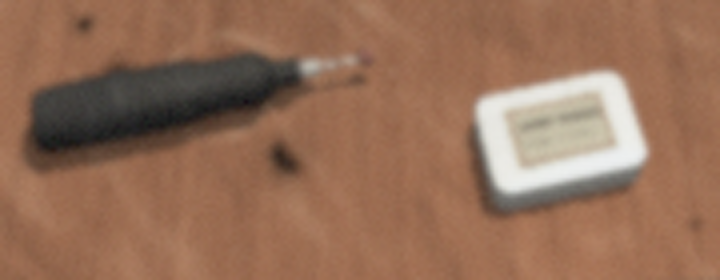

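View pics/s2.png

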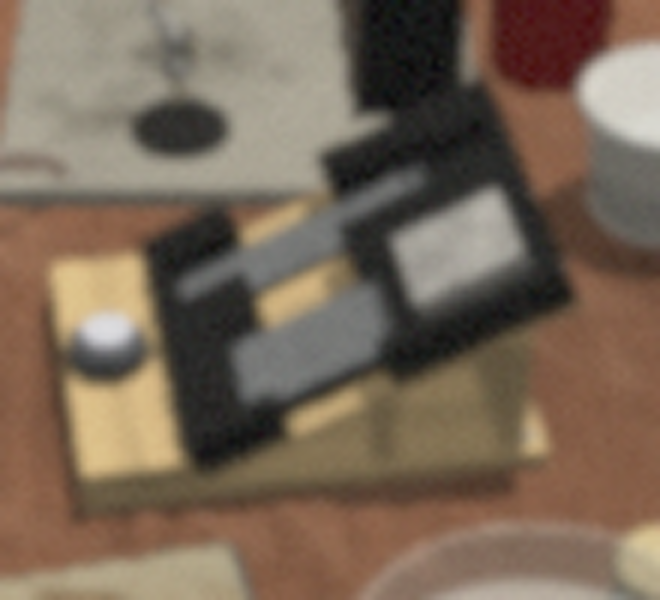

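View pics/c2.png

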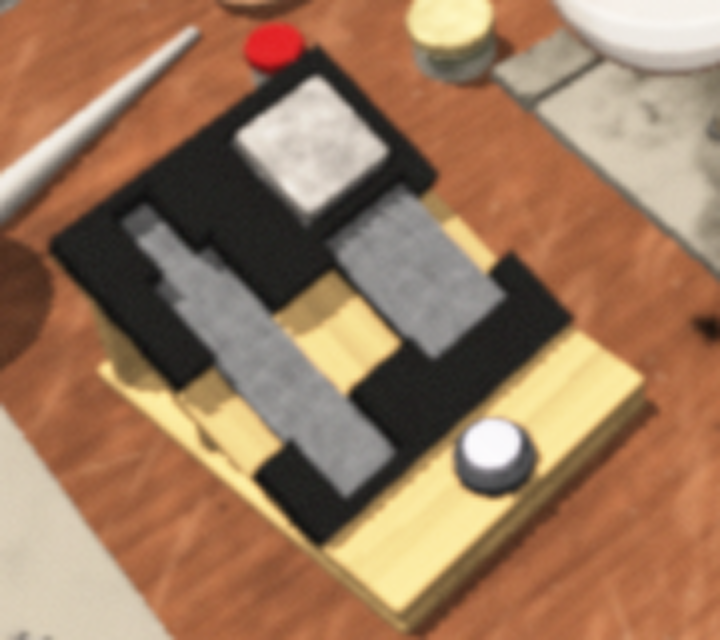

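Run:
```python
from h import *
c=cam("side")
f=lambda a:np.array(a)/4.+[170,310]
P=plane(c,f([[36,120],[278,74],[300,70],[368,58]]),p0=(0,0,20)); print(P.round(0)); print(np.linalg.norm(P-P[3],axis=1).round(0))
Q=plane(c,f([[476,98],[620,70],[648,162],[496,194]]),p0=(0,0,25)); print(Q.round(0),Q.mean(0),np.linalg.norm(Q-np.roll(Q,1,0),axis=1))
# tray via two views
cs=cam("scene")
g=lambda a:np.array(a)/4.+[100,210]; h=lambda a:np.array(a)/6.+[220,110]
# far-left corner, far-right corner, near-right, near-left of face, button
A=[[52,245],[318,48],[572,318],[320,542],[492,443]]
B=[[325,158],[572,298],[205,465],None,[106,330]]
A=[[52,245],[318,48],[437,178],[572,318],[320,542],[492,443]]
B=[[325,158],[483,85],[572,298],[205,465],[150,243],[106,330]]
# labels: A: backleft?, ...
print(tri(cs,g(A),c,h([[483,85],[572,298],[400,378],[205,465],[150,243],[106,330]])).round(0))
```

```text
[[ 299. -311.   20.]
 [ 437. -288.   20.]
 [ 450. -286.   20.]
 [ 491. -280.   20.]]
[194.  54.  41.   0.]
[[ 553. -311.   25.]
 [ 639. -297.   25.]
 [ 647. -354.   25.]
 [ 560. -369.   25.]] [ 599.95511107 -332.45150621   25.        ] [58.23544652 87.42438179 57.79465947 88.45384389]
[[640. 439. 126.   0.]
 [671. 237. 120.   3.]
 [577. 226.  74.   5.]
 [469. 211.  27.   7.]
 [438. 413.  34.   3.]
 [416. 308.  48.   1.]]
```

Call:
{"fn": "play_rows", "kwargs": {
  "commands": [
    {"offset": [0.035,-0.02,0.008],"twist": 0},
    {"offset": [0.035,-0.02,0.008],"twist": 0},
    {"offset": [0.035,-0.02,0.008],"twist": 0},
    {"offset": [0.035,-0.02,0.008],"twist": 0},
    {"offset": [0.035,-0.02,0.008],"twist": 0}
  ]
}}

```text
time: 0.65
tool_pos: [297.0, -350.1, 364.3]
tcp_rot: [-3.141, 0.0, 0.309]
contact_force: [0.8, -0.9, -0.5]
grip_width: 91.8
```

Call:
{"fn": "play_rows", "kwargs": {
  "commands": [
    {"offset": [0.035,-0.02,0.008],"twist": 0},
    {"offset": [0.016,-0.012,0.006],"twist": 0},
    {"offset": [0,0,0],"twist": 8.5},
    {"offset": [0,0,0],"twist": 0}
  ]
}}

```text
time: 1.05
tool_pos: [335.5, -304.8, 350.5]
tcp_rot: [-3.141, 0.0, 0.162]
contact_force: [0.7, 0.1, 0.2]
grip_width: 92.3
```

Run:
```python
from h import *
o=status.get_obs(); print({k:np.round(o[k],3) for k in ("time","tool_pos","tcp_rot","contact_force","dq")})
im=viewer.capture("wrist"); save("w1",im); np.save("w1.npy",im)
```

```text
{'time': np.float64(1.05), 'tool_pos': array([ 335.459, -304.752,  350.463]), 'tcp_rot': array([-3.141,  0.   ,  0.162]), 'contact_force': array([0.745, 0.101, 0.215]), 'dq': array([-0.026, -0.003, -0.012, -0.002,  0.001, -0.151])}
```

View pics/w1.png

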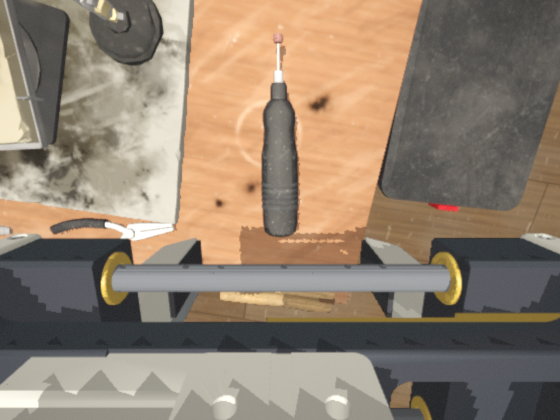

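Run:
```python
from h import *
o=status.get_obs(); im=np.load("w1.npy"); c=cam("wrist")
m=(im.max(2)<75).astype(np.uint8); m[:, :235]=0; m[:,340:]=0; m[240:]=0; m[:78]=0
m=cv2.morphologyEx(m,cv2.MORPH_OPEN,np.ones((3,3)))
n,l,st,ce=cv2.connectedComponentsWithStats(m); k=1+st[1:,4].argmax(); print(st[k],ce[k])
m=l==k
for r in range(85,238,12):
    x=np.where(m[r])[0]; 
    if len(x): 
        P=plane(c,[[x[0]-.5,r],[x[-1]+.5,r]],p0=(0,0,20)); print(r,x[0],x[-1],P.mean(0).round(1),np.linalg.norm(P[0]-P[1]).round(1))
P=plane(c,[[278,32.5],[279.5,83],[281,236]],p0=(0,0,20)); print(P.round(1),np.linalg.norm(P-P[0],axis=1))
print(np.degrees(np.arctan2(*(P[0]-P[2])[1::-1])),np.degrees(o["tcp_rot"][2]))
```

```text
[293 160   4  23  84] [294.64285714 170.86904762]
169 293 296 [ 370.4 -315.3   20. ] 4.2
181 293 296 [ 357.9 -317.6   20. ] 4.3
[[ 493.9 -277.4   20. ]
 [ 450.6 -286.    20. ]
 [ 294.6 -313.6   20. ]] [  0.          44.15540746 202.59804263]
10.276375951426196 9.450937109446194
```

Run:
```python
from h import *
im=np.load("w1.npy").astype(int); c=cam("wrist")
print(im[160,250:310:4].tolist())
m=((im[:,:,0]-im[:,:,2])<35).astype(np.uint8); m[:, :235]=0; m[:,340:]=0; m[240:]=0; m[:20]=0
n,l,st,ce=cv2.connectedComponentsWithStats(m); k=1+st[1:,4].argmax(); print(st[k],ce[k])
m=l==k; L=[]
for r in range(40,238,10):
    x=np.where(m[r])[0]; 
    if len(x): 
        P=plane(c,[[x[0]-.5,r],[x[-1]+.5,r]],p0=(0,0,20)); L.append(P.mean(0)); print(r,x[0],x[-1],P.mean(0).round(1),np.linalg.norm(P[0]-P[1]).round(1))
L=np.array(L); v=cv2.fitLine(L[:,:2].astype(np.float32),cv2.DIST_HUBER,0,.01,.01).ravel(); print(v,np.degrees(np.arctan2(v[1],v[0])))
```

```text
[[249, 206, 164], [243, 193, 149], [235, 179, 132], [97, 78, 68], [89, 85, 82], [122, 118, 112], [136, 131, 121], [138, 134, 125], [131, 126, 120], [125, 118, 110], [107, 103, 98], [64, 63, 63], [162, 114, 81], [226, 166, 118], [226, 168, 119]]
[ 262   43   36  194 4815] [279.24963655 161.31568017]
50 277 279 [ 479.2 -279.9   20. ] 2.9
60 277 279 [ 470.6 -281.3   20. ] 2.9
70 277 281 [ 462.1 -283.7   20. ] 4.8
80 274 282 [ 453.  -284.2   20. ] 8.8
90 271 285 [ 444.  -285.6   20. ] 14.8
100 271 287 [ 435.1 -288.1   20. ] 16.9
110 264 293 [ 425.7 -289.2   20. ] 30.0
120 264 294 [ 416.3 -291.2   20. ] 31.3
130 265 293 [ 406.7 -292.8   20. ] 29.5
140 264 294 [ 397.  -294.4   20. ] 31.8
150 263 295 [ 387.  -296.1   20. ] 34.2
160 262 296 [ 376.9 -297.7   20. ] 36.5
170 262 296 [ 366.7 -299.4   20. ] 36.9
180 263 297 [ 356.4 -302.2   20. ] 37.2
190 262 297 [ 345.7 -303.4   20. ] 38.6
200 263 297 [ 334.9 -305.8   20. ] 37.8
210 264 296 [ 323.9 -307.6   20. ] 36.0
220 264 296 [ 312.7 -309.4   20. ] 36.3
230 265 294 [ 301.2 -310.8   20. ] 33.3
[ 9.8463225e-01  1.7464042e-01  3.8843576e+02 -2.9586407e+02] 10.057734
```

Call:
{"fn": "play_rows", "kwargs": {
  "commands": [
    {"offset": [0.0385,0,0.03],"twist": -0.8},
    {"offset": [0,0,0.045],"twist": 0},
    {"offset": [0,0,0.045],"twist": 0},
    {"offset": [0,0,0.03],"twist": 0},
    {"offset": [0,0,0.0],"twist": 0}
  ]
}}

```text
time: 1.6
tool_pos: [371.8, -298.7, 197.4]
tcp_rot: [-3.135, 0.004, 0.178]
contact_force: [0.1, -0.6, -0.2]
grip_width: 91.8
```

Run:
```python
from h import *
o=status.get_obs(); print({k:np.round(o[k],3) for k in ("time","tool_pos","tcp_rot","contact_force","dq")})
c=cam("wrist");im=viewer.capture("wrist"); save("w2",im)
```

```text
{'time': np.float64(1.6), 'tool_pos': array([ 371.811, -298.725,  197.424]), 'tcp_rot': array([-3.135,  0.004,  0.178]), 'contact_force': array([ 0.133, -0.562, -0.181]), 'dq': array([ 0.002, -0.08 , -0.064,  0.002,  0.075,  0.013])}
```

View pics/w2.png

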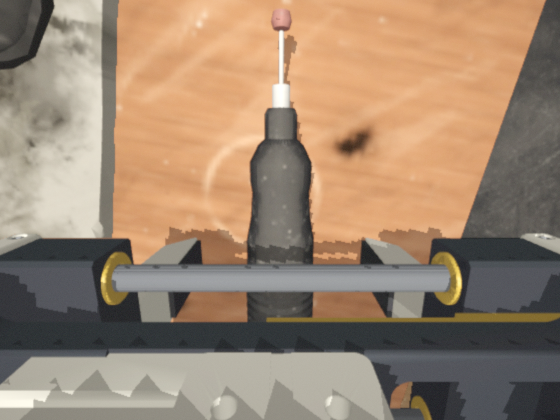

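Call:
{"fn": "play_rows", "kwargs": {
  "commands": [
    {"offset": [0.001,0,0.018],"twist": 0},
    {"offset": [0,0,0],"twist": 0}
  ]
}}

```text
time: 1.85
tool_pos: [374.1, -299.6, 183.4]
tcp_rot: [3.141, -0.0, 0.176]
contact_force: [-0.3, 0.8, -0.0]
grip_width: 91.6
```

Call:
{"fn": "play_rows", "kwargs": {
  "commands": [
    {"offset": [0,0,0],"twist": 0},
    {"offset": [0,0,0],"twist": 0},
    {"offset": [0,0,0],"twist": 0},
    {"offset": [0,0,0],"twist": 0},
    {"offset": [0,0,0],"twist": 0}
  ],
  "jaw": 255
}}

```text
time: 2.35
tool_pos: [374.1, -299.1, 183.1]
tcp_rot: [3.141, -0.0, 0.176]
contact_force: [-0.0, 0.0, -0.4]
grip_width: 56.5
```

Call:
{"fn": "play_rows", "kwargs": {
  "commands": [
    {"offset": [0,0,0],"twist": 0},
    {"offset": [0,0,0],"twist": 0},
    {"offset": [0,0,0],"twist": 0},
    {"offset": [0,0,0],"twist": 0}
  ]
}}

```text
time: 2.75
tool_pos: [373.9, -298.6, 182.7]
tcp_rot: [-3.14, 0.001, 0.175]
contact_force: [-0.8, 2.4, 3.4]
grip_width: 38.9
```

Call:
{"fn": "play_rows", "kwargs": {
  "commands": [
    {"offset": [0,0,-0.02],"twist": 0},
    {"offset": [0,0,-0.03],"twist": 0},
    {"offset": [0,0,-0.04],"twist": 0},
    {"offset": [0,0,-0.04],"twist": 0},
    {"offset": [0,0,-0.04],"twist": 0}
  ]
}}

```text
time: 3.25
tool_pos: [373.8, -299.0, 353.9]
tcp_rot: [-3.141, 0.001, 0.175]
contact_force: [1.3, -1.1, -3.9]
grip_width: 38.6
```

Run:
```python
from h import *
s=cv2.imread("pics/side0.png")[:,:,::-1]; c=cv2.imread("pics/scene0.png")[:,:,::-1]
a=cv2.resize(s[190:310,180:350],(680,480)[::1]); b=cv2.resize(c[120:300,240:420],(480,480))
save("cmp",np.hstack([a[:, :400] if 0 else cv2.resize(a,(400,480)),cv2.resize(b,(400,480))]))
```

```text
(no output)
```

View pics/cmp.png

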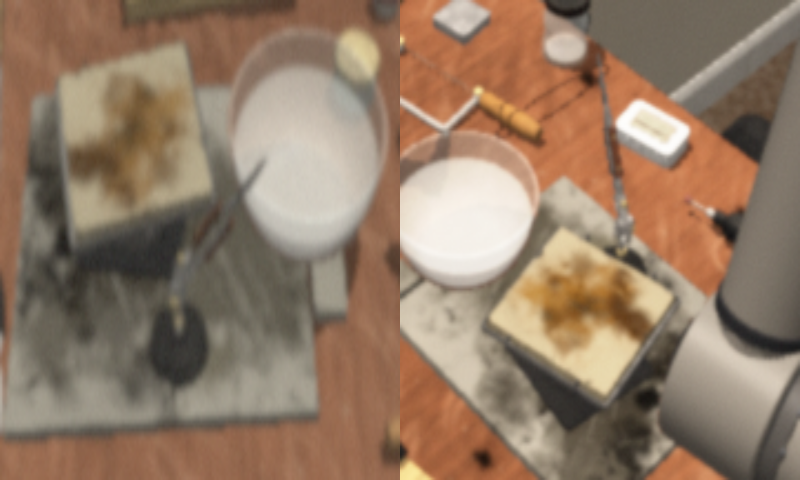

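Run:
```python
from h import *
S=lambda x,y:[180+x*170/400,190+y*.25]
C=lambda x,y:[240+(x-400)*.45,120+y*.375]
print(tri(cam("side"),[S(265,158),S(183,260),S(60,75),S(70,242),S(185,45),S(205,195)],cam("scene"),[C(595,50),C(625,215),C(485,322),C(607,403),C(560,228),C(675,297)]).round(0))
```

```text
[[ 566. -168.  230.    4.]
 [ 479. -134.   98.   10.]
 [ 395.   76.  116.  138.]
 [ 358.  -16.   -3.   33.]
 [ 478.  -12.  165.   24.]
 [ 443. -101.   84.  142.]]
```

Call:
{"fn": "play_rows", "kwargs": {
  "commands": [
    {"offset": [0,0,-0.04],"twist": 0},
    {"offset": [0,0,-0.04],"twist": 0},
    {"offset": [0.008,-0.02,-0.02],"twist": 0},
    {"offset": [0.015,-0.035,0],"twist": 0},
    {"offset": [0.018,-0.043,0],"twist": 0}
  ]
}}

```text
time: 3.75
tool_pos: [397.3, -195.2, 452.9]
tcp_rot: [3.14, -0.001, 0.173]
contact_force: [1.2, 0.8, -2.9]
grip_width: 38.9
```

Call:
{"fn": "play_rows", "kwargs": {
  "commands": [
    {"offset": [0.018,-0.043,0],"twist": 0},
    {"offset": [0.018,-0.043,0],"twist": 0},
    {"offset": [0.018,-0.043,0],"twist": 0},
    {"offset": [0.018,-0.043,0],"twist": 0},
    {"offset": [0.018,-0.043,0],"twist": 0}
  ]
}}

```text
time: 4.25
tool_pos: [448.4, 33.8, 452.4]
tcp_rot: [3.141, 0.0, 0.175]
contact_force: [0.8, -0.1, -3.2]
grip_width: 38.9
```

Call:
{"fn": "play_rows", "kwargs": {
  "commands": [
    {"offset": [0.018,-0.043,0],"twist": 0},
    {"offset": [0.018,-0.043,0],"twist": 0},
    {"offset": [0.018,-0.043,0],"twist": 0},
    {"offset": [0.015,-0.035,0],"twist": 0},
    {"offset": [0.008,-0.02,0],"twist": 0}
  ]
}}

```text
time: 4.75
tool_pos: [492.3, 229.5, 451.7]
tcp_rot: [-3.141, 0.001, 0.178]
contact_force: [0.8, 0.9, -3.0]
grip_width: 38.8
```

Run:
```python
from h import *
o=status.get_obs(); print({k:np.round(o[k],3) for k in ("time","tool_pos","tcp_rot","contact_force","dq","grip_width")})
c=cam("wrist",o);im=viewer.capture("wrist"); save("w3",im); import pickle; pickle.dump((c,im),open("w3.p","wb"))
```

```text
{'time': np.float64(4.75), 'tool_pos': array([492.349, 229.451, 451.701]), 'tcp_rot': array([-3.141e+00,  1.000e-03,  1.780e-01]), 'contact_force': array([ 0.835,  0.875, -3.026]), 'dq': array([ 0.328,  0.227, -0.327, -0.019,  0.113,  0.333]), 'grip_width': np.float64(38.824)}
```

View pics/w3.png

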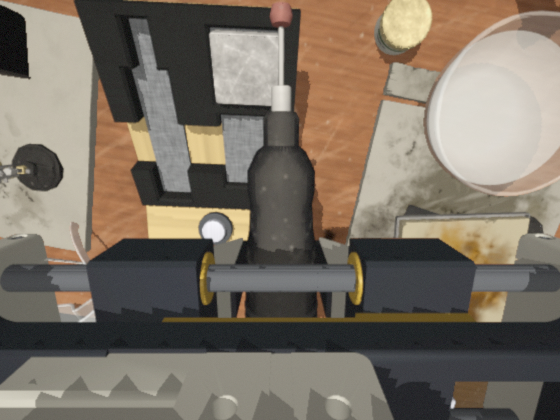

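Call:
{"fn": "play_rows", "kwargs": {
  "commands": [
    {"offset": [-0.01,0.03,0],"twist": 0},
    {"offset": [0,0,0],"twist": 0},
    {"offset": [0,0,0],"twist": 0}
  ]
}}

```text
time: 5.1
tool_pos: [487.6, 194.9, 452.3]
tcp_rot: [3.142, 0.0, 0.174]
contact_force: [-0.0, -0.6, -2.4]
grip_width: 38.9
```

Run:
```python
from h import *
o=status.get_obs(); print({k:np.round(o[k],3) for k in ("time","tool_pos","tcp_rot","contact_force","dq","grip_width")})
c=cam("wrist",o);im=viewer.capture("wrist"); save("w4",im,(60,0,320,260),3); import pickle; pickle.dump((c,im),open("w4.p","wb"))
im=viewer.capture("scene"); save("c4",im,(100,200,290,370),4); pickle.dump(im,open("c4.p","wb"))
im=viewer.capture("side"); save("s4",im,(210,110,340,210),6); pickle.dump(im,open("s4.p","wb"))
```

```text
{'time': np.float64(5.1), 'tool_pos': array([487.613, 194.874, 452.337]), 'tcp_rot': array([3.142, 0.   , 0.174]), 'contact_force': array([-0.045, -0.572, -2.382]), 'dq': array([ 0.012,  0.002, -0.012,  0.003,  0.002,  0.004]), 'grip_width': np.float64(38.894)}
```

View pics/w4.png

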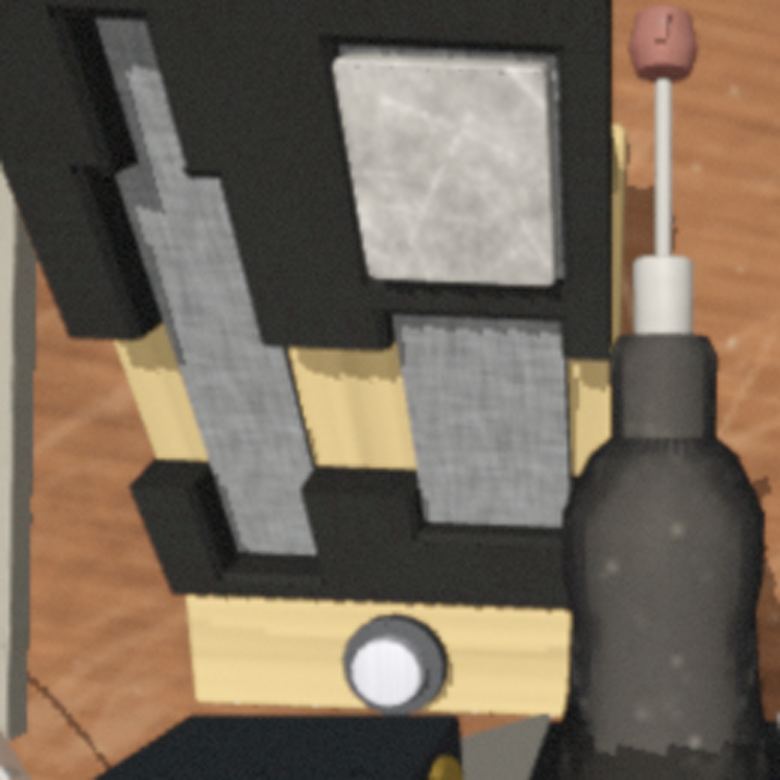

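View pics/s4.png

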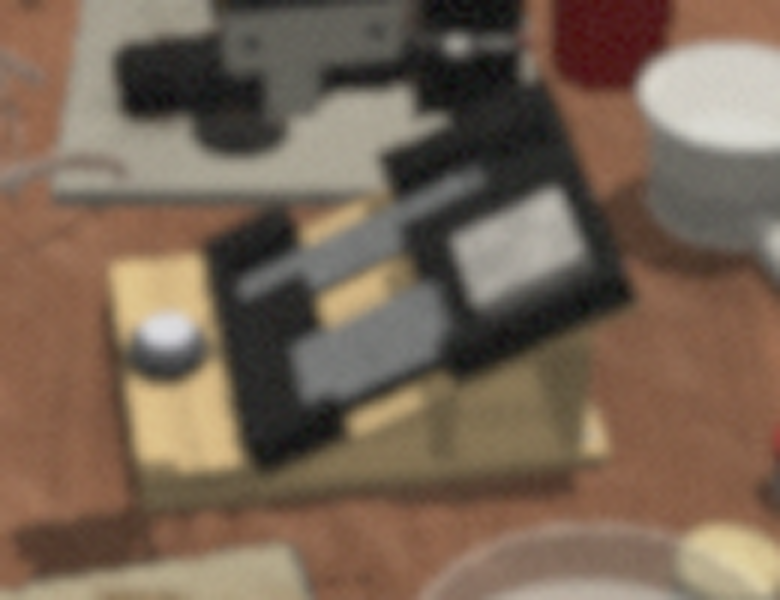

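```bash
cat > fit.py <<'E'
from h import *
import pickle
from scipy.optimize import least_squares
c,im=pickle.load(open("w4.p","rb"))
W=lambda p:np.array(p)/3.+[60,0]
S25=np.radians(25)
def T(q):
    x,y,z,yaw=q; M=R.from_euler("z",yaw).as_matrix()@R.from_euler("y",-S25).as_matrix(); return M,np.array([x,y,z])
obs=[(c,[(-115,100,0),(4,100,0),(4,-100,0),(-58,100,0)],W([[174,592],[68,335],[610,358],[133,487]]),1.)]
sc=cam("scene");sd=cam("side")
g=lambda a:np.array(a)/4.+[100,210]; h=lambda a:np.array(a)/6.+[220,110]
K4=[(115,100,0),(115,-100,0),(4,-100,0),(-115,-100,0),(-115,100,0)]
obs2=[(sc,K4,g([[52,245],[318,48],[437,178],[572,318],[320,542]]),1),(sd,K4,h([[483,85],[572,298],[400,378],[205,465],[150,243]]),1)]
def res(q,o):
    M,t=T(q); return np.concatenate([(w*(proj(cc,np.array(P)@M.T+t)-uv)).ravel() for cc,P,uv,w in o])
if __name__=="__main__":
    for o in (obs,obs2,obs+obs2):
        r=least_squares(res,[554,325,77,.15],args=(o,),loss="soft_l1"); print(r.x.round(3),np.degrees(r.x[3]).round(2)); print(res(r.x,o).reshape(-1,2).round(1).tolist())
E
python3 fit.py
```

```text
[5.50598e+02 3.25848e+02 8.66560e+01 1.38000e-01] 7.91
[[-0.1, 0.5], [0.8, 0.6], [0.1, -0.2], [-1.1, -1.1]]
[5.55320e+02 3.24624e+02 7.50020e+01 1.36000e-01] 7.78
[[-0.5, -0.8], [-0.7, -0.2], [0.1, -0.2], [-0.3, 0.4], [0.9, 0.4], [1.4, 0.7], [0.6, -1.7], [-2.0, -0.3], [-2.0, 0.6], [-0.1, 2.3]]
[5.50714e+02 3.27084e+02 8.15280e+01 1.36000e-01] 7.79
[[0.8, -0.7], [2.7, 0.4], [-0.7, -0.1], [0.2, -1.9], [-1.1, -0.9], [-0.9, -0.6], [0.1, -0.3], [-0.0, 0.5], [0.8, 0.9], [0.2, -1.3], [-0.8, -3.8], [-3.4, -2.3], [-3.5, -1.4], [-1.4, 0.5]]
```

```bash
cat >> fit.py <<'E'
def onface(cc,uv,q,n):
    M,t=T(q); p=plane(cc,uv,M[:,2],t+M[:,2]*n); return (p-t)@M
E
python3 - <<'E'
from fit import *
for q in ([550.6,325.8,86.66,.138],[550.9,326.6,81.5,.137]):
    print("rot floor -20: left mid-low, lowend L, lowend R, left up", onface(c,W([[213,490],[240,553],[315,555],[160,345]]),q,-20).round(1)[:,:2].tolist())
    print("slot floor left up, low",onface(c,W([[97,20],[138,160]]),q,-20).round(1)[:,:2].tolist())
    print("slot/body shoulder top n=0 (221,178),(187,174)",onface(c,W([[221,178],[187,174],[262,343],[303,490]]),q,0).round(1)[:,:2].tolist())
    print("tin floor lowL lowR upL",onface(c,W([[427,522],[562,526],[403,340],[395,315]]),q,-12).round(1)[:,:2].tolist())
    print("trough edges n=0",onface(c,W([[303,490],[415,475],[390,345],[262,343]]),q,0).round(1)[:,:2].tolist())
E
```

```text
rot floor -20: left mid-low, lowend L, lowend R, left up [[-71.7, 77.7], [-105.3, 74.9], [-104.9, 39.9], [-6.1, 79.5]]
slot floor left up, low [[100.2, 64.4], [60.1, 65.2]]
slot/body shoulder top n=0 (221,178),(187,174) [[60.1, 28.5], [60.9, 39.4], [4.4, 29.3], [-57.9, 28.2]]
tin floor lowL lowR upL [[-79.2, -17.7], [-78.8, -77.4], [2.8, -19.8], [12.3, -18.2]]
trough edges n=0 [[-57.9, 28.2], [-48.9, -19.6], [5.5, -18.3], [4.4, 29.3]]
rot floor -20: left mid-low, lowend L, lowend R, left up [[-72.9, 79.7], [-107.0, 76.9], [-106.6, 41.3], [-6.4, 81.6]]
slot floor left up, low [[101.5, 66.4], [60.8, 67.2]]
slot/body shoulder top n=0 (221,178),(187,174) [[60.7, 30.1], [61.5, 41.2], [4.2, 30.8], [-59.1, 29.7]]
tin floor lowL lowR upL [[-80.5, -17.0], [-80.0, -77.6], [2.7, -19.1], [12.4, -17.5]]
trough edges n=0 [[-59.1, 29.7], [-49.8, -18.9], [5.4, -17.5], [4.2, 30.8]]
```

```bash
cat >> fit.py <<'E'
def go(face,q,yaw_deg=None,dz=159,src=None):
    """print world TCP and tool-axis offset for grasp point at face coords"""
    M,t=T(q); o=status.get_obs(); P=M@np.array(face)+t+[0,0,dz]
    Rt=R.from_euler("xyz",o["tcp_rot"]).as_matrix(); d=Rt.T@(P-o["tool_pos"])
    print("TCP",P.round(1),"d tool",d.round(1),"twist",(np.degrees(o["tcp_rot"][2]-q[3])).round(2),"F",o["contact_force"].round(1))
E
python3 - <<'E'
from fit import *
q=[550.6,325.8,86.66,.138]
go((-22,52.5,75),q); go((-22,52.5,3.2),q)
E
```

```text
TCP [492.2 370.7 304.3] d tool [  35.1 -171.7  148.3] twist 2.13 F [ 0.7 -0.1 -3. ]
TCP [522.3 374.9 239.3] d tool [  65.4 -170.6  213.3] twist 2.13 F [ 0.7 -0.1 -3. ]
```

Call:
{"fn": "play_rows", "kwargs": {
  "commands": [
    {"offset": [0.005,-0.025,0.01],"twist": 1.1},
    {"offset": [0.008,-0.04,0.02],"twist": 1.0},
    {"offset": [0.009,-0.045,0.02],"twist": 0},
    {"offset": [0.008,-0.04,0.02],"twist": 0},
    {"offset": [0.005,-0.022,0.02],"twist": 0}
  ]
}}

```text
time: 5.75
tool_pos: [496.2, 373.8, 361.5]
tcp_rot: [-3.141, -0.0, 0.141]
contact_force: [0.2, -0.6, -3.1]
grip_width: 38.9
```

Call:
{"fn": "play_rows", "kwargs": {
  "commands": [
    {"offset": [0,0,0],"twist": 0},
    {"offset": [0,0,0],"twist": 0}
  ]
}}

```text
time: 5.95
tool_pos: [496.6, 371.1, 361.9]
tcp_rot: [3.141, 0.001, 0.14]
contact_force: [-0.1, 0.2, -2.1]
grip_width: 38.5
```

Run:
```python
from fit import *
q=[550.6,325.8,86.66,.138]
go((-22,52.5,75),q)
o=status.get_obs(); print({k:np.round(o[k],3) for k in ("time","tool_pos","tcp_rot","contact_force","dq","grip_width")})
c=cam("wrist",o);im=viewer.capture("wrist"); save("w5",im); pickle.dump((c,im),open("w5.p","wb"))
```

```text
TCP [492.2 370.7 304.3] d tool [-4.3 -0.3 57.6] twist 0.12 F [-0.1  0.2 -2.1]
{'time': np.float64(5.95), 'tool_pos': array([496.559, 371.066, 361.92 ]), 'tcp_rot': array([3.141e+00, 1.000e-03, 1.400e-01]), 'contact_force': array([-0.148,  0.249, -2.136]), 'dq': array([-0.026, -0.037, -0.006, -0.001, -0.   , -0.003]), 'grip_width': np.float64(38.461)}
```

View pics/w5.png

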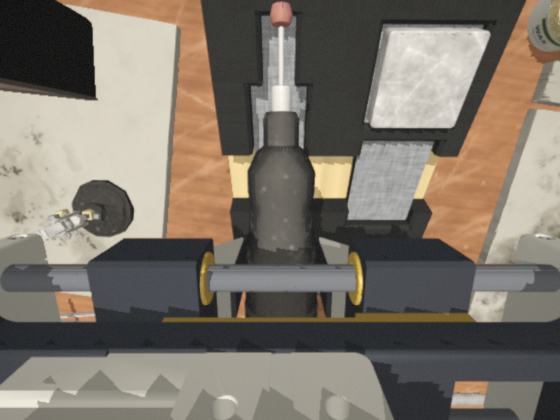

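Run:
```python
from fit import *
c,im=pickle.load(open("w5.p","rb")); save("w5z",im,(195,0,475,240),2.8)
```

```text
(no output)
```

View pics/w5z.png

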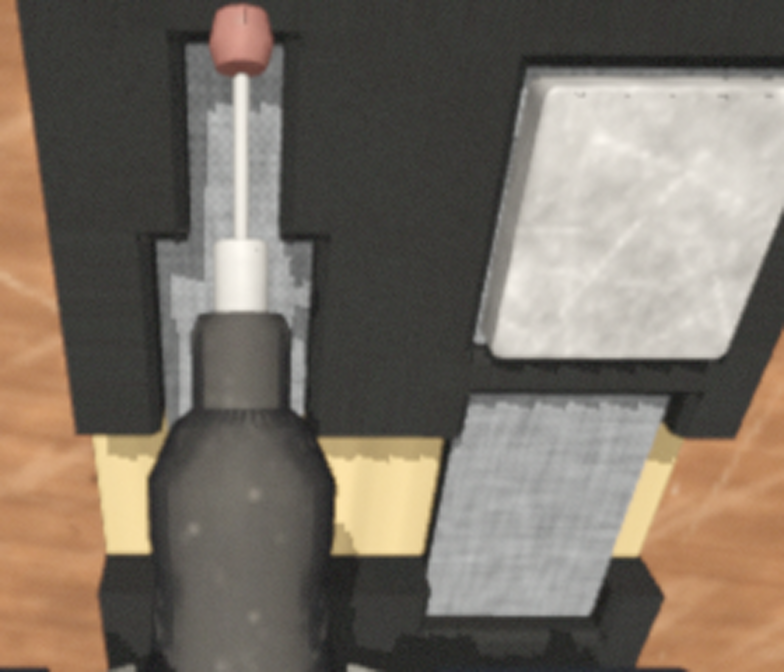

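```bash
cat >> fit.py <<'E'
c5,_=pickle.load(open("w5.p","rb")); W5=lambda p:np.array(p)/2.8+[195,0]
obs5=[(c5,[(4,100,0),(4,-100,0),(-58,100,0),(-58,-100,0)],W5([[75,433],[738,437],[98,595],[662,598]]),1)]
E
python3 - <<'E'
from fit import *
for o in (obs5,obs+obs5):
    r=least_squares(res,[554,325,77,.15],args=(o,)); print(r.x.round(3),np.degrees(r.x[3]).round(2)); print(res(r.x,o).reshape(-1,2).round(1).tolist())
    q=r.x
    print("slot outer L,R,(top) ",onface(c5,W5([[170,37],[300,38],[140,237],[328,237]]),q,0)[:,:2].round(1).tolist())
    print("slot floor L,R ",onface(c5,W5([[188,45],[284,45],[192,230],[280,230],[157,241],[313,241]]),q,-20)[:,:2].round(1).tolist())
    print("tin floor",onface(c5,W5([[427,614],[592,614],[468,395],[668,395]]),q,-12)[:,:2].round(1).tolist())
    M,t=T(q); P=proj(c5,[0,0,0]);
    go((-22,52.5,3.2),q)
# held tool: spindle direction
T5=np.linalg.inv(np.r_[np.c_[c5[1],c5[2]],[[0,0,0,1]]])
o=status.get_obs()
p=plane(c5,W5([[241,40],[241,280]]),p0=(0,0,o["tool_pos"][2]-159-3.7)); print(p.round(1),(R.from_euler("xyz",o["tcp_rot"]).as_matrix().T@(p-o["tool_pos"]).T).T.round(1))
E
```

```text
[5.49824e+02 3.26430e+02 8.72180e+01 1.33000e-01] 7.63
[[-0.0, 0.6], [-0.8, 0.8], [-0.6, -0.9], [1.5, -0.7]]
slot outer L,R,(top)  [[104.3, 66.5], [104.3, 37.4], [61.3, 76.3], [61.7, 27.9]]
slot floor L,R  [[100.7, 63.6], [100.9, 40.0], [57.4, 64.0], [57.6, 39.4], [54.4, 73.9], [54.7, 30.0]]
tin floor [[-77.6, -21.0], [-77.0, -83.2], [12.0, -19.9], [12.5, -81.4]]
TCP [521.8 375.6 239.8] d tool [ 25.3  -1.7 123.2] twist 0.33 F [-1.4  0.  -2.9]
[5.49977e+02 3.26137e+02 8.64550e+01 1.35000e-01] 7.73
[[-0.5, 0.6], [0.7, 0.8], [-0.2, 0.6], [-1.4, -0.9], [0.5, 0.6], [-1.0, 0.4], [-0.0, -1.1], [1.6, -1.1]]
slot outer L,R,(top)  [[104.5, 66.7], [104.5, 37.5], [61.4, 76.6], [61.7, 28.0]]
slot floor L,R  [[100.9, 63.8], [101.1, 40.1], [57.5, 64.2], [57.7, 39.5], [54.5, 74.2], [54.8, 30.1]]
tin floor [[-78.0, -20.8], [-77.6, -83.2], [11.8, -19.9], [12.2, -81.6]]
TCP [521.8 375.3 239.1] d tool [ 25.3  -1.4 123.9] twist 0.24 F [-1.4  0.  -2.9]
[[612.5 385.9 200.3]
 [578.8 381.1 200.3]] [[116.6   0.7 162.7]
 [ 82.6   0.7 162.7]]
```

Call:
{"fn": "play_rows", "kwargs": {
  "commands": [
    {"offset": [-0.004,-0.0016,0.02],"twist": 0.3},
    {"offset": [-0.003,0,0.025],"twist": 0},
    {"offset": [0,0,0.015],"twist": 0},
    {"offset": [0.0,0,0],"twist": 0}
  ]
}}

```text
time: 6.4
tool_pos: [489.6, 369.9, 301.8]
tcp_rot: [3.14, 0.002, 0.132]
contact_force: [0.5, -0.6, -3.2]
grip_width: 38.6
```

Run:
```python
from fit import *
q=[550.0,326.1,86.5,.135]
for n in (75,40,3.2): go((-24,52.7,n),q)
c=cam("wrist");im=viewer.capture("wrist"); save("w6",im,(180,0,400,260),2.3); pickle.dump((c,im),open("w6.p","wb"))
im=viewer.capture("side"); save("s6",im,(200,80,340,210),5)
```

```text
TCP [489.9 371.1 303.3] d tool [ 0.5 -1.2 -1.5] twist -0.17 F [ 0.5 -0.6 -3.2]
TCP [504.6 373.1 271.6] d tool [15.4 -1.3 30.2] twist -0.17 F [ 0.5 -0.6 -3.2]
TCP [520.  375.2 238.3] d tool [31.  -1.4 63.5] twist -0.17 F [ 0.5 -0.6 -3.2]
```

View pics/w6.png

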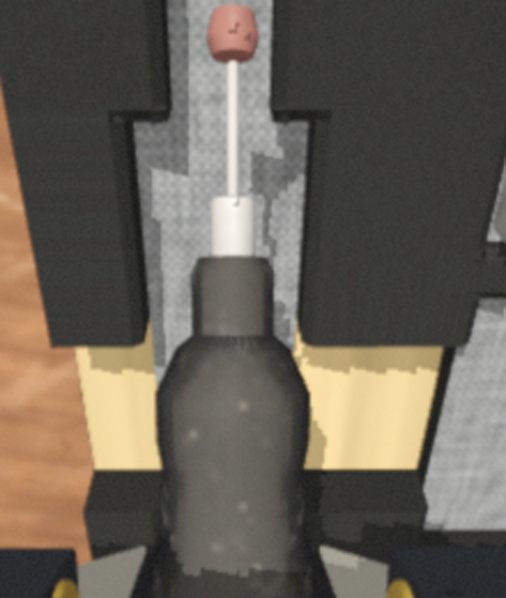

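View pics/s6.png

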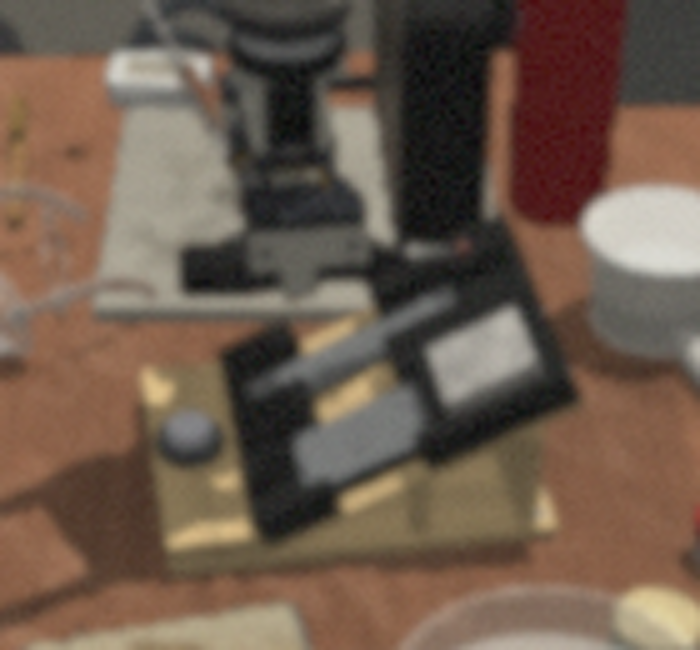

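Run:
```python
from fit import *
q=[550.0,326.1,86.5,.135]
c6,_=pickle.load(open("w6.p","rb")); V=lambda p:np.array(p)/2.3+[180,0]
o=status.get_obs();Rt=R.from_euler("xyz",o["tcp_rot"]).as_matrix();tp=o["tool_pos"]
M,t=T(q)
f=lambda n,uv:(onface(c6,V(uv),q,n))
def tl(F): return ((F@M.T+t)-tp)@Rt
F=f(0,[[168,112],[272,112],[110,112],[330,115],[150,345],[297,345],[50,345],[468,345]]); print(F.round(1)); print(tl(F).round(1))
p=plane(c6,V([[233,35],[233,225],[158,400],[308,400]]),p0=(0,0,tp[2]-162.7)); print(((p-tp)@Rt).round(1))
```

```text
[[ 62.4  64.    0. ]
 [ 62.3  40.6  -0. ]
 [ 62.4  77.    0. ]
 [ 61.7  27.6   0. ]
 [  4.4  72.7   0. ]
 [  4.3  31.5  -0. ]
 [  4.5 100.6   0. ]
 [  4.1 -16.3   0. ]]
[[109.4 -12.  191.6]
 [109.4  11.3 191.6]
 [109.4 -25.1 191.6]
 [108.9  24.4 191.8]
 [ 56.8 -20.5 216. ]
 [ 56.8  20.6 216. ]
 [ 56.8 -48.5 215.9]
 [ 56.8  68.5 216. ]]
[[114.8   2.4 162.9]
 [ 82.4   2.4 162.9]
 [ 48.5 -13.  162.8]
 [ 48.5  18.  162.8]]
```

Call:
{"fn": "play_rows", "kwargs": {
  "commands": [
    {"offset": [0.004,-0.0028,0.008],"twist": 0},
    {"offset": [0.006,0,0.011],"twist": 0},
    {"offset": [0.006,0,0.011],"twist": 0},
    {"offset": [0,0,0],"twist": 0}
  ]
}}

```text
time: 6.9
tool_pos: [505.7, 375.9, 270.7]
tcp_rot: [3.141, 0.002, 0.133]
contact_force: [0.3, 0.1, -3.2]
grip_width: 38.7
```

Call:
{"fn": "play_rows", "kwargs": {
  "commands": [
    {"offset": [0.002,0,0.0045],"twist": 0},
    {"offset": [0.002,0,0.0045],"twist": 0}
  ]
}}

```text
time: 7.1
tool_pos: [508.2, 376.7, 263.5]
tcp_rot: [3.141, 0.003, 0.134]
contact_force: [-5.7, -1.7, 0.7]
grip_width: 38.8
```

Run:
```python
from fit import *
q=[550.0,326.1,86.5,.135]
for n in (75,40,3.2): go((-23,52.7,n),q)
c=cam("wrist");im=viewer.capture("wrist"); save("w7",im,(180,0,400,260),2.3); pickle.dump((c,im),open("w7.p","wb"))
```

```text
TCP [490.8 371.2 303.8] d tool [-18.1   3.1 -40.2] twist -0.07 F [-5.7 -1.7  0.7]
TCP [505.5 373.2 272. ] d tool [-3.2  3.  -8.5] twist -0.07 F [-5.7 -1.7  0.7]
TCP [520.9 375.3 238.7] d tool [12.5  3.  24.8] twist -0.07 F [-5.7 -1.7  0.7]
```

View pics/w7.png

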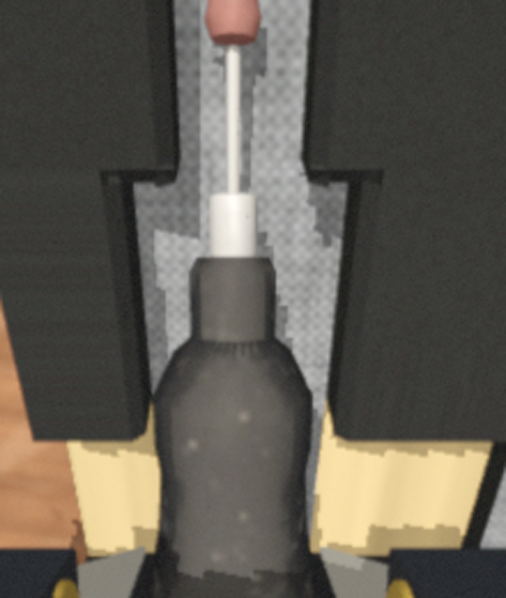

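Call:
{"fn": "play_rows", "kwargs": {
  "commands": [
    {"offset": [0.001,0.0014,0.003],"twist": 0},
    {"offset": [0.001,0,0.003],"twist": 0}
  ]
}}

```text
time: 7.35
tool_pos: [509.5, 376.0, 258.0]
tcp_rot: [-3.141, 0.004, 0.134]
contact_force: [-12.1, 0.5, 5.4]
grip_width: 38.8
```

Run:
```python
from fit import *
q=[550.0,326.1,86.5,.135]
for n in (40,3.2): go((-23,52.7,n),q)
c=cam("wrist");im=viewer.capture("wrist"); save("w8",im,(180,0,400,260),2.3); pickle.dump((c,im),open("w8.p","wb"))
```

```text
TCP [505.5 373.2 272. ] d tool [ -4.4   2.2 -14. ] twist -0.04 F [-12.1   0.5   5.4]
TCP [520.9 375.3 238.7] d tool [11.3  2.2 19.3] twist -0.04 F [-12.1   0.5   5.4]
```

View pics/w8.png

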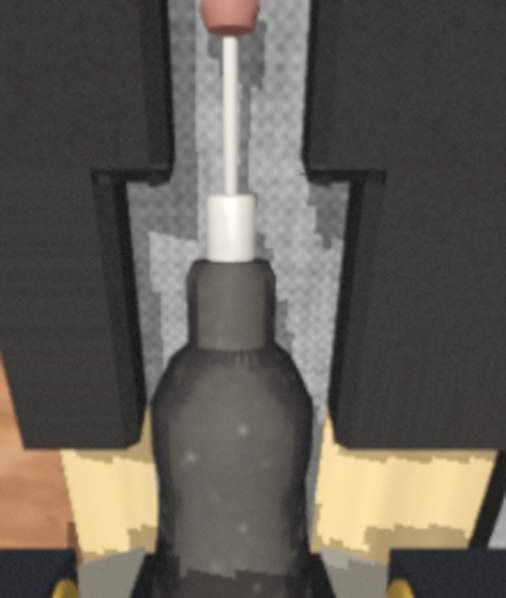

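Call:
{"fn": "play_rows", "kwargs": {
  "commands": [
    {"offset": [-0.001,0.0012,0.003],"twist": 0},
    {"offset": [0,0,0.003],"twist": 0},
    {"offset": [0,0,0],"twist": 0}
  ]
}}

```text
time: 7.7
tool_pos: [509.1, 375.1, 252.1]
tcp_rot: [-3.14, 0.002, 0.135]
contact_force: [-6.2, 0.9, 1.6]
grip_width: 39.1
```

Run:
```python
from fit import *
q=[550.0,326.1,86.5,.135]
for n in (40,3.2): go((-23,52.7,n),q)
c=cam("wrist");im=viewer.capture("wrist"); save("w9",im,(180,0,400,260),2.3); pickle.dump((c,im),open("w9.p","wb"))
```

```text
TCP [505.5 373.2 272. ] d tool [ -3.9   1.3 -20. ] twist -0.01 F [-6.2  0.9  1.6]
TCP [520.9 375.3 238.7] d tool [11.7  1.4 13.4] twist -0.01 F [-6.2  0.9  1.6]
```

View pics/w9.png

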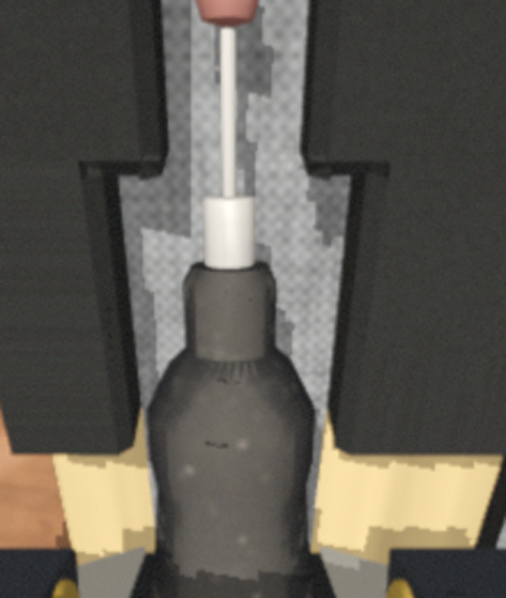

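Call:
{"fn": "play_rows", "kwargs": {
  "commands": [
    {"offset": [0.003,0.0005,0],"twist": 0},
    {"offset": [0.003,0.0005,0.001],"twist": 0}
  ]
}}

```text
time: 7.95
tool_pos: [514.8, 374.5, 251.1]
tcp_rot: [3.141, 0.004, 0.135]
contact_force: [-10.6, -0.5, 3.5]
grip_width: 38.7
```

Run:
```python
from fit import *
q=[550.0,326.1,86.5,.135]
for n in (40,3.2): go((-23,52.7,n),q)
c=cam("wrist");im=viewer.capture("wrist"); save("w10",im,(180,0,400,260),2.3); pickle.dump((c,im),open("w10.p","wb"))
```

```text
TCP [505.5 373.2 272. ] d tool [ -9.5  -0.  -20.9] twist -0.03 F [-10.6  -0.5   3.5]
TCP [520.9 375.3 238.7] d tool [ 6.2 -0.  12.4] twist -0.03 F [-10.6  -0.5   3.5]
```

View pics/w10.png

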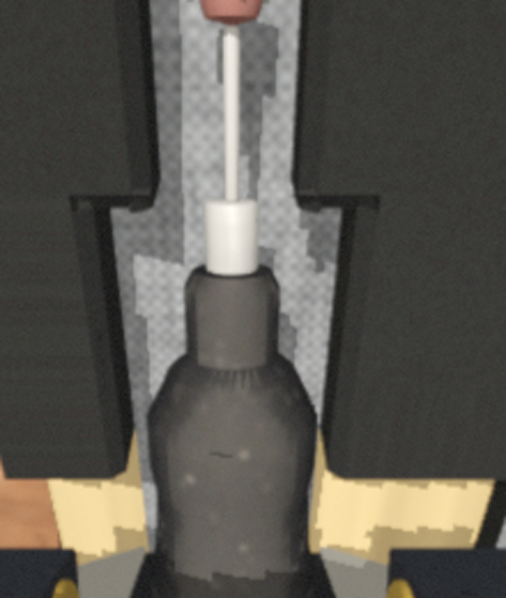

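Call:
{"fn": "play_rows", "kwargs": {
  "commands": [
    {"offset": [0.0018,-0.001,0.0038],"twist": 0},
    {"offset": [0.0014,0,0.003],"twist": 0},
    {"offset": [0,0,0],"twist": 0}
  ]
}}

```text
time: 8.3
tool_pos: [517.5, 375.5, 246.8]
tcp_rot: [3.141, 0.005, 0.134]
contact_force: [-17.5, -5.1, 21.9]
grip_width: 38.9
```

Run:
```python
from fit import *
q=[550.0,326.1,86.5,.135]
for n in (3.2,): go((-23,52.7,n),q)
c=cam("wrist");im=viewer.capture("wrist"); save("w11",im,(180,0,400,260),2.3); pickle.dump((c,im),open("w11.p","wb"))
im=viewer.capture("side"); save("s11",im,(200,80,340,210),5)
```

```text
TCP [520.9 375.3 238.7] d tool [3.4 0.6 8.1] twist -0.06 F [-17.5  -5.1  21.9]
```

View pics/w11.png

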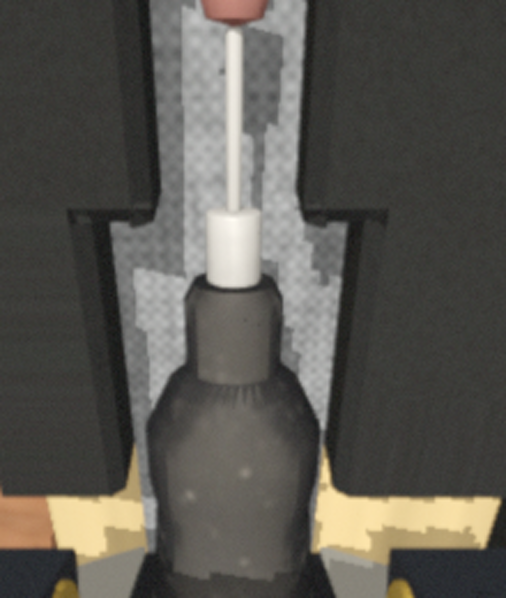

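View pics/s11.png

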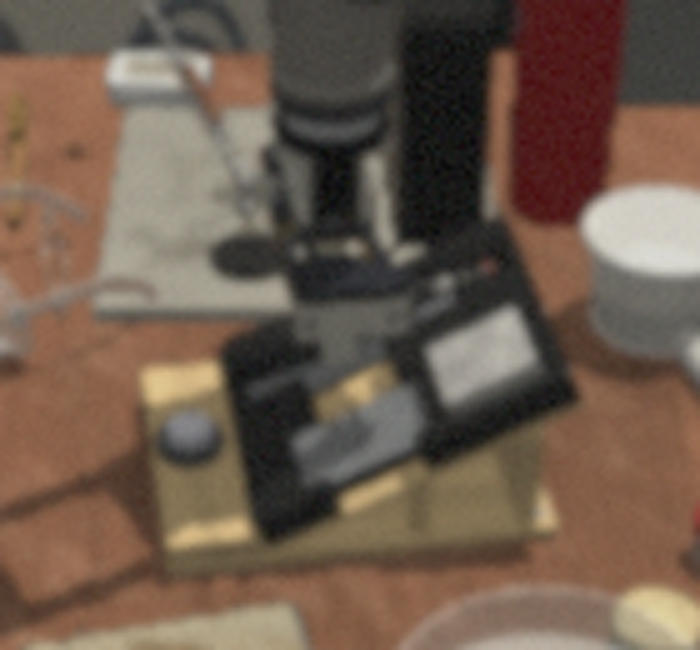

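```bash
cat >> fit.py <<'E'
def toolpose(name,rows,crop=(180,0),k=2.3):
    """held-tool pose in tool xz plane from axial features bulb base, collar top, (nose end)"""
    cc,_=pickle.load(open(name,"rb")); Tt=viewer.camera_params("wrist")["T_tool_cam"]; K=cc[0]
    L=np.array([106.5,73.0,58.5])  # placeholder, set below
    return cc,Tt,K
Tt=viewer.camera_params("wrist")["T_tool_cam"]
def rayxz(K,row):
    d=Tt[:3,:3]@np.array([0,(row-K[1,2])/K[1,1],1]); return Tt[[0,2],3],d[[0,2]]
E
python3 - <<'E'
from fit import *
K=c5[0]
# level tool: axis at tool z=162.7
for r in (5/2.8,75/2.8,240/2.8,313/2.8):
    o,d=rayxz(K,r); s=(162.7-o[1])/d[1]; print(r,(o+s*d).round(1))
L=[]
for r in (75,240,313):
    o,d=rayxz(K,r/2.8); s=(162.7-o[1])/d[1]; L.append((o+s*d)[0])
L=np.array(L); print(L)
from scipy.optimize import least_squares
for nm,rows in (("w7",[43,193,258]),("w9",[25,198,265]),("w10",[25,200,272]),("w11",[25,210,285])):
    def f(p):
        x,z,th=p; out=[]
        for l,r in zip(L,rows):
            P=np.array([x+l*np.cos(th),z-l*np.sin(th)]); q=np.linalg.inv(Tt)@[P[0],0,P[1],1]; out.append(q[1]/q[2]*K[1,1]+K[1,2]-r/2.3)
        return out
    # two-parameter: assume passes grasp height z=162.7-ish
    r=least_squares(lambda p:f([p[0],162.7,p[1]]),[0,.1]); print(nm,"mid slip x",r.x[0].round(1),"tilt deg",np.degrees(r.x[1]).round(1),r.fun.round(1))
E
```

```text
1.7857142857142858 [122.1 162.7]
26.78571428571429 [112.8 162.7]
85.71428571428572 [ 89.2 162.7]
111.78571428571429 [ 78.1 162.7]
[112.76918407  89.24664042  78.11801135]
w7 mid slip x -0.3 tilt deg 5.9 [-0.   0.2 -0.1]
w9 mid slip x -0.5 tilt deg 14.1 [ 0.1 -0.6  0.5]
w10 mid slip x -0.8 tilt deg 16.1 [-0.1  0.4 -0.3]
w11 mid slip x -1.0 tilt deg 20.8 [-0.1  0.7 -0.6]
```

Call:
{"fn": "play_rows", "kwargs": {
  "commands": [
    {"offset": [0.002,-0.0008,0],"twist": 0},
    {"offset": [0.001,0,0.0022],"twist": 0},
    {"offset": [0,0,0],"twist": 0}
  ]
}}

```text
time: 8.7
tool_pos: [519.5, 376.1, 245.6]
tcp_rot: [3.14, 0.007, 0.134]
contact_force: [-24.9, -9.7, 31.7]
grip_width: 38.9
```

Run:
```python
from fit import *
q=[550.0,326.1,86.5,.135]
for n in (3.2,): go((-23,52.7,n),q)
c=cam("wrist");im=viewer.capture("wrist"); save("w12",im,(180,0,400,260),2.3); pickle.dump((c,im),open("w12.p","wb"))
```

```text
TCP [520.9 375.3 238.7] d tool [1.4 0.9 6.9] twist -0.06 F [-24.9  -9.7  31.7]
```

View pics/w12.png

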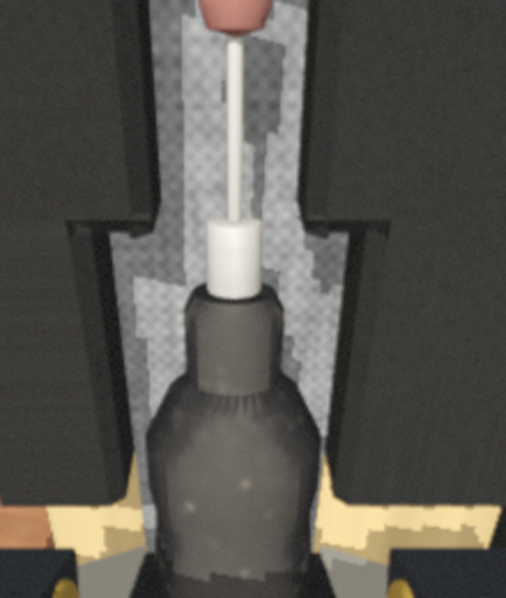

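Run:
```python
from fit import *
q=[550.0,326.1,86.5,.135]
K=c5[0]; L=np.array([112.8,89.2,78.1]); rows=[35,220,293]
def f(p):
        x,z,th=p; out=[]
        for l,r in zip(L,rows):
            P=np.array([x+l*np.cos(th),z-l*np.sin(th)]); qq=np.linalg.inv(Tt)@[P[0],0,P[1],1]; out.append(qq[1]/qq[2]*K[1,1]+K[1,2]-r/2.3)
        return out
r=least_squares(lambda p:f([p[0],162.7,p[1]]),[0,.1]); print("slip",r.x[0].round(1),"tilt deg",np.degrees(r.x[1]).round(1),r.fun.round(1))
o=status.get_obs(); F=o["contact_force"]; m=o["moment"]; print(F,m,np.degrees(o["tcp_rot"]))
Rt=R.from_euler("xyz",o["tcp_rot"]).as_matrix()
F=F+[0,0,2.9]
print("tool F",(Rt.T@F).round(1),"tool M",(Rt.T@m).round(2))
```

```text
slip -2.2 tilt deg 21.0 [-0.1  0.4 -0.3]
[-23.17138155 -10.337967    31.79821874] [-1.64914751  3.73000662 -0.21037638] [179.88511767   0.42124223   7.67753651]
tool F [-24.6   7.2 -34.5] tool M [-1.13 -3.92  0.21]
```

Run:
```python
from fit import *
a=viewer.capture("side"); save("s12",a,(230,90,330,180),7); b=viewer.capture("scene"); save("c12",b,(90,190,290,360),4)
```

```text
(no output)
```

View pics/s12.png

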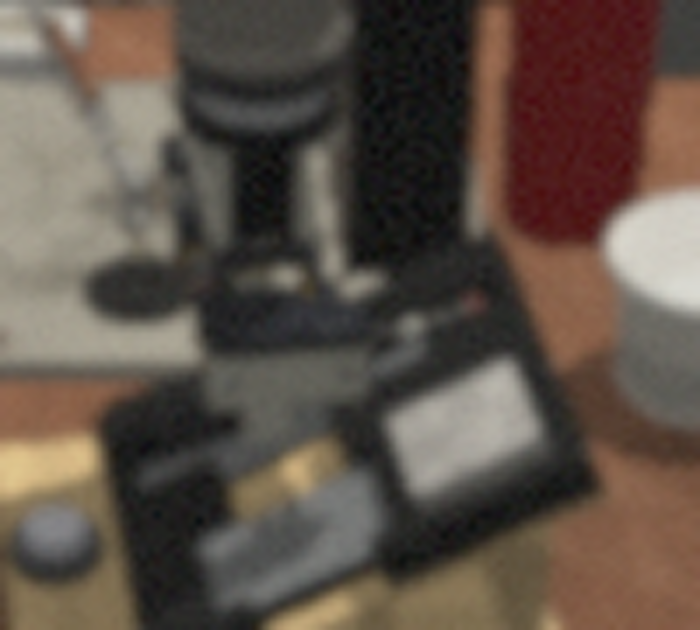

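View pics/c12.png

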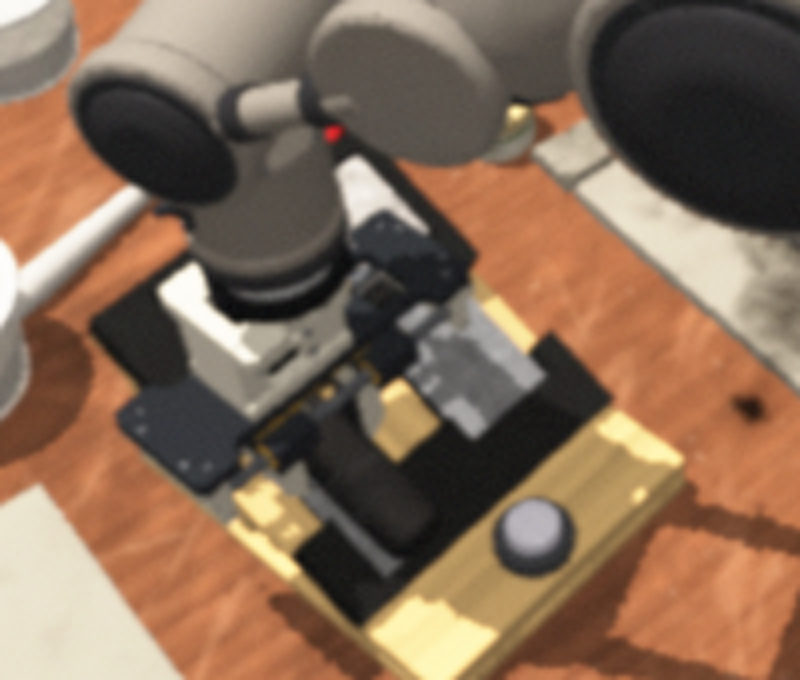

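Run:
```python
from fit import *
q=[550.0,326.1,86.5,.135]
o,d=rays(sc,[[0,0]]);print("scene cam",o.round(0)); o,d=rays(sd,[[0,0]]);print("side cam",o.round(0))
b=viewer.capture("scene"); save("c12b",b,(150,280,220,345),10)
w=viewer.capture("wrist"); save("w12b",w,(130,180,430,330),2.6)
g12=lambda a:np.array(a)/4.+[90,190]
print(onface(sc,g12([[345,515],[437,500],[405,548]]),q,10).round(1))
# check scene reproj consistency: face corners front
M,t=T(q)
print((proj(sc,np.array([(-115,100,0),(-115,-100,0),(-58,100,0),(-104,74,-20),(-104,30,-20)])@M.T+t)-[90,190])*4)
```

```text
scene cam [-159.  659. 1055.]
side cam [ 498. -754.  857.]
[[ -65.2   71.6   10. ]
 [ -92.8   27.3   10. ]
 [-101.    59.3   10. ]]
[[364.05796164 620.62669928]
 [613.53545448 394.86706797]
 [294.51541601 543.78141138]
 [379.43648816 583.27838669]
 [436.38624146 532.2027841 ]]
```

View pics/c12b.png

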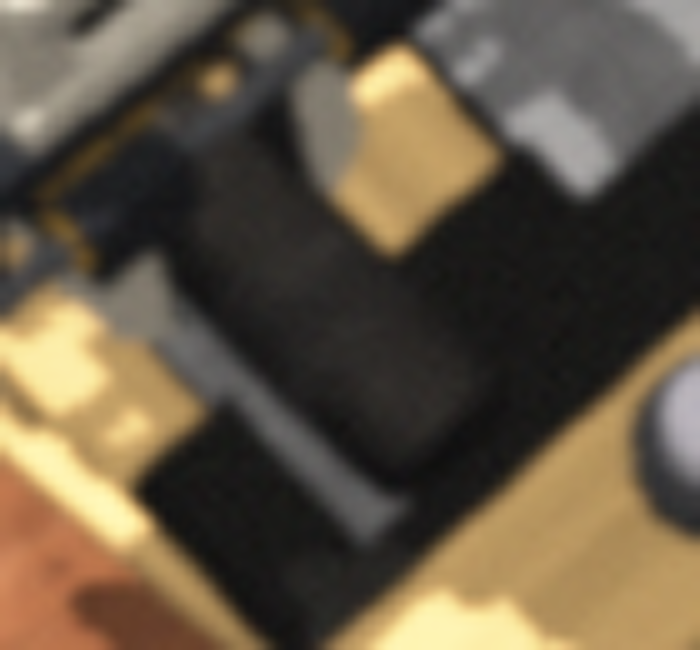

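View pics/w12b.png

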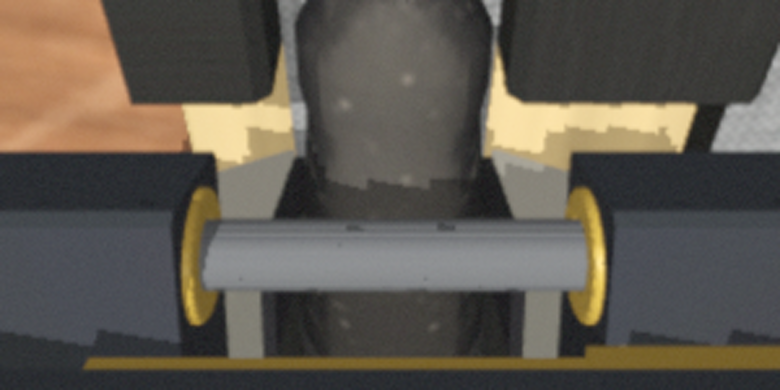

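Call:
{"fn": "play_rows", "kwargs": {
  "commands": [
    {"offset": [-0.003,0,-0.007],"twist": 0},
    {"offset": [0,0,0],"twist": 0},
    {"offset": [0,0,0],"twist": 0}
  ]
}}

```text
time: 9.25
tool_pos: [519.7, 376.3, 248.6]
tcp_rot: [-3.141, -0.001, 0.133]
contact_force: [-0.3, -0.9, -3.1]
grip_width: 38.8
```

Run:
```python
from fit import *
q=[550.0,326.1,86.5,.135]
go((-23,52.7,3.2),q); print(status.get_obs()["moment"],status.get_obs()["tcp_rot"])
c=cam("wrist");im=viewer.capture("wrist"); save("w13",im,(180,0,400,260),2.3); pickle.dump((c,im),open("w13.p","wb"))
im=viewer.capture("scene"); save("c13",im,(150,280,220,345),10)
```

```text
TCP [520.9 375.3 238.7] d tool [1.1 1.1 9.9] twist -0.09 F [-0.3 -0.9 -3.1]
[-0.02134837  0.00830633  0.01297522] [-3.14143809e+00 -9.23672749e-04  1.33498150e-01]
```

View pics/w13.png

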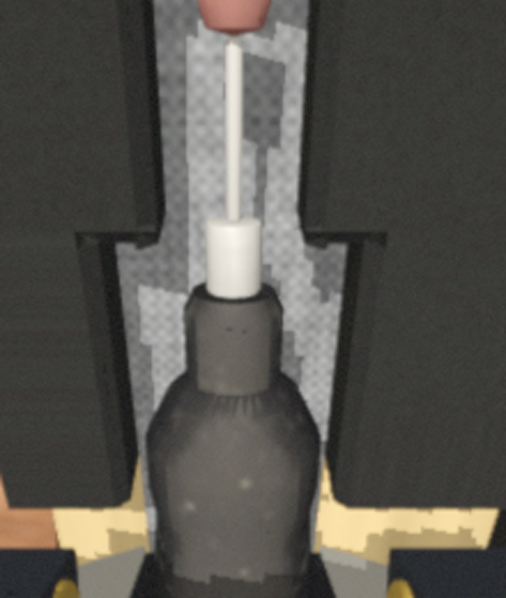

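View pics/c13.png

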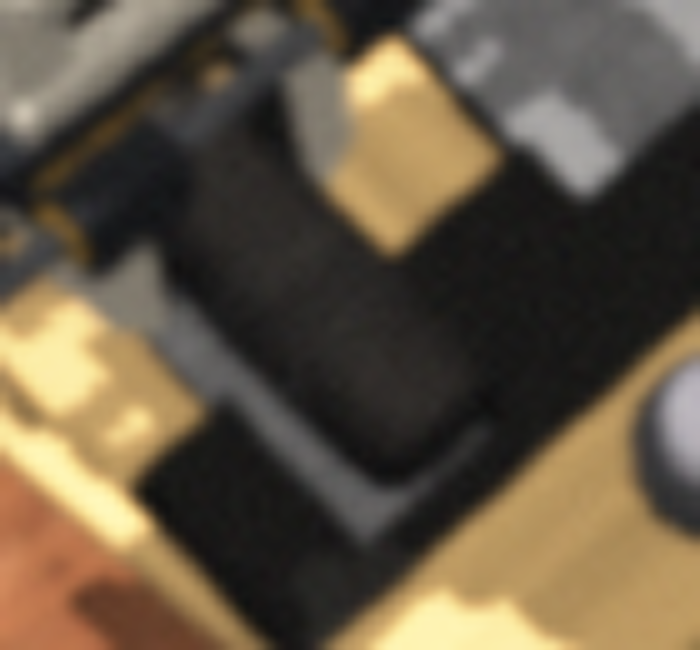

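Run:
```python
from fit import *
a=viewer.capture("side"); save("s13",a,(255,110,325,175),10)
src=np.float32([(115,100),(115,-100),(-115,-100),(-115,100)]); dst=np.float32(h([[483,85],[572,298],[205,465],[150,243]]))
H=cv2.getPerspectiveTransform(src,dst)
print(cv2.perspectiveTransform(np.float32([[(97,52.3),(93,52.3),(60,52.3),(101.5,52.3)]]),H)[0], (cv2.perspectiveTransform(np.float32([[(97,52.3),(93,52.3),(60,52.3)]]),H)[0]-[255,110])*10)
M,t=T([550.0,326.1,86.5,.135])
P=lambda n:proj(sd,np.array([(93,52.3,n)])@M.T+t)
print("px per 10mm n",P(10)-P(0))
```

```text
[[299.2426  134.18864]
 [298.23386 134.66289]
 [289.9473  138.5587 ]
 [300.37857 133.65459]] [[442.42614746 241.88644409]
 [432.33856201 246.62887573]
 [349.47296143 285.58700562]]
px per 10mm n [[-1.07288985 -2.15379743]]
```

View pics/s13.png

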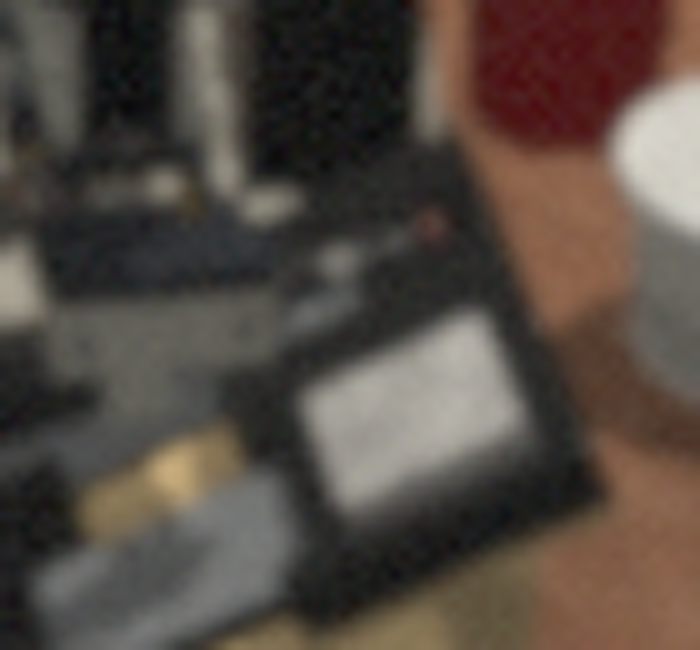

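Call:
{"fn": "play_rows", "kwargs": {
  "commands": [
    {"offset": [-0.0025,-0.001,0.001],"twist": 0},
    {"offset": [0.001,0,0.002],"twist": 0},
    {"offset": [0,0,0],"twist": 0}
  ]
}}

```text
time: 9.7
tool_pos: [517.6, 377.0, 245.9]
tcp_rot: [3.142, 0.001, 0.134]
contact_force: [-0.5, 0.1, 1.9]
grip_width: 39.2
```

Call:
{"fn": "play_rows", "kwargs": {
  "commands": [
    {"offset": [0.0007,0,0.0015],"twist": 0},
    {"offset": [0,0,0],"twist": 0}
  ]
}}

```text
time: 9.9
tool_pos: [517.8, 377.1, 245.8]
tcp_rot: [3.141, 0.001, 0.134]
contact_force: [-6.7, -2.0, 12.9]
grip_width: 38.9
```

Call:
{"fn": "play_rows", "kwargs": {
  "commands": [
    {"offset": [0.0007,0,0.0015],"twist": 0},
    {"offset": [0,0,0],"twist": 0}
  ]
}}

```text
time: 10.1
tool_pos: [518.0, 377.2, 245.7]
tcp_rot: [3.141, 0.002, 0.134]
contact_force: [-13.7, -5.7, 22.1]
grip_width: 38.5
```

Run:
```python
from fit import *
q=[550.0,326.1,86.5,.135]
go((-23,52.7,3.2),q); o=status.get_obs(); Rt=R.from_euler("xyz",o["tcp_rot"]).as_matrix();F=o["contact_force"]+[0,0,2.9]; print((Rt.T@F).round(1),(Rt.T@o["moment"]).round(2))
c=cam("wrist");im=viewer.capture("wrist"); save("w14",im,(180,0,400,260),2.3); pickle.dump((c,im),open("w14.p","wb"))
im=viewer.capture("side"); save("s14",im,(255,110,325,175),10)
```

```text
TCP [520.9 375.3 238.7] d tool [2.7 2.2 7. ] twist -0.07 F [-13.7  -5.7  22.1]
[-14.4   3.8 -25. ] [-0.65 -2.23  0.08]
```

View pics/w14.png

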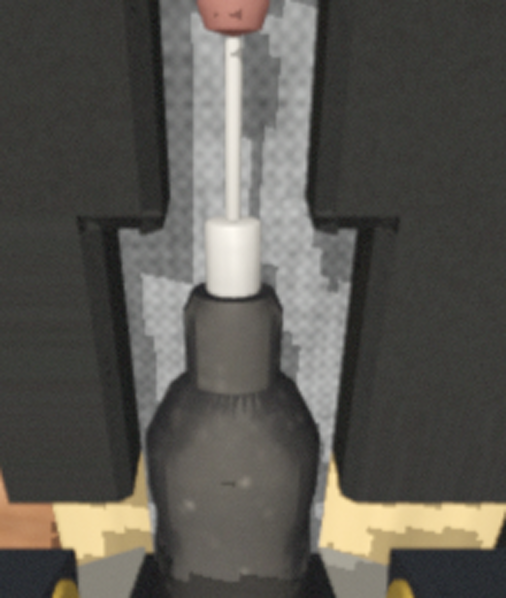

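View pics/s14.png

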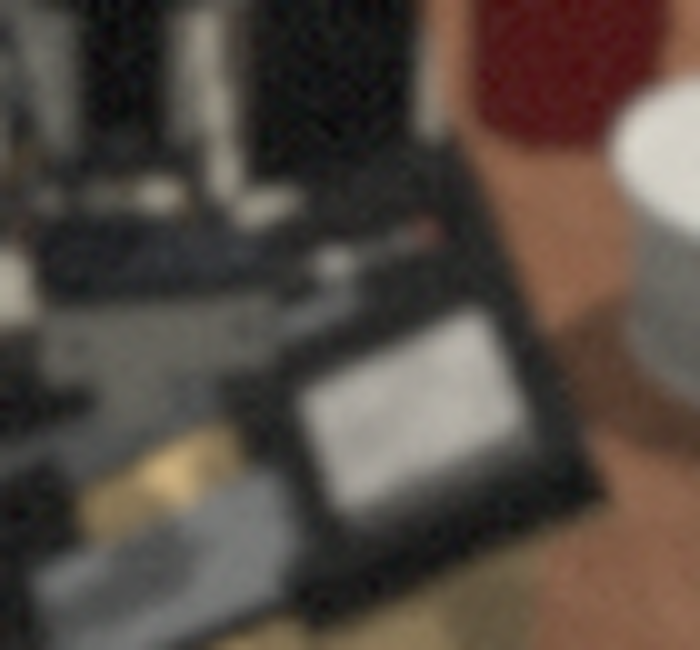

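Run:
```python
from fit import *
im=viewer.capture("scene"); pickle.dump(im,open("c14.p","wb"))
e=np.clip(im.astype(float)*2.2,0,255).astype(np.uint8); save("c14",e,(150,280,220,345),10)
c0=cv2.imread("pics/scene0.png")[:,:,::-1]; e=np.clip(c0.astype(float)*2.2,0,255).astype(np.uint8); save("c0e",e,(150,280,220,345),10)
```

```text
(no output)
```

View pics/c14.png

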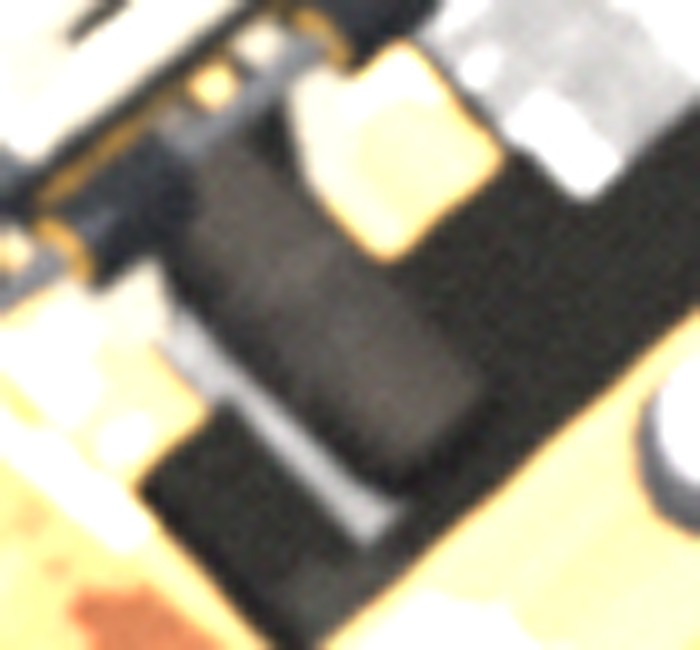

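View pics/c0e.png

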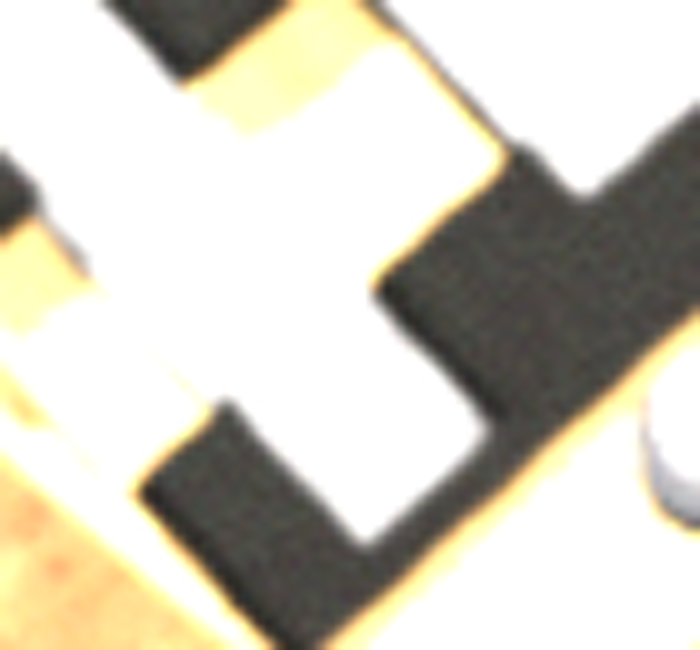

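Call:
{"fn": "play_rows", "kwargs": {
  "commands": [
    {"offset": [0,0.001,-0.0025],"twist": 0},
    {"offset": [0,0,0],"twist": 0}
  ]
}}

```text
time: 10.45
tool_pos: [519.2, 376.3, 245.9]
tcp_rot: [-3.141, -0.001, 0.134]
contact_force: [-5.6, -1.1, 9.0]
grip_width: 38.9
```

Call:
{"fn": "play_rows", "kwargs": {
  "commands": [
    {"offset": [0,0,0],"twist": 0},
    {"offset": [0,0,0],"twist": 0},
    {"offset": [0,0,0],"twist": 0}
  ],
  "jaw": 100
}}

```text
time: 10.75
tool_pos: [519.5, 376.1, 244.8]
tcp_rot: [3.141, 0.0, 0.133]
contact_force: [-0.3, 0.3, -0.2]
grip_width: 54.7
```

Run:
```python
from fit import *
q=[550.0,326.1,86.5,.135]
go((-23,52.7,3.2),q); o=status.get_obs(); print(o["grip_width"])
c=cam("wrist");im=viewer.capture("wrist"); save("w15",im,(130,0,430,330),2); pickle.dump((c,im),open("w15.p","wb"))
im=viewer.capture("scene"); e=np.clip(im.astype(float)*2.2,0,255).astype(np.uint8); save("c15",e,(150,280,220,345),10)
```

```text
TCP [520.9 375.3 238.7] d tool [1.3 1.  6.1] twist -0.09 F [-0.3  0.3 -0.2]
54.74830729885855
```

View pics/w15.png

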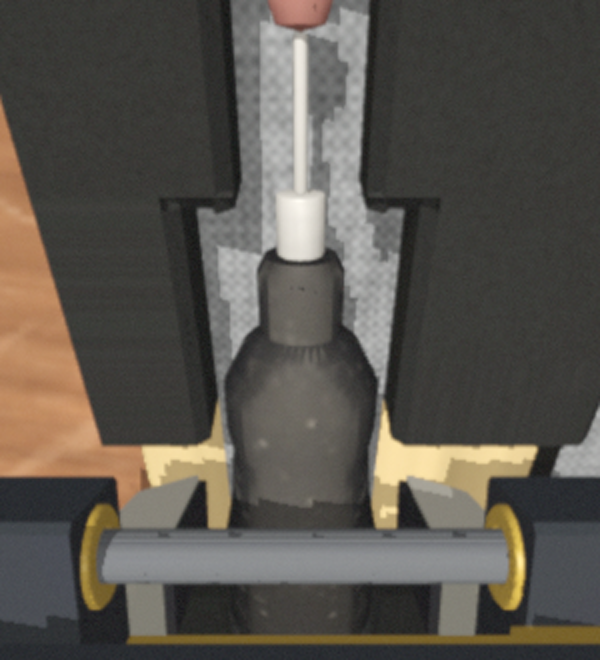

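View pics/c15.png

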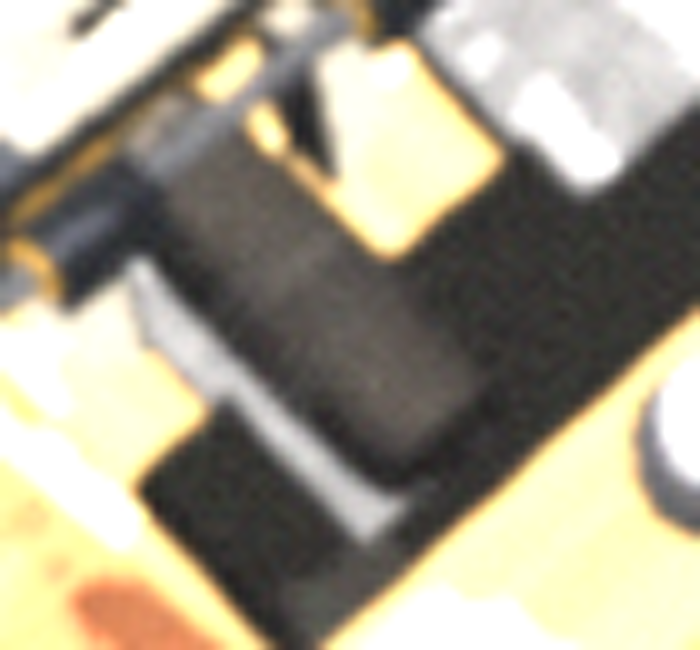

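Run:
```python
from fit import *
c,_=pickle.load(open("w15.p","rb"))
for z in (86.5,91.4,95):
    M,t=T([550.0,326.1,z,.135])
    for f in ((62,52.3,-.5),(94,52.3,-.5),(62,52.3,7),(94,52.3,4)):
        P=M@np.array(f)+t; cc=c[1]@P+c[2]; uv=proj(c,P)[0]; print(z,f,"depth",cc[2].round(1),"crop px",((uv-[130,0])*2).round(0))
    # edges
    print((( proj(c,np.array([(4,100,0),(61.5,77,0),(61.5,27.5,0),(58.5,64.3,-3),(4,30,-3)])@M.T+t)-[130,0])*2).round(0).tolist())
```

```text
86.5 (62, 52.3, -0.5) depth 104.9 crop px [301. 200.]
86.5 (94, 52.3, -0.5) depth 84.5 crop px [301. -24.]
86.5 (62, 52.3, 7) depth 99.1 crop px [302. 216.]
86.5 (94, 52.3, 4) depth 81.0 crop px [301. -23.]
[[104.0, 445.0], [163.0, 204.0], [440.0, 204.0], [237.0, 215.0], [393.0, 436.0]]
91.4 (62, 52.3, -0.5) depth 100.1 crop px [301. 197.]
91.4 (94, 52.3, -0.5) depth 79.8 crop px [301. -42.]
91.4 (62, 52.3, 7) depth 94.4 crop px [302. 213.]
91.4 (94, 52.3, 4) depth 76.3 crop px [301. -41.]
[[97.0, 451.0], [157.0, 201.0], [447.0, 201.0], [234.0, 212.0], [396.0, 442.0]]
95 (62, 52.3, -0.5) depth 96.7 crop px [301. 194.]
95 (94, 52.3, -0.5) depth 76.3 crop px [301. -56.]
95 (62, 52.3, 7) depth 90.9 crop px [302. 211.]
95 (94, 52.3, 4) depth 72.8 crop px [301. -56.]
[[92.0, 455.0], [152.0, 199.0], [452.0, 198.0], [232.0, 210.0], [398.0, 446.0]]
```

Call:
{"fn": "play_rows", "kwargs": {
  "commands": [
    {"offset": [0,0,-0.02],"twist": 0},
    {"offset": [-0.02,0,-0.04],"twist": 0},
    {"offset": [-0.03,0,-0.04],"twist": 0},
    {"offset": [-0.03,0,-0.02],"twist": 0},
    {"offset": [0,0,0],"twist": 0}
  ]
}}

```text
time: 11.35
tool_pos: [437.8, 365.8, 369.0]
tcp_rot: [-3.139, -0.004, 0.135]
contact_force: [1.6, -0.5, -0.5]
grip_width: 55.9
```

Call:
{"fn": "play_rows", "kwargs": {
  "commands": [
    {"offset": [-0.02,0,-0.01],"twist": 0},
    {"offset": [0,0,0],"twist": 0}
  ]
}}

```text
time: 11.55
tool_pos: [419.4, 362.9, 375.7]
tcp_rot: [-3.141, -0.0, 0.134]
contact_force: [-0.8, -1.0, 0.0]
grip_width: 55.5
```

Run:
```python
from fit import *
o=status.get_obs(); print(o["tool_pos"],o["tcp_rot"],o["time"])
c=cam("wrist",o);im=viewer.capture("wrist"); save("w16",im,(130,0,430,250),2.6); pickle.dump((c,im),open("w16.p","wb"))
```

```text
[419.37734334 362.94098526 375.70170326] [-3.14135188e+00 -3.95657134e-04  1.34374568e-01] 11.55
```

View pics/w16.png

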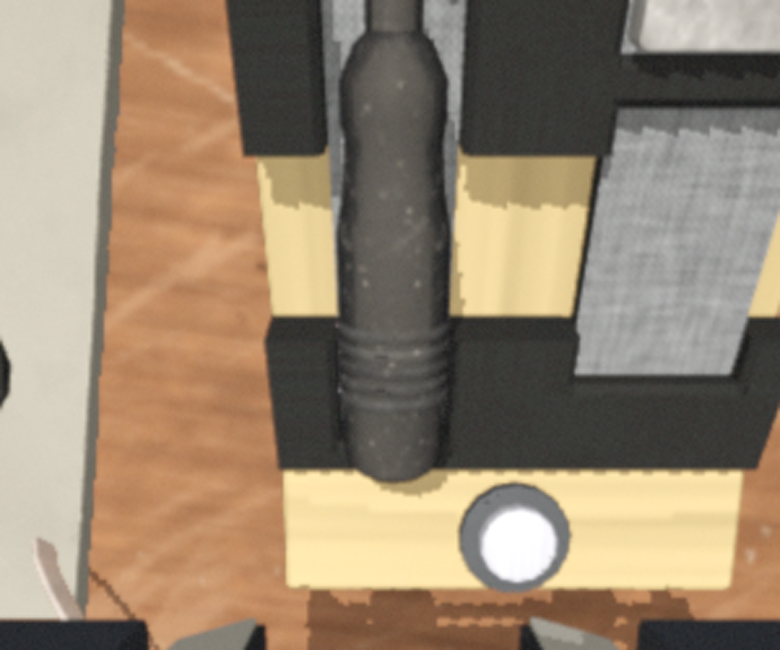

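Run:
```python
from fit import *
q=[550.0,326.1,86.5,.135]
c,_=pickle.load(open("w16.p","rb")); V=lambda a:np.array(a)/2.6+[130,0]
for n in (0,8,14,20):
    F=onface(c,V([[392,480],[338,330],[450,330],[342,130],[445,130],[372,30],[418,30]]),q,n); print(n,F[0].round(1),"tail w",(F[1]-F[2])[1].round(1),"yc",((F[1]+F[2])/2).round(1)[:2],"up w",(F[3]-F[4])[1].round(1),((F[3]+F[4])/2).round(1)[:2], ((F[5]+F[6])/2).round(1)[:2],(F[5]-F[6])[1].round(1))
print("checks",onface(c,V([[244,154],[280,468],[265,330],[757,468]]),q,0).round(1).tolist())
```

```text
0 [-120.7   52.8   -0. ] tail w 41.1 yc [-54.2  52.1] up w 32.2 [11.3 52.3] [37.3 51.9] 13.4
8 [-115.2   52.8    8. ] tail w 39.9 yc [-50.7  52.1] up w 31.2 [12.8 52.3] [38.  51.9] 13.0
14 [-111.1   52.8   14. ] tail w 39.0 yc [-48.1  52.1] up w 30.5 [14.  52.3] [38.6 52. ] 12.7
20 [-107.    52.8   20. ] tail w 38.1 yc [-45.5  52.1] up w 29.8 [15.1 52.4] [39.1 52. ] 12.4
checks [[4.5, 99.9, -0.0], [-114.6, 99.6, -0.0], [-54.2, 99.5, -0.0], [-114.7, -99.7, -0.0]]
```

Run:
```python
from fit import *
im=viewer.capture("side"); e=np.clip(im.astype(float)*1.8,0,255).astype(np.uint8); save("s16",e,(235,110,330,200),8)
im=viewer.capture("scene"); e=np.clip(im.astype(float)*1.6,0,255).astype(np.uint8); save("c16",e,(110,210,240,340),6)
```

```text
(no output)
```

View pics/s16.png

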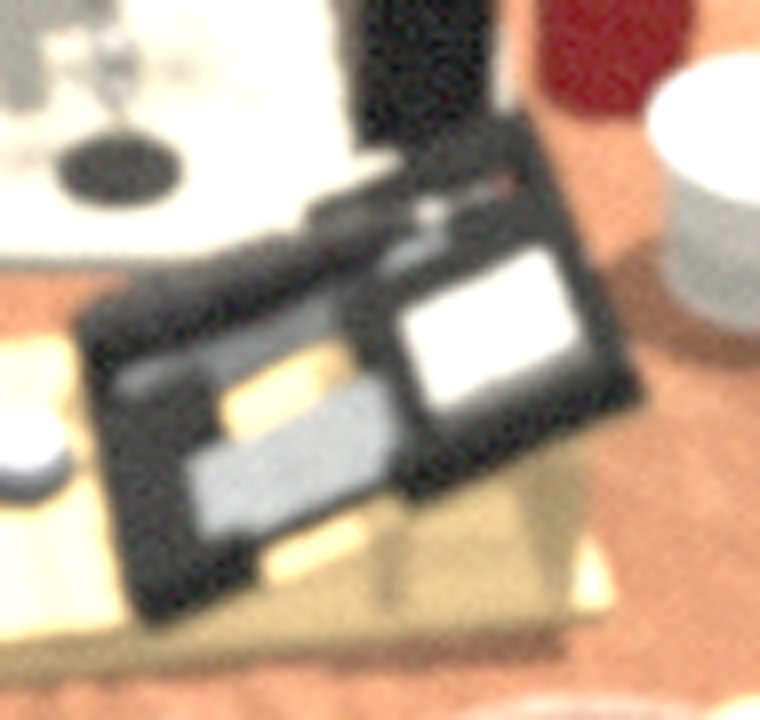

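View pics/c16.png

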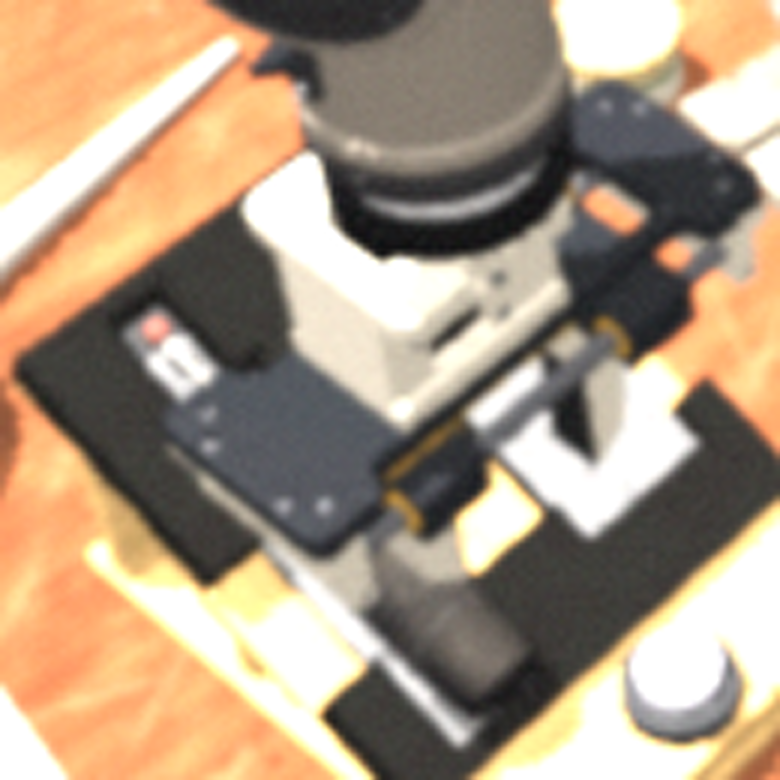

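Run:
```python
from fit import *
im=np.load("w1.npy"); save("w1z",im,(230,20,330,250),3.2)
c,im=pickle.load(open("w16.p","rb")); save("w16z",im,(230,0,330,200),4)
```

```text
(no output)
```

View pics/w1z.png

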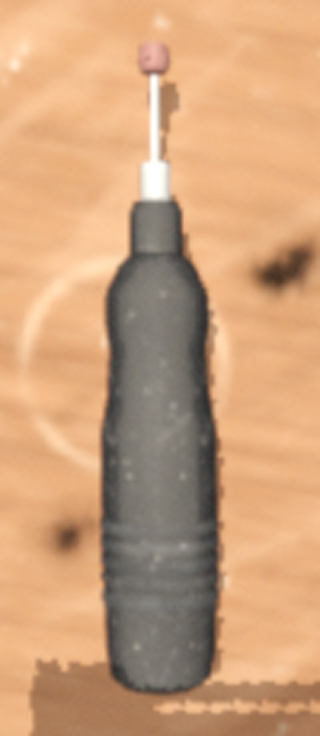

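View pics/w16z.png

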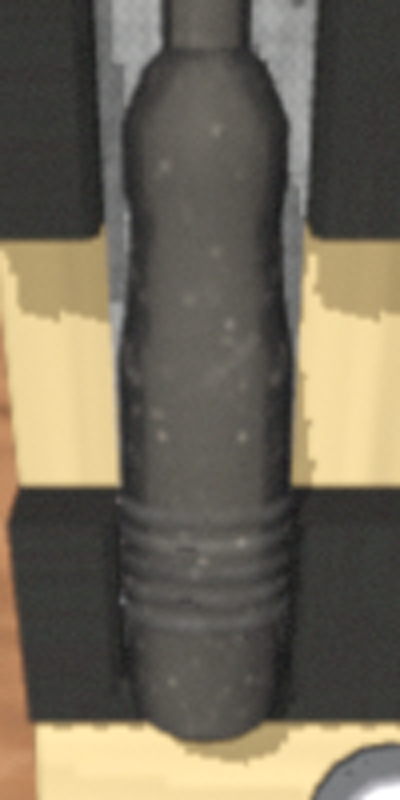

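Run:
```python
from fit import *
q=[550.0,326.1,86.5,.135]
o,_=0,0
# w1 pose
T1=np.array([335.459,-304.752,350.463]); K=c5[0]
def rowx(row,zdepth): # level object; tool-x at tool-z depth
    o,d=rayxz(K,row); s=(zdepth-o[1])/d[1]; return (o+s*d)[0]
rows1=np.array([252,355,530,600,690])/3.2+20
L=np.array([rowx(r,350.46-20) for r in rows1]); tip=rowx(np.array(42)/3.2+20,330.46); L=L-(tip-120); print("L",L.round(1))
c,_=pickle.load(open("w16.p","rb")); M,t=T(q)
rows=np.array([45,215,510,620,738])/4
def f(p,idx):
    x,n,r=p; P=np.array([(x+l*np.cos(r),52.2,n-l*np.sin(r)) for l in L[idx]]); return proj(c,P@M.T+t)[:,1]-rows[idx]
for idx in ([0,2,3,4],[0,1,2,3,4],[0,2,3]):
    s=least_squares(f,[-23,5,.05],args=(idx,)); print(s.x[:2].round(1),"nose-down deg",np.degrees(s.x[2]).round(1),s.fun.round(1))
```

```text
L [ 61.9  31.1 -25.2 -49.2 -81.5]
[-23.4  12.6] nose-down deg 8.7 [-0.   0.7 -1.1  0.4]
[-22.5  10.7] nose-down deg 13.5 [-1.   2.1 -0.6 -1.7  1.3]
[-21.6  13.2] nose-down deg 19.6 [ 0. -0.  0.]
```

Run:
```python
from fit import *
q=[550.0,326.1,86.5,.135]
go((-23,52.2,16),q)
```

```text
TCP [515.6 374.1 250.3] d tool [ 95.4   1.4 124.1] twist -0.1 F [0.3 0.2 0.6]
```

Call:
{"fn": "play_rows", "kwargs": {
  "commands": [
    {"offset": [0.03,0.001,0.02],"twist": 0},
    {"offset": [0.035,0,0.035],"twist": 0},
    {"offset": [0.03,0,0.035],"twist": 0},
    {"offset": [0,0,0.024],"twist": 0},
    {"offset": [0,0,0.01],"twist": 0}
  ]
}}

```text
time: 12.2
tool_pos: [515.1, 373.6, 246.4]
tcp_rot: [3.139, 0.006, 0.132]
contact_force: [-0.5, -0.5, -0.9]
grip_width: 55.7
```

Call:
{"fn": "play_rows", "kwargs": {
  "commands": [
    {"offset": [0,0,0],"twist": 0},
    {"offset": [0,0,0],"twist": 0},
    {"offset": [0,0,0],"twist": 0},
    {"offset": [0,0,0],"twist": 0}
  ],
  "jaw": 255
}}

```text
time: 12.6
tool_pos: [514.6, 374.9, 252.9]
tcp_rot: [-3.14, -0.003, 0.134]
contact_force: [-0.0, 0.4, 0.5]
grip_width: 39.0
```

Call:
{"fn": "play_rows", "kwargs": {
  "commands": [
    {"offset": [0.002,0,-0.001],"twist": 0},
    {"offset": [0.002,0,-0.001],"twist": 0},
    {"offset": [0,0,0],"twist": 0}
  ]
}}

```text
time: 12.9
tool_pos: [517.5, 375.1, 253.6]
tcp_rot: [3.141, 0.003, 0.134]
contact_force: [-6.3, -1.0, 2.3]
grip_width: 39.0
```

Run:
```python
from fit import *
q=[550.0,326.1,86.5,.135]
go((-19,52.2,3.2),q)
c=cam("wrist");im=viewer.capture("wrist"); save("w17",im,(180,0,400,260),2.3); pickle.dump((c,im),open("w17.p","wb"))
```

```text
TCP [524.6 375.3 240.4] d tool [ 7.1  0.8 13.2] twist -0.06 F [-6.3 -1.   2.3]
```

View pics/w17.png

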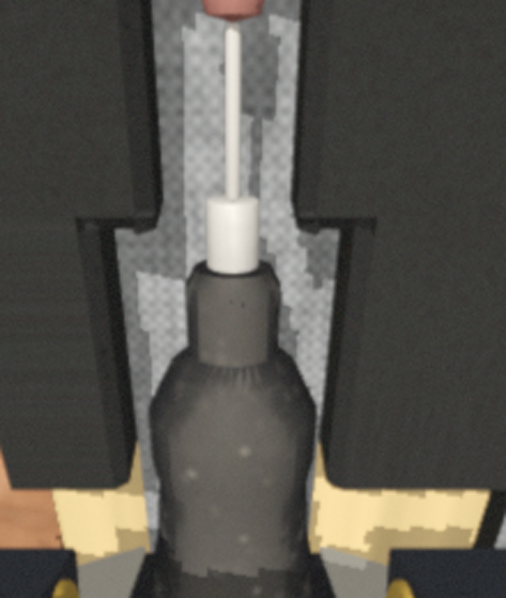

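Call:
{"fn": "play_rows", "kwargs": {
  "commands": [
    {"offset": [0.002,0,0.001],"twist": 0},
    {"offset": [0.0015,0,0.003],"twist": 0},
    {"offset": [0.0015,0,0.003],"twist": 0},
    {"offset": [0,0,0],"twist": 0}
  ]
}}

```text
time: 13.35
tool_pos: [522.4, 375.8, 246.1]
tcp_rot: [3.141, 0.003, 0.134]
contact_force: [-3.9, -0.1, -1.0]
grip_width: 38.9
```

```bash
cat >> fit.py <<'E'
def tilt(rows,k=2.3,zax=162.7):
    K=c5[0]; L=np.array([112.8,89.2,78.1])
    def f(p):
        x,th=p; out=[]
        for l,r in zip(L,rows):
            P=np.array([x+l*np.cos(th),zax-l*np.sin(th)]); qq=np.linalg.inv(Tt)@[P[0],0,P[1],1]; out.append(qq[1]/qq[2]*K[1,1]+K[1,2]-r/k)
        return out
    r=least_squares(f,[0,.1]); print("zax",zax,"mid x",r.x[0].round(1),"tilt",np.degrees(r.x[1]).round(1),r.fun.round(1))
def ft():
    o=status.get_obs(); Rt=R.from_euler("xyz",o["tcp_rot"]).as_matrix();F=Rt.T@(o["contact_force"]+[0,0,2.9]); m=Rt.T@o["moment"]; print("toolF",F.round(1),"M at grasp y",(m[1]-.159*F[0]).round(2))
E
python3 - <<'E'
from fit import *
q=[550.0,326.1,86.5,.135]
tilt([22,197,268],zax=165)
go((-21,52.2,3.2),q); ft()
c=cam("wrist");im=viewer.capture("wrist"); save("w18",im,(180,0,400,260),2.3); pickle.dump((c,im),open("w18.p","wb"))
E
```

```text
zax 165 mid x 0.3 tilt 17.0 [-0.1  0.3 -0.3]
TCP [522.8 375.1 239.5] d tool [0.3 0.8 6.6] twist -0.06 F [-3.9 -0.1 -1. ]
toolF [-3.9 -0.5 -1.9] M at grasp y 0.03
```

View pics/w18.png

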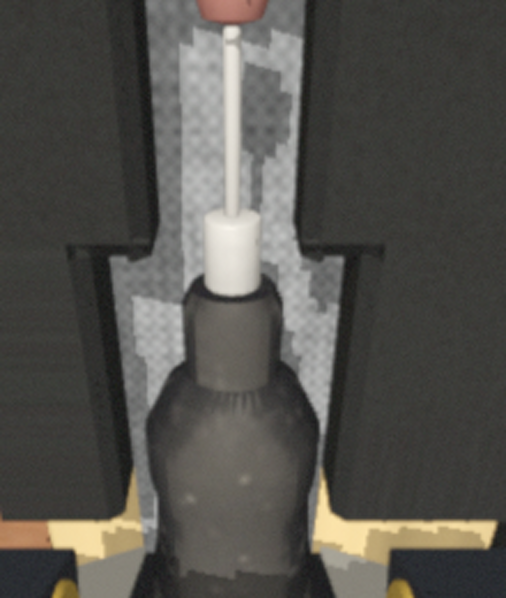

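Call:
{"fn": "play_rows", "kwargs": {
  "commands": [
    {"offset": [0.001,0,0.002],"twist": 0},
    {"offset": [0.0005,0,0.002],"twist": 0},
    {"offset": [0,0,0],"twist": 0}
  ]
}}

```text
time: 13.7
tool_pos: [522.8, 375.9, 246.1]
tcp_rot: [3.141, 0.004, 0.134]
contact_force: [-17.9, -6.8, 26.4]
grip_width: 38.9
```

Run:
```python
from fit import *
q=[550.0,326.1,86.5,.135]
tilt([25,213,288],zax=165)
go((-21,52.2,3.2),q); ft()
c=cam("wrist");im=viewer.capture("wrist"); save("w19",im,(180,0,400,260),2.3); pickle.dump((c,im),open("w19.p","wb"))
im=viewer.capture("scene"); e=np.clip(im.astype(float)*2.2,0,255).astype(np.uint8); save("c19",e,(150,280,220,345),10)
```

```text
zax 165 mid x 0.0 tilt 23.7 [-0.1  0.8 -0.7]
TCP [522.8 375.1 239.5] d tool [-0.1  0.8  6.6] twist -0.04 F [-17.9  -6.8  26.4]
toolF [-18.8   4.3 -29.2] M at grasp y 0.01
```

View pics/w19.png

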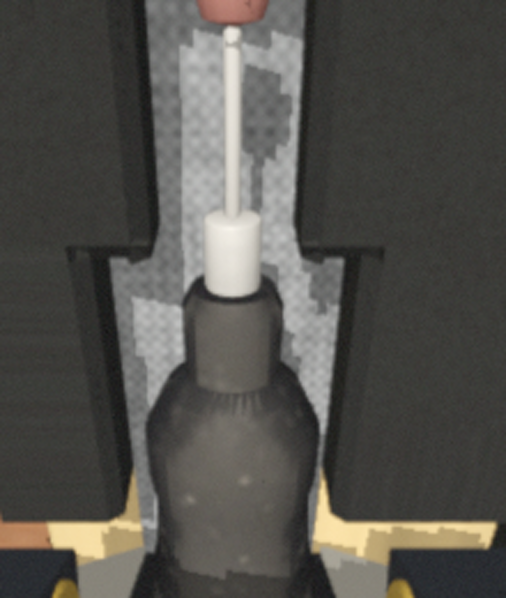

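View pics/c19.png

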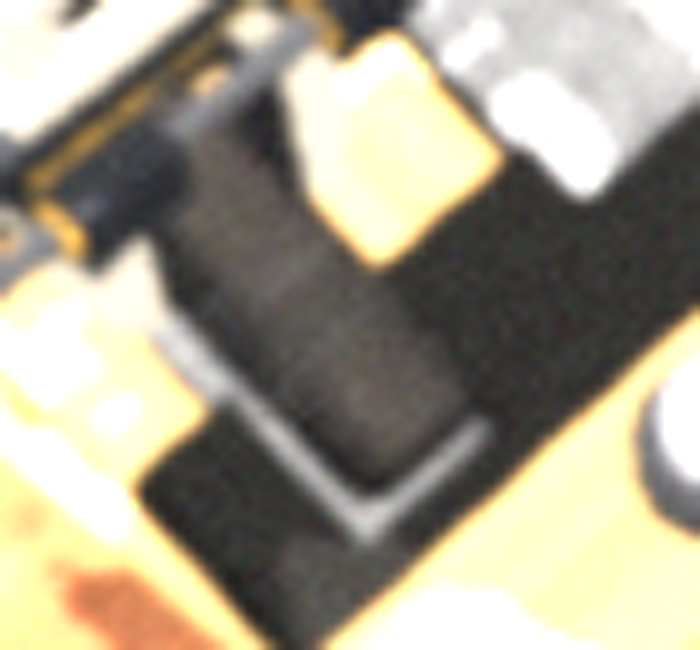

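Call:
{"fn": "play_rows", "kwargs": {
  "commands": [
    {"offset": [0,0,-0.003],"twist": 0},
    {"offset": [0,0,0],"twist": 0}
  ]
}}

```text
time: 14.0
tool_pos: [524.0, 376.0, 246.9]
tcp_rot: [3.142, 0.001, 0.134]
contact_force: [-8.5, -2.1, 11.5]
grip_width: 39.0
```

Call:
{"fn": "play_rows", "kwargs": {
  "commands": [
    {"offset": [0,0,0],"twist": 0},
    {"offset": [0,0,0],"twist": 0},
    {"offset": [0,0,0],"twist": 0}
  ],
  "jaw": 100
}}

```text
time: 14.3
tool_pos: [525.2, 375.9, 245.2]
tcp_rot: [-3.142, -0.001, 0.133]
contact_force: [0.4, 0.2, -0.7]
grip_width: 54.8
```

Call:
{"fn": "play_rows", "kwargs": {
  "commands": [
    {"offset": [0,0,-0.02],"twist": 0},
    {"offset": [-0.02,0,-0.04],"twist": 0},
    {"offset": [-0.035,0,-0.04],"twist": 0},
    {"offset": [-0.035,0,-0.03],"twist": 0},
    {"offset": [-0.01,0,0],"twist": 0}
  ]
}}

```text
time: 14.8
tool_pos: [426.1, 363.1, 377.4]
tcp_rot: [-3.138, -0.007, 0.135]
contact_force: [0.4, -0.6, 0.3]
grip_width: 55.7
```

Call:
{"fn": "play_rows", "kwargs": {
  "commands": [
    {"offset": [0,0,0],"twist": 0},
    {"offset": [0,0,0],"twist": 0}
  ]
}}

```text
time: 15.0
tool_pos: [428.3, 362.9, 371.8]
tcp_rot: [3.141, 0.001, 0.133]
contact_force: [-0.9, -0.3, -0.8]
grip_width: 56.0
```

Run:
```python
from fit import *
o=status.get_obs(); print(o["tool_pos"],o["tcp_rot"],o["time"])
c=cam("wrist",o);im=viewer.capture("wrist"); save("w20",im,(130,0,430,250),2.6); pickle.dump((c,im),open("w20.p","wb"))
im=viewer.capture("side"); e=np.clip(im.astype(float)*1.8,0,255).astype(np.uint8); save("s20",e,(235,110,330,200),8)
```

```text
[428.32261248 362.86994666 371.81860119] [3.14085047e+00 7.92687878e-04 1.33467419e-01] 15.0
```

View pics/w20.png

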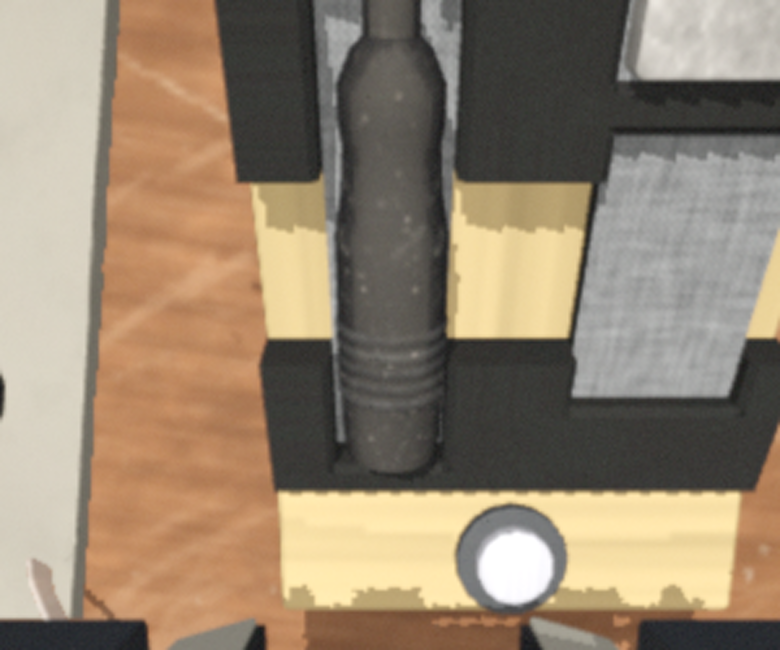

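View pics/s20.png

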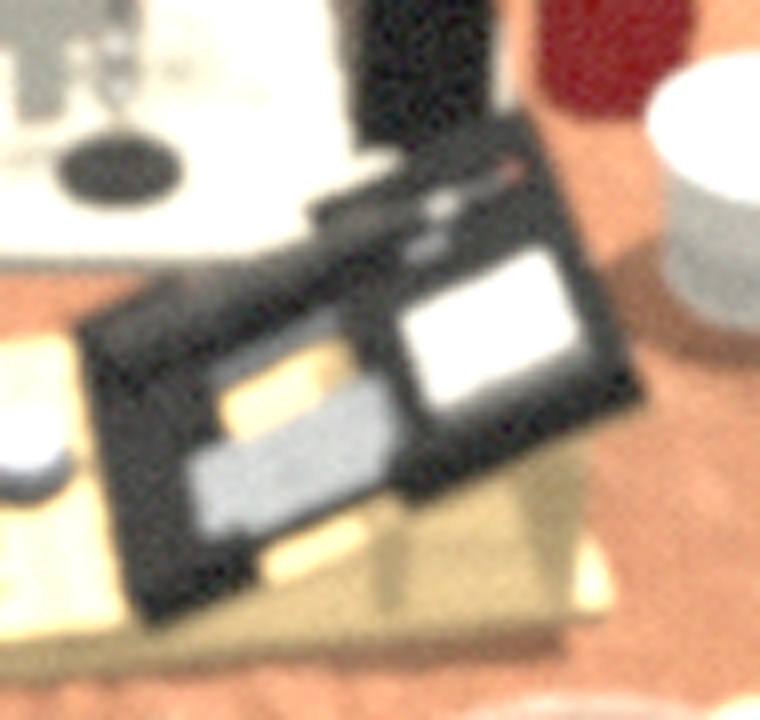

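Run:
```python
from fit import *
q=[550.0,326.1,86.5,.135]
c,im=pickle.load(open("w20.p","rb")); M,t=T(q); V=lambda a:np.array(a)/2.6+[130,0]
print("chk",onface(c,V([[238,181],[275,489],[755,489],[262,352]]),q,0).round(1).tolist())
for n in (-.5,5,15): 
    F=onface(c,V([[392,472],[392,38],[340,350],[447,350],[330,470],[447,470]]),q,n); print(n,F[:2].round(1).tolist(),(F[2]-F[3])[1].round(1),F[4:].round(1).tolist())
L=np.array([61.9,-25.2,-49.2,-81.5]); rows=np.array([38,330,405,472])/2.6
def f(p):
    x,n,r=p; P=np.array([(x+l*np.cos(r),52.2,n-l*np.sin(r)) for l in L]); return proj(c,P@M.T+t)[:,1]-rows
s=least_squares(f,[-23,5,.05]); print(s.x[:2].round(1),"nose-down deg",np.degrees(s.x[2]).round(1),s.fun.round(1))
im2=viewer.capture("side")
```

```text
chk [[4.4, 99.8, 0.0], [-114.2, 99.8, 0.0], [-114.6, -99.7, -0.0], [-53.4, 98.5, -0.0]]
-0.5 [[-106.2, 51.2, -0.5], [42.0, 51.1, -0.5]] 39.0 [[-105.2, 76.5, -0.5], [-105.3, 28.7, -0.5]]
5 [[-102.5, 51.2, 5.0], [42.6, 51.1, 5.0]] 38.2 [[-101.5, 76.0, 5.0], [-101.6, 29.2, 5.0]]
15 [[-95.8, 51.2, 15.0], [43.6, 51.1, 15.0]] 36.7 [[-94.8, 75.0, 15.0], [-94.9, 30.1, 15.0]]
[-19.9   1.8] nose-down deg 5.0 [-0.1  1.8 -2.6  1. ]
```

Run:
```python
from fit import *
q=[550.0,326.1,86.5,.135]
go((-70,51.5,19),q,dz=178+4.4)
```

```text
TCP [472.2 367.5 256.5] d tool [ 43.9   1.  114.7] twist -0.13 F [ 0.7 -0.2  0.1]
```

Call:
{"fn": "play_rows", "kwargs": {
  "commands": [
    {"offset": [0.02,0.001,0.03],"twist": 0},
    {"offset": [0.024,0,0.035],"twist": 0},
    {"offset": [0,0,0.02],"twist": 0},
    {"offset": [0,0,0.01],"twist": 0},
    {"offset": [0,0,0],"twist": 0}
  ],
  "jaw": 255
}}

```text
time: 15.65
tool_pos: [471.6, 367.4, 275.7]
tcp_rot: [3.14, 0.004, 0.133]
contact_force: [0.9, -0.5, 0.2]
grip_width: 20.1
```

Call:
{"fn": "play_rows", "kwargs": {
  "commands": [
    {"offset": [0,0,0.005],"twist": 0},
    {"offset": [0,0,0.005],"twist": 0},
    {"offset": [0,0,0],"twist": 0}
  ]
}}

```text
time: 15.95
tool_pos: [471.4, 367.8, 268.0]
tcp_rot: [-3.142, -0.0, 0.134]
contact_force: [0.3, -0.6, -0.4]
grip_width: 0.7
```

Call:
{"fn": "play_rows", "kwargs": {
  "commands": [
    {"offset": [0,0,0.004],"twist": 0},
    {"offset": [0,0,0.004],"twist": 0},
    {"offset": [0,0,0],"twist": 0}
  ]
}}

```text
time: 16.25
tool_pos: [471.4, 367.7, 259.3]
tcp_rot: [3.141, 0.001, 0.134]
contact_force: [-1.3, -1.0, -0.7]
grip_width: 0.5
```

Call:
{"fn": "play_rows", "kwargs": {
  "commands": [
    {"offset": [0,0,0.002],"twist": 0},
    {"offset": [0,0,0],"twist": 0}
  ]
}}

```text
time: 16.45
tool_pos: [471.7, 367.8, 258.1]
tcp_rot: [-3.141, -0.001, 0.134]
contact_force: [-0.8, 0.1, 1.4]
grip_width: 0.2
```

Call:
{"fn": "play_rows", "kwargs": {
  "commands": [
    {"offset": [0,0,0.002],"twist": 0},
    {"offset": [0,0,0],"twist": 0}
  ]
}}

```text
time: 16.65
tool_pos: [471.7, 367.8, 257.5]
tcp_rot: [-3.141, -0.002, 0.134]
contact_force: [-2.7, -1.7, 10.1]
grip_width: 0.5
```

Call:
{"fn": "play_rows", "kwargs": {
  "commands": [
    {"offset": [0,0,0.002],"twist": 0},
    {"offset": [0,0,0],"twist": 0}
  ]
}}

```text
time: 16.85
tool_pos: [471.7, 367.8, 257.1]
tcp_rot: [-3.141, -0.003, 0.134]
contact_force: [-5.6, -4.4, 21.1]
grip_width: 0.2
```

Call:
{"fn": "play_rows", "kwargs": {
  "commands": [
    {"offset": [0,0,-0.03],"twist": 0},
    {"offset": [0,0,-0.04],"twist": 0},
    {"offset": [-0.03,0,-0.04],"twist": 0},
    {"offset": [0,0,0],"twist": 0},
    {"offset": [0,0,0],"twist": 0}
  ]
}}

```text
time: 17.35
tool_pos: [441.5, 363.8, 364.7]
tcp_rot: [-3.141, -0.002, 0.134]
contact_force: [0.5, -0.4, -1.0]
grip_width: 0.4
```

Run:
```python
from fit import *
o=status.get_obs(); print(o["tool_pos"],o["tcp_rot"],o["time"])
c=cam("wrist",o);im=viewer.capture("wrist"); save("w21",im,(130,0,430,250),2.6); pickle.dump((c,im),open("w21.p","wb"))
```

```text
[441.45038664 363.83501442 364.71535094] [-3.14086521e+00 -2.02276840e-03  1.34106932e-01] 17.35
```

View pics/w21.png

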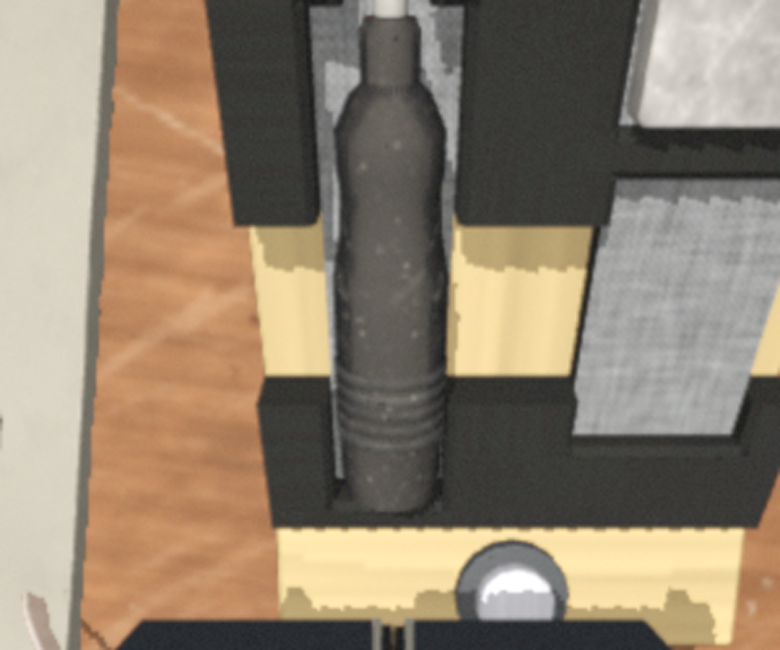

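Call:
{"fn": "play_rows", "kwargs": {
  "commands": [
    {"offset": [0,0.01,-0.045],"twist": 0},
    {"offset": [0,0.025,-0.04],"twist": 0},
    {"offset": [0.001,0.045,0],"twist": 0},
    {"offset": [0.001,0.048,0],"twist": 0},
    {"offset": [0.002,0.048,0],"twist": 0}
  ],
  "jaw": 0
}}

```text
time: 17.9
tool_pos: [469.6, 188.3, 447.1]
tcp_rot: [3.141, 0.003, 0.134]
contact_force: [1.1, 0.2, 0.1]
grip_width: 35.6
```

Call:
{"fn": "play_rows", "kwargs": {
  "commands": [
    {"offset": [0.002,0.048,0],"twist": 0},
    {"offset": [0.002,0.048,0],"twist": 0},
    {"offset": [0.002,0.048,0],"twist": 0},
    {"offset": [0.002,0.048,0],"twist": 0},
    {"offset": [0.002,0.048,0],"twist": 0}
  ]
}}

```text
time: 18.4
tool_pos: [511.5, -49.1, 446.9]
tcp_rot: [-3.14, 0.003, 0.133]
contact_force: [-0.1, 0.8, 1.0]
grip_width: 75.8
```

Call:
{"fn": "play_rows", "kwargs": {
  "commands": [
    {"offset": [0.002,0.048,0],"twist": 0},
    {"offset": [0.002,0.048,0],"twist": 0},
    {"offset": [0.002,0.048,0],"twist": 0},
    {"offset": [0.002,0.048,0],"twist": 0},
    {"offset": [0.002,0.048,0],"twist": 0}
  ]
}}

```text
time: 18.9
tool_pos: [553.2, -285.9, 446.4]
tcp_rot: [-3.139, 0.003, 0.133]
contact_force: [0.9, 0.6, 0.0]
grip_width: 92.0
```

Call:
{"fn": "play_rows", "kwargs": {
  "commands": [
    {"offset": [0.001,0.03,0.02],"twist": 0},
    {"offset": [0,0.015,0.03],"twist": 0},
    {"offset": [0,0,0],"twist": 0},
    {"offset": [0,0,0],"twist": 0}
  ]
}}

```text
time: 19.3
tool_pos: [560.0, -327.8, 397.1]
tcp_rot: [-3.138, 0.003, 0.133]
contact_force: [-0.4, -0.5, 1.0]
grip_width: 92.1
```

Run:
```python
from fit import *
o=status.get_obs(); print(o["tool_pos"],o["tcp_rot"],o["time"],o["dq"].round(2))
c=cam("wrist",o);im=viewer.capture("wrist"); save("w22",im); pickle.dump((c,im),open("w22.p","wb"))
```

```text
[ 559.98899713 -327.79174902  397.11031815] [-3.13845957e+00  2.73718434e-03  1.32859195e-01] 19.3 [ 0.02 -0.05 -0.03  0.    0.   -0.  ]
```

View pics/w22.png

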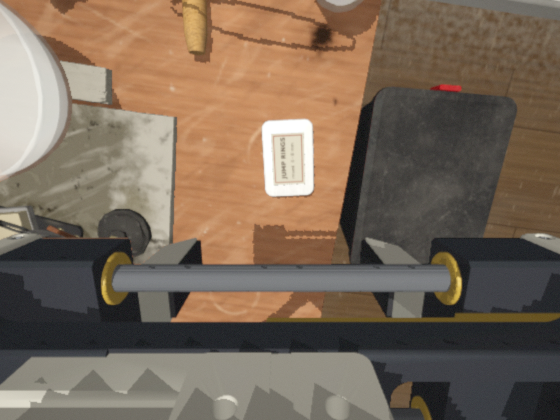

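Run:
```python
from fit import *
c,im=pickle.load(open("w22.p","rb")); a=im.astype(int)
m=((a.min(2)>190)&((a.max(2)-a.min(2))<35)).astype(np.uint8); m[:, :240]=0; m[:,340:]=0; m[:100]=0; m[215:]=0
m=cv2.morphologyEx(m,cv2.MORPH_OPEN,np.ones((2,2)))
cs,_=cv2.findContours(m,cv2.RETR_EXTERNAL,cv2.CHAIN_APPROX_NONE); k=max(cs,key=cv2.contourArea); 
P=plane(c,k[:,0,:].astype(float),p0=(0,0,25))[:,:2]
r=cv2.minAreaRect(P.astype(np.float32)); print(r, cv2.boundingRect(k))
b=cv2.boxPoints(r); print(b)
o=status.get_obs(); Rt=R.from_euler("xyz",o["tcp_rot"]).as_matrix()
ctr=np.array([*r[0],12.5]); print("d tool to grasp z21",(Rt.T@(ctr*[1,1,0]+[0,0,21+159]-o["tool_pos"])).round(1))
```

```text
((599.65380859375, -331.7384948730469), (88.62102508544922, 58.261226654052734), 9.229183197021484) (263, 120, 51, 77)
[[ 551.2449  -310.09167]
 [ 560.589   -367.5987 ]
 [ 648.06274 -353.3853 ]
 [ 638.7186  -295.8783 ]]
d tool to grasp z21 [ 38.5   9.9 218.9]
```

Call:
{"fn": "play_rows", "kwargs": {
  "commands": [
    {"offset": [0.02,0.005,0.03],"twist": -1.6},
    {"offset": [0.0187,0.0044,0.045],"twist": 0},
    {"offset": [0,0,0.045],"twist": 0},
    {"offset": [0,0,0.04],"twist": 0},
    {"offset": [0,0,0.025],"twist": 0}
  ]
}}

```text
time: 19.85
tool_pos: [599.9, -329.5, 212.4]
tcp_rot: [-3.14, 0.001, 0.163]
contact_force: [-0.1, 0.9, 0.3]
grip_width: 91.9
```

Call:
{"fn": "play_rows", "kwargs": {
  "commands": [
    {"offset": [0,0,0.01],"twist": 0},
    {"offset": [0,0,0.005],"twist": 0},
    {"offset": [0,0,0],"twist": 0},
    {"offset": [0,0,0],"twist": 0}
  ]
}}

```text
time: 20.25
tool_pos: [600.2, -331.5, 201.2]
tcp_rot: [3.139, -0.003, 0.162]
contact_force: [0.2, 0.2, -0.8]
grip_width: 91.7
```

Run:
```python
from fit import *
o=status.get_obs(); print(o["tool_pos"],o["tcp_rot"],o["time"],o["dq"].round(2),o["contact_force"])
im=viewer.capture("wrist"); save("w23",im)
```

```text
[ 600.22909011 -331.46115075  201.18658015] [ 3.13896965e+00 -2.62815595e-03  1.61726934e-01] 20.25 [-0. -0.  0. -0. -0.  0.] [ 0.16893437  0.24706441 -0.78663386]
```

View pics/w23.png

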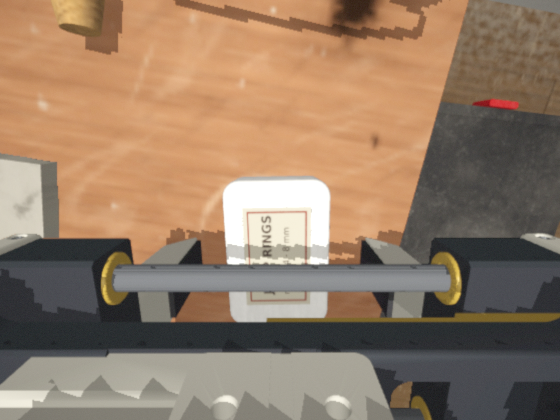

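Call:
{"fn": "play_rows", "kwargs": {
  "commands": [
    {"offset": [0,0,0.008],"twist": 0},
    {"offset": [0,0,0.008],"twist": 0},
    {"offset": [0,0,0.004],"twist": 0},
    {"offset": [0,0,0],"twist": 0}
  ]
}}

```text
time: 20.7
tool_pos: [599.5, -331.3, 178.5]
tcp_rot: [-3.141, 0.001, 0.161]
contact_force: [0.3, 0.2, -0.8]
grip_width: 91.7
```

Call:
{"fn": "play_rows", "kwargs": {
  "commands": [
    {"offset": [0,0,0],"twist": 0},
    {"offset": [0,0,0],"twist": 0},
    {"offset": [0,0,0],"twist": 0},
    {"offset": [0,0,0],"twist": 0},
    {"offset": [0,0,0],"twist": 0}
  ],
  "jaw": 255
}}

```text
time: 21.2
tool_pos: [599.6, -331.3, 178.8]
tcp_rot: [-3.142, 0.0, 0.161]
contact_force: [-0.1, 0.1, -0.8]
grip_width: 59.2
```

Call:
{"fn": "play_rows", "kwargs": {
  "commands": [
    {"offset": [0,0,0],"twist": 0},
    {"offset": [0,0,-0.02],"twist": 0},
    {"offset": [0,0,-0.035],"twist": 0},
    {"offset": [0,0,-0.045],"twist": 0},
    {"offset": [0,0,-0.045],"twist": 0}
  ]
}}

```text
time: 21.7
tool_pos: [599.3, -331.2, 324.7]
tcp_rot: [-3.141, 0.001, 0.161]
contact_force: [0.3, -0.5, -1.1]
grip_width: 59.4
```

Call:
{"fn": "play_rows", "kwargs": {
  "commands": [
    {"offset": [0,0,-0.045],"twist": 0},
    {"offset": [0,0,-0.045],"twist": 0},
    {"offset": [0,-0.01,-0.035],"twist": 0},
    {"offset": [-0.002,-0.03,0],"twist": 0},
    {"offset": [-0.004,-0.04,0],"twist": 0}
  ]
}}

```text
time: 22.2
tool_pos: [580.4, -253.7, 449.6]
tcp_rot: [3.14, -0.002, 0.159]
contact_force: [0.1, 0.7, -1.9]
grip_width: 59.0
```

Run:
```python
from fit import *
q=[550.0,326.1,86.5,.135]
c,im=pickle.load(open("w21.p","rb")); V=lambda a:np.array(a)/2.6+[130,0]
print("floor",onface(c,V([[573,435],[735,437],[612,185]]),q,-12).round(1).tolist())
print("edge n0",onface(c,V([[573,455],[740,455],[577,400],[597,225],[612,180],[614,178]]),q,0).round(1).tolist())
print("block low edge", onface(c,V([[640,127]]),q,8).round(1))
go((-32,-50,90),q); o=status.get_obs(); print(o["tool_pos"],o["tcp_rot"][2],o["grip_width"],o["contact_force"])
```

```text
floor [[-78.5, -20.3, -12.0], [-79.5, -84.3, -12.0], [12.9, -18.9, -12.0]]
edge n0 [[-80.1, -18.4, 0.0], [-80.2, -82.2, 0.0], [-56.7, -16.3, 0.0], [4.3, -13.2, -0.0], [17.3, -15.5, -0.0], [17.8, -16.0, -0.0]]
block low edge [[ 32.9 -18.7   8. ]]
TCP [490.3 267.5 313.5] d tool [  -6.6 -529.2  135. ] twist 1.39 F [ 0.1  0.7 -1.9]
[ 580.43242214 -253.67785777  449.62635214] 0.15928354036283476 59.01004665577246 [ 0.0783733   0.72948129 -1.92683732]
```

Call:
{"fn": "play_rows", "kwargs": {
  "commands": [
    {"offset": [0,-0.045,0],"twist": 0.7},
    {"offset": [-0.001,-0.048,0],"twist": 0.7},
    {"offset": [-0.001,-0.048,0],"twist": 0},
    {"offset": [-0.001,-0.048,0],"twist": 0},
    {"offset": [-0.001,-0.048,0],"twist": 0}
  ]
}}

```text
time: 22.7
tool_pos: [542.0, -17.5, 448.9]
tcp_rot: [3.142, -0.0, 0.137]
contact_force: [0.3, 0.4, -1.5]
grip_width: 59.5
```

Call:
{"fn": "play_rows", "kwargs": {
  "commands": [
    {"offset": [-0.001,-0.048,0],"twist": 0},
    {"offset": [-0.001,-0.048,0],"twist": 0},
    {"offset": [0,-0.048,0.01],"twist": 0},
    {"offset": [0,-0.048,0.02],"twist": 0},
    {"offset": [0,-0.04,0.02],"twist": 0}
  ]
}}

```text
time: 23.2
tool_pos: [508.5, 210.6, 399.5]
tcp_rot: [-3.141, -0.001, 0.138]
contact_force: [0.1, -0.2, -1.1]
grip_width: 59.5
```

Call:
{"fn": "play_rows", "kwargs": {
  "commands": [
    {"offset": [0,-0.025,0.01],"twist": 0},
    {"offset": [0,0,0],"twist": 0},
    {"offset": [0,0,0],"twist": 0}
  ]
}}

```text
time: 23.5
tool_pos: [505.8, 233.4, 389.5]
tcp_rot: [3.141, 0.0, 0.138]
contact_force: [-0.0, -0.7, -1.2]
grip_width: 59.2
```

Run:
```python
from fit import *
q=[550.0,326.1,86.5,.135]
go((-32.3,-50.8,70),q); o=status.get_obs(); print(o["tool_pos"],o["tcp_rot"],o["grip_width"],o["contact_force"],o["time"])
c=cam("wrist",o);im=viewer.capture("wrist"); save("w24",im); pickle.dump((c,im),open("w24.p","wb"))
```

```text
TCP [498.5 267.8 295.3] d tool [ -2.5 -35.2  94.2] twist 0.2 F [-0.  -0.7 -1.2]
[505.84534605 233.37448908 389.48690125] [3.14093293e+00 4.58577267e-04 1.38415512e-01] 59.176155401746875 [-0.01625354 -0.68236127 -1.17080433] 23.5
```

View pics/w24.png

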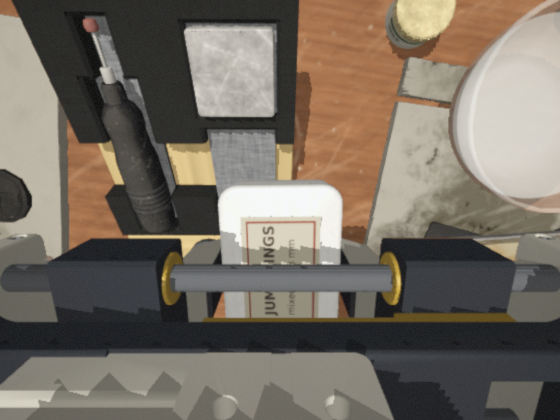

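Call:
{"fn": "play_rows", "kwargs": {
  "commands": [
    {"offset": [-0.001,-0.015,0.01],"twist": 0.2},
    {"offset": [-0.0015,-0.015,0.03],"twist": 0},
    {"offset": [0,-0.005,0.03],"twist": 0},
    {"offset": [0,0,0.015],"twist": 0},
    {"offset": [0,0,0],"twist": 0}
  ]
}}

```text
time: 24.05
tool_pos: [498.9, 266.1, 303.0]
tcp_rot: [3.14, 0.004, 0.132]
contact_force: [-0.5, 0.8, -1.8]
grip_width: 58.7
```

Call:
{"fn": "play_rows", "kwargs": {
  "commands": [
    {"offset": [0,0,0],"twist": 0}
  ]
}}

```text
time: 24.15
tool_pos: [499.6, 266.6, 305.6]
tcp_rot: [-3.142, -0.001, 0.132]
contact_force: [0.2, 0.8, -1.2]
grip_width: 59.5
```

Run:
```python
from fit import *
q=[550.0,326.1,86.5,.135]
go((-32.3,-50.8,70),q); go((-32.3,-50.8,8),q); o=status.get_obs(); print(o["tool_pos"],o["tcp_rot"],o["grip_width"],o["contact_force"],o["time"])
c=cam("wrist",o);im=viewer.capture("wrist"); save("w25",im,(150,0,450,250),2.6); pickle.dump((c,im),open("w25.p","wb"))
```

```text
TCP [498.5 267.8 295.3] d tool [-0.9 -1.4 10.4] twist -0.18 F [ 0.2  0.8 -1.2]
TCP [524.5 271.4 239.1] d tool [25.2 -1.5 66.6] twist -0.18 F [ 0.2  0.8 -1.2]
[499.56837555 266.56905487 305.64959656] [-3.14154694e+00 -1.41957261e-03  1.31921241e-01] 59.521223532915265 [ 0.23237398  0.77122873 -1.16321863] 24.15
```

View pics/w25.png

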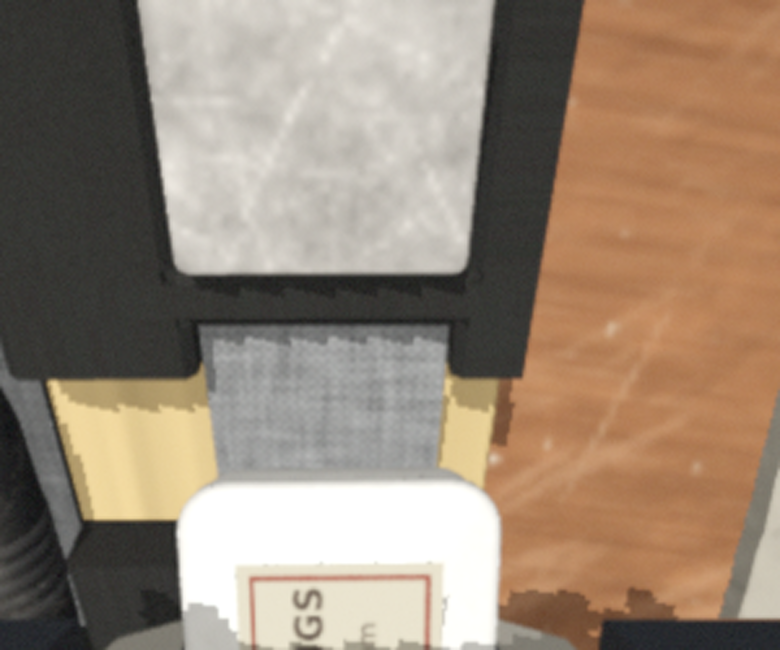

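Run:
```python
from fit import *
q=[550.0,326.1,86.5,.135]
c,im=pickle.load(open("w25.p","rb")); V=lambda a:np.array(a)/2.6+[150,0]
M,t=T(q); o=status.get_obs(); Rt=R.from_euler("xyz",o["tcp_rot"]).as_matrix(); tp=o["tool_pos"]
def rep(n,uv): 
    F=onface(c,V(uv),q,n); print(n,F[:,:2].round(1).tolist(), ((F@M.T+t-tp)@Rt)[:,:2].round(1).tolist())
rep(0,[[197,376],[452,376],[524,378],[9,376]])
rep(-12,[[200,325],[448,325],[208,400],[443,400]])
p=plane(c,V([[178,560],[500,560],[339,478]]),p0=(0,0,tp[2]-159-7.3+12.5)); print("tin top",((p-tp)@Rt).round(1).tolist())
```

```text
0 [[4.6, -17.7], [4.3, -81.8], [3.7, -100.0], [4.7, 29.5]] [[61.4, -34.4], [61.4, 29.7], [60.9, 47.9], [61.4, -81.6]]
-12 [[12.8, -17.8], [12.6, -81.4], [-8.7, -17.4], [-8.9, -81.9]] [[73.9, -34.4], [73.9, 29.3], [54.4, -34.7], [54.4, 29.8]]
tin top [[31.1, -27.7, 153.9], [31.1, 30.3, 153.9], [46.0, 1.3, 153.9]]
```

Call:
{"fn": "play_rows", "kwargs": {
  "commands": [
    {"offset": [0.003,-0.0037,0.012],"twist": -0.15},
    {"offset": [0.005,0,0.014],"twist": 0},
    {"offset": [0.005,0,0.012],"twist": 0},
    {"offset": [0.003,0,0.008],"twist": 0},
    {"offset": [0,0,0],"twist": 0}
  ]
}}

```text
time: 24.7
tool_pos: [514.2, 273.2, 256.6]
tcp_rot: [3.141, 0.003, 0.136]
contact_force: [0.6, -1.2, -1.3]
grip_width: 59.3
```

Call:
{"fn": "play_rows", "kwargs": {
  "commands": [
    {"offset": [0,0,0],"twist": 0}
  ]
}}

```text
time: 24.8
tool_pos: [514.2, 273.3, 258.2]
tcp_rot: [3.141, 0.001, 0.136]
contact_force: [-0.6, -0.3, -1.1]
grip_width: 59.5
```

Run:
```python
from fit import *
q=[550.0,326.1,86.5,.135]
go((-33,-49.7,27),q); go((-33,-49.7,8),q); ft(); o=status.get_obs()
c=cam("wrist",o);im=viewer.capture("wrist"); save("w26",im,(150,0,450,250),2.6); pickle.dump((c,im),open("w26.p","wb"))
```

```text
TCP [515.7 271.3 256. ] d tool [1.2 2.2 2.2] twist 0.06 F [-0.6 -0.3 -1.1]
TCP [523.7 272.4 238.8] d tool [ 9.3  2.2 19.4] twist 0.06 F [-0.6 -0.3 -1.1]
toolF [-0.7  0.2 -1.8] M at grasp y 0.1
```

View pics/w26.png

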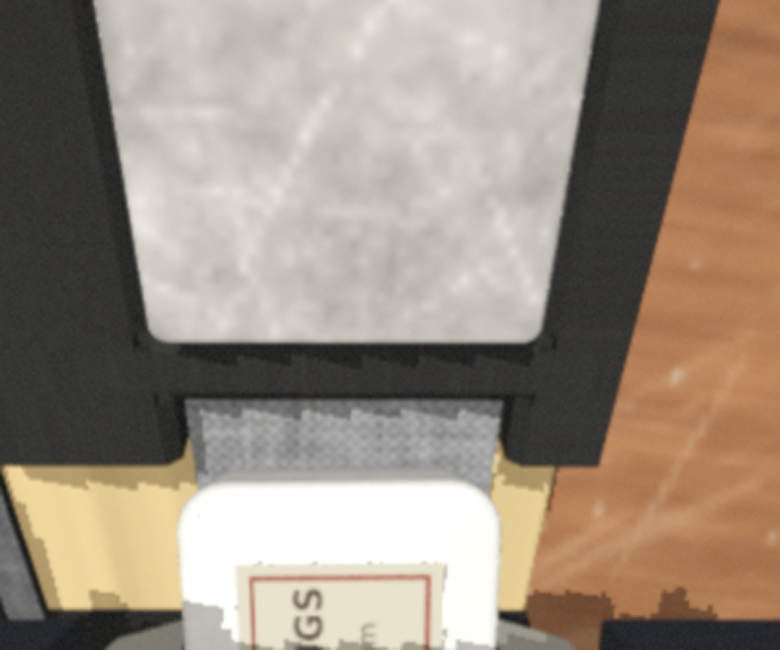

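Call:
{"fn": "play_rows", "kwargs": {
  "commands": [
    {"offset": [0.002,0.0013,0.003],"twist": 0},
    {"offset": [0.0015,0,0.003],"twist": 0},
    {"offset": [0,0,0],"twist": 0}
  ]
}}

```text
time: 25.15
tool_pos: [517.2, 272.7, 253.1]
tcp_rot: [-3.141, 0.001, 0.136]
contact_force: [-4.7, 0.1, 4.5]
grip_width: 59.4
```

Call:
{"fn": "play_rows", "kwargs": {
  "commands": [
    {"offset": [0.0015,0,0.003],"twist": 0},
    {"offset": [0,0,0],"twist": 0}
  ]
}}

```text
time: 25.35
tool_pos: [517.9, 272.9, 249.9]
tcp_rot: [3.141, 0.004, 0.137]
contact_force: [-8.7, -0.2, 6.6]
grip_width: 59.5
```

Run:
```python
from fit import *
q=[550.0,326.1,86.5,.135]
go((-33,-49.7,27),q); go((-33,-49.7,8),q); ft(); o=status.get_obs()
c=cam("wrist",o);im=viewer.capture("wrist"); save("w27",im,(150,0,450,250),2.6); pickle.dump((c,im),open("w27.p","wb"))
```

```text
TCP [515.7 271.3 256. ] d tool [-2.3  1.3 -6.1] twist 0.1 F [-8.7 -0.2  6.6]
TCP [523.7 272.4 238.8] d tool [ 5.8  1.3 11.1] twist 0.1 F [-8.7 -0.2  6.6]
toolF [-8.7 -1.  -9.5] M at grasp y 0.2
```

View pics/w27.png

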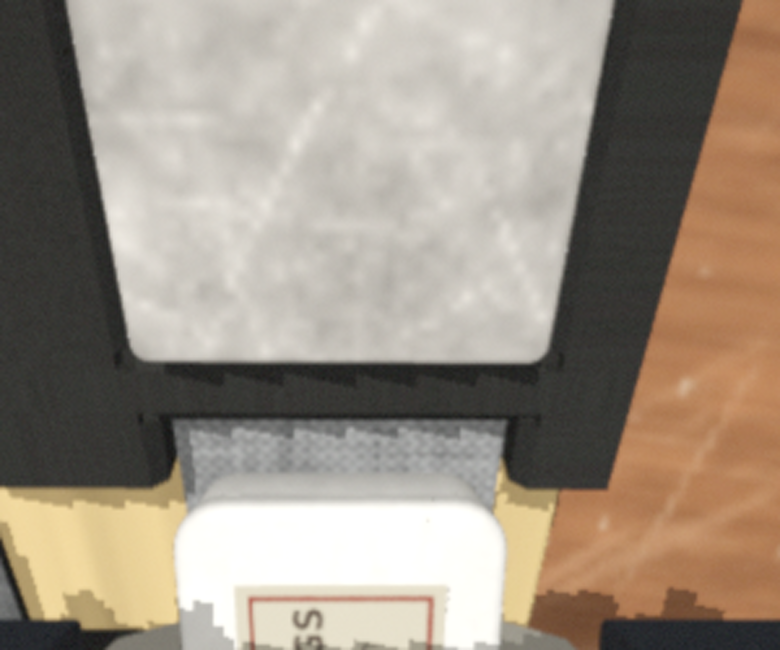

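Call:
{"fn": "play_rows", "kwargs": {
  "commands": [
    {"offset": [0.001,0,0.003],"twist": 0},
    {"offset": [0.0015,0,0.003],"twist": 0},
    {"offset": [0,0,0],"twist": 0}
  ]
}}

```text
time: 25.7
tool_pos: [519.6, 273.2, 243.4]
tcp_rot: [3.141, 0.007, 0.137]
contact_force: [-10.6, -0.6, 6.1]
grip_width: 59.4
```

Run:
```python
from fit import *
q=[550.0,326.1,86.5,.135]
go((-33,-49.7,8),q); ft(); o=status.get_obs()
c=cam("wrist",o);im=viewer.capture("wrist"); save("w28",im,(150,0,450,250),2.6); pickle.dump((c,im),open("w28.p","wb"))
im=viewer.capture("scene"); e=np.clip(im.astype(float)*1.3,0,255).astype(np.uint8); save("c28",e,(170,250,250,325),9)
```

```text
TCP [523.7 272.4 238.8] d tool [4.  1.3 4.6] twist 0.1 F [-10.6  -0.6   6.1]
toolF [-10.6  -0.8  -8.9] M at grasp y 0.14
```

View pics/w28.png

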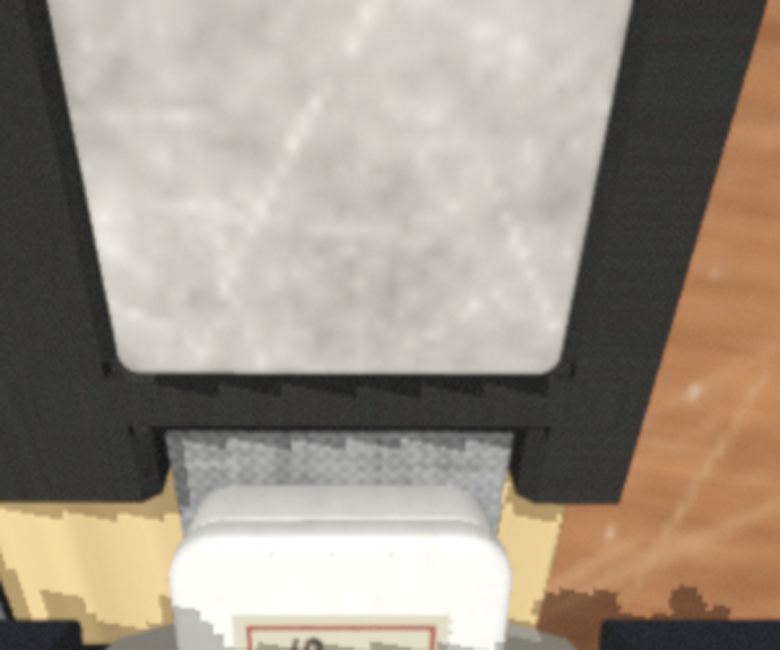

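View pics/c28.png

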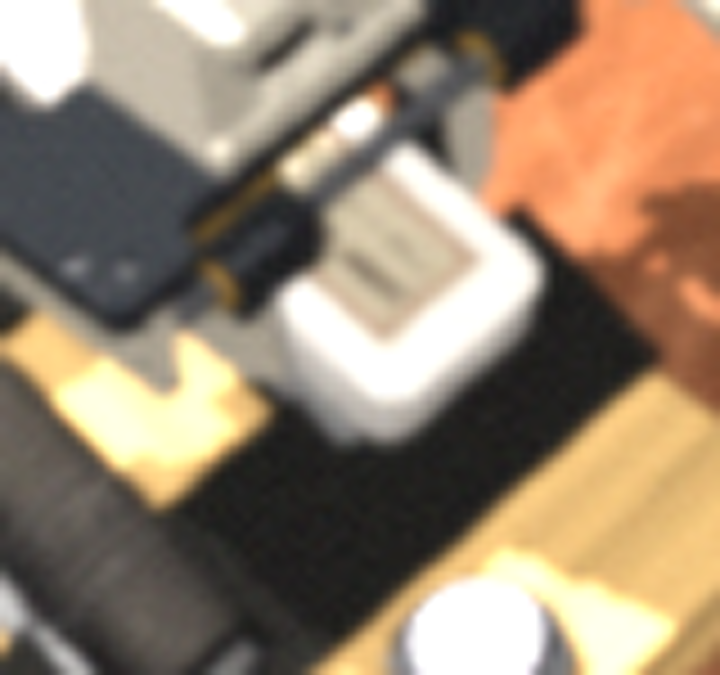

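Call:
{"fn": "play_rows", "kwargs": {
  "commands": [
    {"offset": [0.002,0,-0.0005],"twist": 0},
    {"offset": [0.0025,0,0],"twist": 0},
    {"offset": [0,0,0],"twist": 0}
  ]
}}

```text
time: 26.1
tool_pos: [523.8, 273.6, 243.9]
tcp_rot: [3.141, 0.008, 0.137]
contact_force: [-14.5, -0.6, 8.7]
grip_width: 59.4
```

Run:
```python
from fit import *
q=[550.0,326.1,86.5,.135]
go((-33,-49.7,8),q); ft(); o=status.get_obs()
c=cam("wrist",o);im=viewer.capture("wrist"); save("w29",im,(150,0,450,250),2.6); pickle.dump((c,im),open("w29.p","wb"))
```

```text
TCP [523.7 272.4 238.8] d tool [-0.2  1.2  5.1] twist 0.1 F [-14.5  -0.6   8.7]
toolF [-14.5  -1.4 -11.5] M at grasp y 0.34
```

View pics/w29.png

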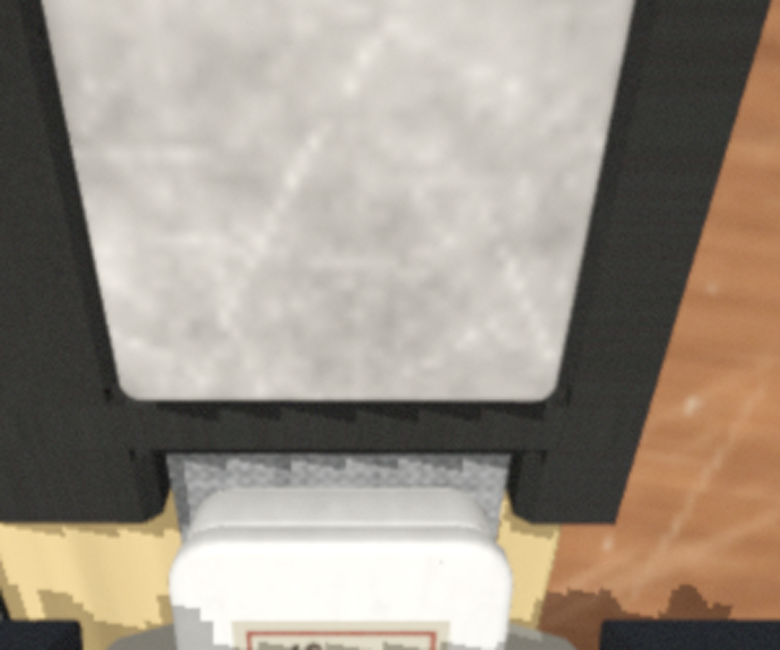

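Call:
{"fn": "play_rows", "kwargs": {
  "commands": [
    {"offset": [0.0005,0,0.002],"twist": 0},
    {"offset": [0.0005,0,0.002],"twist": 0},
    {"offset": [0,0,0],"twist": 0}
  ]
}}

```text
time: 26.45
tool_pos: [524.3, 273.7, 242.2]
tcp_rot: [3.141, 0.008, 0.137]
contact_force: [-20.1, -4.8, 25.0]
grip_width: 59.1
```

Run:
```python
from fit import *
q=[550.0,326.1,86.5,.135]
go((-33,-49.7,8),q); ft(); o=status.get_obs()
c=cam("wrist",o);im=viewer.capture("wrist"); save("w30",im,(150,0,450,250),2.6); pickle.dump((c,im),open("w30.p","wb"))
im=viewer.capture("scene"); e=np.clip(im.astype(float)*1.3,0,255).astype(np.uint8); save("c30",e,(170,250,250,325),9)
```

```text
TCP [523.7 272.4 238.8] d tool [-0.8  1.2  3.4] twist 0.11 F [-20.1  -4.8  25. ]
toolF [-20.8   2.  -27.8] M at grasp y 0.03
```

View pics/w30.png

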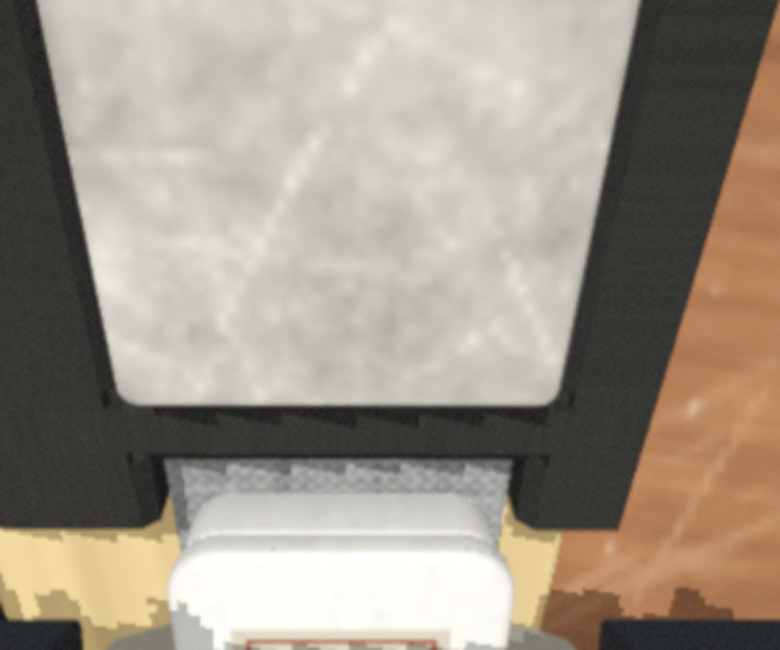

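View pics/c30.png

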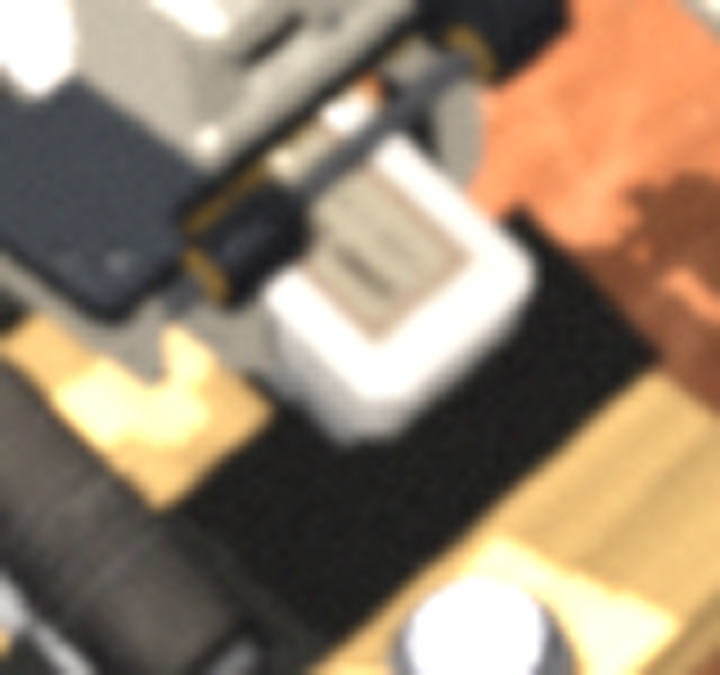

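Call:
{"fn": "play_rows", "kwargs": {
  "commands": [
    {"offset": [0.002,0,-0.004],"twist": 0},
    {"offset": [0.003,0,-0.0005],"twist": 0},
    {"offset": [0.002,0,-0.0005],"twist": 0},
    {"offset": [0,0,0],"twist": 0}
  ]
}}

```text
time: 26.95
tool_pos: [532.4, 274.8, 245.2]
tcp_rot: [3.141, 0.006, 0.136]
contact_force: [-14.5, -1.3, 9.2]
grip_width: 59.6
```

Run:
```python
from fit import *
q=[550.0,326.1,86.5,.135]
go((-33,-49.7,8),q); ft(); o=status.get_obs()
c=cam("wrist",o);im=viewer.capture("wrist"); save("w31",im,(150,0,450,250),2.6); pickle.dump((c,im),open("w31.p","wb"))
```

```text
TCP [523.7 272.4 238.8] d tool [-8.9  1.2  6.4] twist 0.08 F [-14.5  -1.3   9.2]
toolF [-14.6  -0.6 -12. ] M at grasp y 0.48
```

View pics/w31.png

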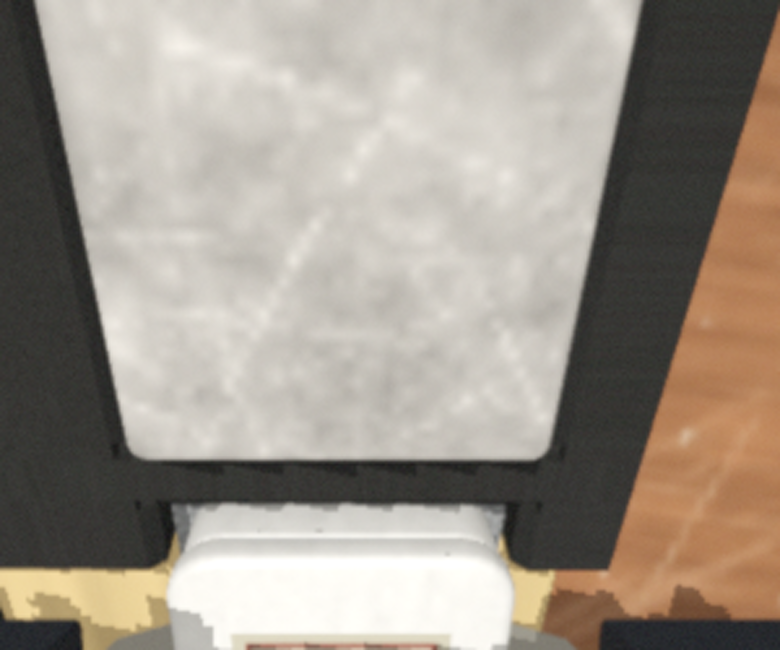

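Call:
{"fn": "play_rows", "kwargs": {
  "commands": [
    {"offset": [-0.001,0,0.002],"twist": 0},
    {"offset": [0,0,0.002],"twist": 0},
    {"offset": [0,0,0.002],"twist": 0},
    {"offset": [0,0,0],"twist": 0}
  ]
}}

```text
time: 27.4
tool_pos: [532.3, 274.5, 243.0]
tcp_rot: [3.142, 0.001, 0.137]
contact_force: [-16.1, -5.3, 31.2]
grip_width: 59.4
```

Run:
```python
from fit import *
q=[550.0,326.1,86.5,.135]
go((-33,-49.7,8),q); ft(); o=status.get_obs()
c=cam("wrist",o);im=viewer.capture("wrist"); save("w32",im,(150,0,450,250),2.6); pickle.dump((c,im),open("w32.p","wb"))
im=viewer.capture("scene"); e=np.clip(im.astype(float)*1.3,0,255).astype(np.uint8); save("c32",e,(170,250,250,325),9)
```

```text
TCP [523.7 272.4 238.8] d tool [-8.8  1.   4.2] twist 0.1 F [-16.1  -5.3  31.2]
toolF [-16.7   3.  -34.1] M at grasp y -0.07
```

View pics/w32.png

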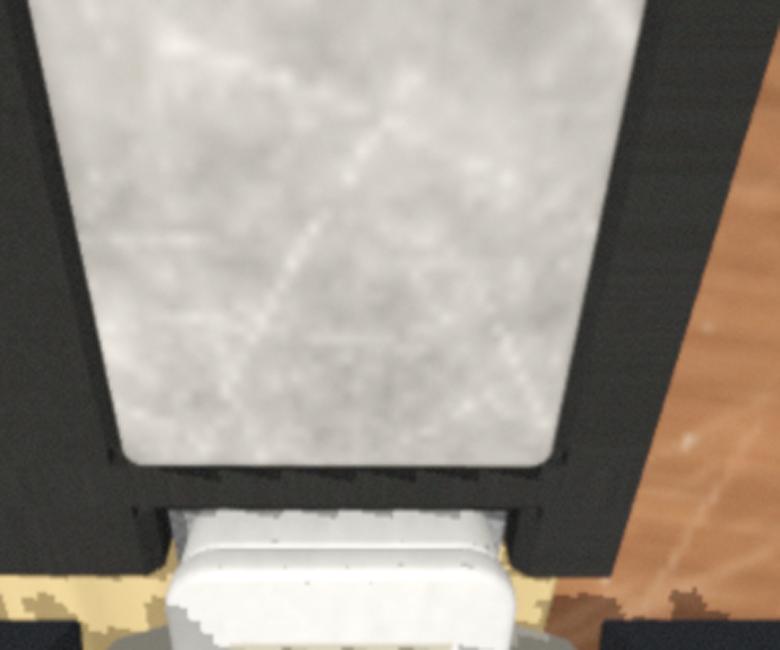

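View pics/c32.png

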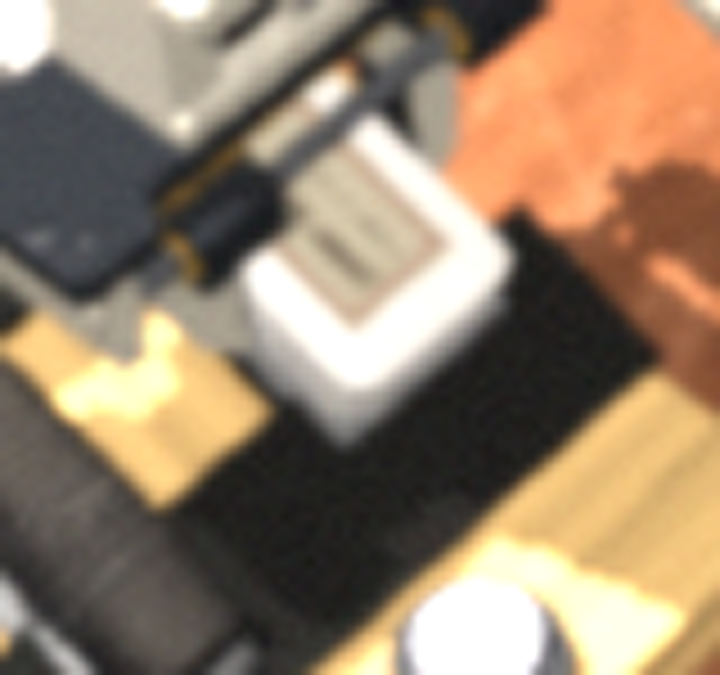

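Call:
{"fn": "play_rows", "kwargs": {
  "commands": [
    {"offset": [0,0,-0.004],"twist": 0},
    {"offset": [0,0,0],"twist": 0}
  ]
}}

```text
time: 27.7
tool_pos: [532.4, 274.7, 244.2]
tcp_rot: [-3.141, 0.002, 0.136]
contact_force: [-8.5, -0.4, 10.9]
grip_width: 59.3
```

Call:
{"fn": "play_rows", "kwargs": {
  "commands": [
    {"offset": [0,0,0],"twist": 0},
    {"offset": [0,0,0],"twist": 0},
    {"offset": [0,0,0],"twist": 0}
  ],
  "jaw": 45
}}

```text
time: 28.0
tool_pos: [533.6, 274.6, 243.1]
tcp_rot: [-3.141, -0.001, 0.136]
contact_force: [0.7, 0.1, -0.7]
grip_width: 74.6
```

Call:
{"fn": "play_rows", "kwargs": {
  "commands": [
    {"offset": [0,0,-0.02],"twist": 0},
    {"offset": [-0.02,0,-0.04],"twist": 0},
    {"offset": [-0.035,0,-0.04],"twist": 0},
    {"offset": [-0.04,0,-0.03],"twist": 0},
    {"offset": [-0.01,0,0],"twist": 0}
  ]
}}

```text
time: 28.5
tool_pos: [429.3, 260.8, 374.7]
tcp_rot: [-3.14, -0.006, 0.137]
contact_force: [0.2, 1.1, 0.3]
grip_width: 75.7
```

Call:
{"fn": "play_rows", "kwargs": {
  "commands": [
    {"offset": [0,0,0],"twist": 0},
    {"offset": [0,0,0],"twist": 0}
  ],
  "jaw": 255
}}

```text
time: 28.7
tool_pos: [431.9, 260.7, 369.8]
tcp_rot: [3.141, 0.0, 0.136]
contact_force: [-0.1, 0.9, -0.0]
grip_width: 64.2
```

Run:
```python
from fit import *
o=status.get_obs(); print(o["tool_pos"],o["tcp_rot"],o["time"])
c=cam("wrist",o);im=viewer.capture("wrist"); save("w33",im,(100,0,400,250),2.6); pickle.dump((c,im),open("w33.p","wb"))
im=viewer.capture("side"); e=np.clip(im.astype(float)*1.5,0,255).astype(np.uint8); save("s33",e,(235,110,330,200),8)
```

```text
[431.88529409 260.73989069 369.83519501] [3.14129011e+00 3.52939097e-04 1.36042984e-01] 28.7
```

View pics/w33.png

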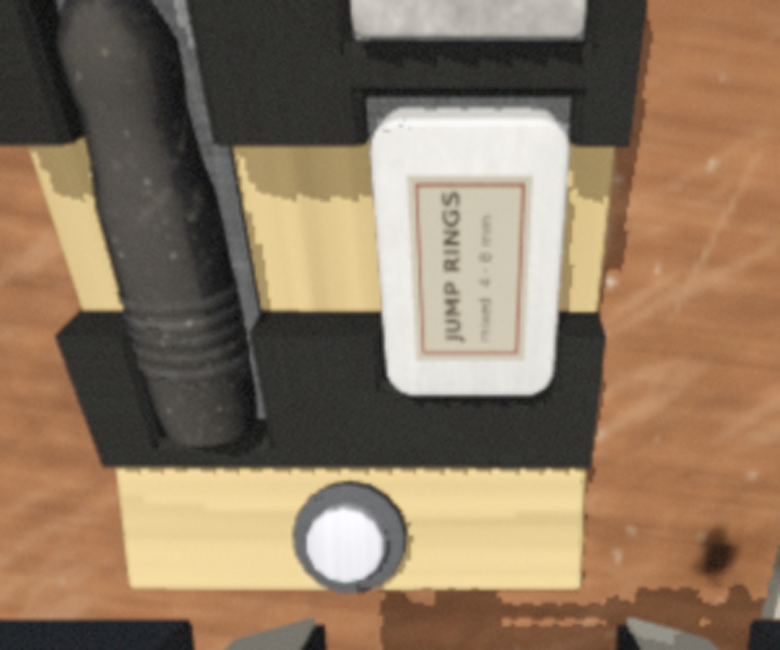

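View pics/s33.png

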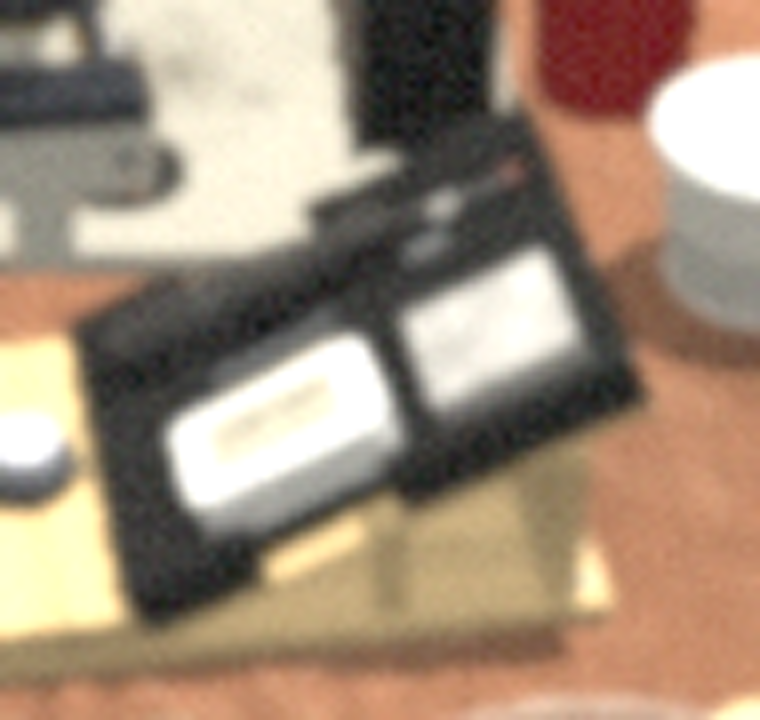

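Run:
```python
from fit import *
q=[550.0,326.1,86.5,.135]
c,im=pickle.load(open("w33.p","rb")); a=im.astype(int); V=lambda p:np.array(p)/2.6+[100,0]
print("chk",onface(c,V([[628,145],[103,466],[587,466]]),q,0).round(1).tolist())
m=((a.min(2)>170)&((a.max(2)-a.min(2))<40)).astype(np.uint8); m[:, :238]=0; m[:,322:]=0; m[:38]=0; m[156:]=0
cs,_=cv2.findContours(m,cv2.RETR_EXTERNAL,cv2.CHAIN_APPROX_NONE); k=max(cs,key=cv2.contourArea)[:,0,:].astype(float)
for n in (13,16,20):
    F=onface(c,k,q,n)[:,:2]; r=cv2.minAreaRect(F.astype(np.float32)); print(n,np.round(r[0],1),np.round(r[1],1),round(r[2],1))
    for lo,hi in ((-70,-60),(-45,-35),(-20,-10),(0,8)):
        s=F[(F[:,0]>lo)&(F[:,0]<hi)]; print("  x",lo,"y",s[:,1].min().round(1),s[:,1].max().round(1),(s[:,1].max()-s[:,1].min()).round(1))
    print("  x range",F[:,0].min().round(1),F[:,0].max().round(1))
```

```text
chk [[4.2, -99.2, 0.0], [-114.7, 100.1, -0.0], [-114.5, -98.2, -0.0]]
13 [-29.1 -49.6] [90.3 58.8] 0.1
  x -70 y -79.0 -20.7 58.3
  x -45 y -79.0 -20.2 58.7
  x -20 y -78.9 -20.2 58.7
  x 0 y -78.9 -20.6 58.3
  x range -74.3 16.1
16 [-28.  -49.6] [89.3 58.1] 0.1
  x -70 y -78.6 -21.1 57.5
  x -45 y -78.6 -20.8 57.9
  x -20 y -78.6 -20.6 58.0
  x 0 y -78.6 -20.9 57.7
  x range -72.7 16.6
20 [-26.6 -49.6] [87.8 57.1] 0.1
  x -70 y -78.2 -21.6 56.6
  x -45 y -78.1 -21.2 57.0
  x -20 y -78.1 -21.0 57.1
  x 0 y -78.1 -21.3 56.8
  x range -70.6 17.3
```

Run:
```python
from fit import *
q=[550.0,326.1,86.5,.135]
go((-55,-49.7,13),q,dz=182.4)
c,im=pickle.load(open("w33.p","rb")); V=lambda p:np.array(p)/2.6+[100,0]
# button: top height unknown; candidates
for z in (40,45,50,55): 
    p=plane(c,V([[345,540],[304,540],[386,540],[345,505],[345,579]]),p0=(0,0,z)); print(z,p.round(1)[0],np.linalg.norm(p[1]-p[2]).round(1),np.linalg.norm(p[3]-p[4]).round(1))
print(proj(sd,[[416,308,48]]))
c21,_=pickle.load(open("w20.p","rb"))
V2=lambda a:np.array(a)/2.6+[130,0]
print("tri w20/w33",tri(c,V([[345,541]]),c21,V2([[515,566]])).round(1))
```

```text
TCP [501.9 269.4 257.4] d tool [ 70.3   0.7 111.8] twist 0.03 F [-0.2  0.2 -1. ]
40 [416.3 309.8  40. ] 34.2 31.9
45 [417.7 309.2  45. ] 33.7 31.4
50 [419.  308.5  50. ] 33.1 30.9
55 [420.4 307.8  55. ] 32.6 30.4
[[237.51251765 165.16237164]]
tri w20/w33 [[417.7 308.6  48.6   1. ]]
```

Call:
{"fn": "play_rows", "kwargs": {
  "commands": [
    {"offset": [0.03,0.0005,0.03],"twist": 0},
    {"offset": [0.035,0,0.03],"twist": 0},
    {"offset": [0.005,0,0.025],"twist": 0},
    {"offset": [0,0,0.01],"twist": 0},
    {"offset": [0,0,0],"twist": 0}
  ]
}}

```text
time: 29.3
tool_pos: [500.4, 269.3, 273.2]
tcp_rot: [3.14, 0.005, 0.136]
contact_force: [0.1, -1.0, -0.4]
grip_width: 16.1
```

Call:
{"fn": "play_rows", "kwargs": {
  "commands": [
    {"offset": [0,0,0.006],"twist": 0},
    {"offset": [0,0,0.004],"twist": 0},
    {"offset": [0,0,0],"twist": 0}
  ]
}}

```text
time: 29.6
tool_pos: [500.3, 269.7, 266.2]
tcp_rot: [-3.142, -0.001, 0.136]
contact_force: [0.3, 0.3, -0.9]
grip_width: 0.5
```

Call:
{"fn": "play_rows", "kwargs": {
  "commands": [
    {"offset": [0,0,0.003],"twist": 0},
    {"offset": [0,0,0.002],"twist": 0},
    {"offset": [0,0,0],"twist": 0}
  ]
}}

```text
time: 29.9
tool_pos: [500.5, 269.7, 260.7]
tcp_rot: [3.141, 0.0, 0.136]
contact_force: [-0.9, -0.7, -0.2]
grip_width: 0.1
```

Call:
{"fn": "play_rows", "kwargs": {
  "commands": [
    {"offset": [0,0,0.003],"twist": 0},
    {"offset": [0,0,0],"twist": 0}
  ]
}}

```text
time: 30.1
tool_pos: [500.9, 269.7, 258.0]
tcp_rot: [-3.141, -0.001, 0.136]
contact_force: [0.1, -0.6, 3.0]
grip_width: 0.2
```

Call:
{"fn": "play_rows", "kwargs": {
  "commands": [
    {"offset": [0,0,0.003],"twist": 0},
    {"offset": [0,0,0],"twist": 0}
  ]
}}

```text
time: 30.3
tool_pos: [500.9, 269.8, 257.3]
tcp_rot: [-3.141, -0.003, 0.136]
contact_force: [-4.6, -2.2, 18.4]
grip_width: 0.5
```

Call:
{"fn": "play_rows", "kwargs": {
  "commands": [
    {"offset": [0,0,-0.03],"twist": 0},
    {"offset": [-0.01,-0.01,-0.025],"twist": 0},
    {"offset": [-0.03,-0.02,0],"twist": 0},
    {"offset": [-0.0365,-0.0195,0],"twist": 0},
    {"offset": [0,0,0],"twist": 0}
  ]
}}

```text
time: 30.8
tool_pos: [414.3, 309.3, 309.6]
tcp_rot: [3.141, 0.003, 0.139]
contact_force: [1.0, -0.5, -0.7]
grip_width: 0.3
```

Call:
{"fn": "play_rows", "kwargs": {
  "commands": [
    {"offset": [0,0,0],"twist": 0},
    {"offset": [0,0,0],"twist": 0}
  ]
}}

```text
time: 31.0
tool_pos: [418.8, 308.2, 309.8]
tcp_rot: [3.142, -0.001, 0.136]
contact_force: [0.4, -0.1, 0.1]
grip_width: 0.4
```

Run:
```python
from fit import *
o=status.get_obs(); print(o["tool_pos"],o["tcp_rot"],o["time"])
d=np.array([418,308.7,49+178])-o["tool_pos"]; print((R.from_euler("xyz",o["tcp_rot"]).as_matrix().T@d).round(1))
im=viewer.capture("wrist"); save("w34",im)
```

```text
[418.82159355 308.21404921 309.77657228] [ 3.14152335e+00 -7.87645405e-04  1.35922980e-01] 31.0
[-0.8 -0.6 82.8]
```

View pics/w34.png

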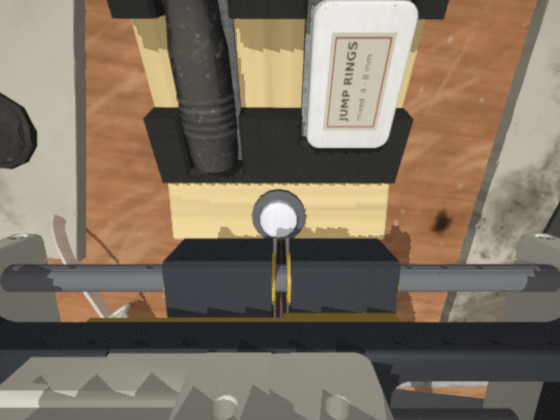

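Above the button; both parts look seated (rotary tail within the cut-out at (212,165), tin flat at (360,75)), button at (278,217). Descending slowly.

Call:
{"fn": "play_rows", "kwargs": {
  "commands": [
    {"offset": [-0.0005,-0.0005,0.03],"twist": 0},
    {"offset": [0,0,0.025],"twist": 0},
    {"offset": [0,0,0.01],"twist": 0},
    {"offset": [0,0,0],"twist": 0},
    {"offset": [0,0,0],"twist": 0}
  ]
}}

```text
time: 31.55
tool_pos: [418.3, 308.8, 245.3]
tcp_rot: [-3.141, -0.001, 0.136]
contact_force: [0.6, -0.7, -0.0]
grip_width: 0.7
```

Call:
{"fn": "play_rows", "kwargs": {
  "commands": [
    {"offset": [0,0,0.005],"twist": 0},
    {"offset": [0,0,0.005],"twist": 0},
    {"offset": [0,0,0],"twist": 0}
  ]
}}

```text
time: 31.85
tool_pos: [417.4, 308.7, 234.5]
tcp_rot: [3.141, 0.0, 0.136]
contact_force: [-0.2, 0.3, 0.3]
grip_width: 0.6
```

Call:
{"fn": "play_rows", "kwargs": {
  "commands": [
    {"offset": [0,0,0.003],"twist": 0},
    {"offset": [0,0,0.002],"twist": 0},
    {"offset": [0,0,0],"twist": 0}
  ]
}}

```text
time: 32.15
tool_pos: [417.6, 308.8, 229.7]
tcp_rot: [3.142, -0.0, 0.136]
contact_force: [-0.8, 1.2, 1.5]
grip_width: 0.2
```

Call:
{"fn": "play_rows", "kwargs": {
  "commands": [
    {"offset": [0,0,0.002],"twist": 0},
    {"offset": [0,0,0.002],"twist": 0},
    {"offset": [0,0,0],"twist": 0}
  ]
}}

```text
time: 32.45
tool_pos: [417.6, 308.8, 225.8]
tcp_rot: [-3.142, -0.0, 0.136]
contact_force: [-0.8, 0.3, 4.1]
grip_width: 0.3
```

Call:
{"fn": "play_rows", "kwargs": {
  "commands": [
    {"offset": [0,0,0.002],"twist": 0},
    {"offset": [0,0,0.001],"twist": 0},
    {"offset": [0,0,0],"twist": 0}
  ]
}}

```text
time: 32.75
tool_pos: [417.5, 308.8, 224.0]
tcp_rot: [-3.141, -0.001, 0.136]
contact_force: [-4.3, -1.1, 15.5]
grip_width: 0.2
```

Call:
{"fn": "play_rows", "kwargs": {
  "commands": [
    {"offset": [0,0,0.002],"twist": 0},
    {"offset": [0,0,0],"twist": 0}
  ]
}}

```text
time: 32.95
tool_pos: [417.5, 308.8, 223.7]
tcp_rot: [-3.141, -0.002, 0.136]
contact_force: [-7.3, -4.8, 31.0]
grip_width: 0.2
```

Call:
{"fn": "play_rows", "kwargs": {
  "commands": [
    {"offset": [0,0,-0.01],"twist": 0},
    {"offset": [0,0,-0.03],"twist": 0},
    {"offset": [0,0,-0.045],"twist": 0},
    {"offset": [-0.01,0,-0.045],"twist": 0},
    {"offset": [-0.01,0,-0.03],"twist": 0}
  ]
}}

```text
time: 33.45
tool_pos: [397.7, 306.0, 383.4]
tcp_rot: [-3.141, -0.003, 0.136]
contact_force: [-0.1, 0.4, 0.0]
grip_width: -0.0
```

Call:
{"fn": "play_rows", "kwargs": {
  "commands": [
    {"offset": [0,0,0],"twist": 0},
    {"offset": [0,0,0],"twist": 0},
    {"offset": [0,0,0],"twist": 0}
  ]
}}

```text
time: 33.75
tool_pos: [397.6, 305.9, 379.2]
tcp_rot: [3.14, 0.002, 0.136]
contact_force: [-0.2, 0.3, -0.3]
grip_width: 0.9
```

Run:
```python
from fit import *
q=[550.0,326.1,86.5,.135]
o=status.get_obs(); print(o["tool_pos"],o["tcp_rot"],o["time"],o["contact_force"])
c=cam("wrist",o);im=viewer.capture("wrist"); save("w35",im,(100,0,400,250),2.6); pickle.dump((c,im),open("w35.p","wb"))
im=viewer.capture("side"); save("s35",im,(200,90,380,240),4)
im=viewer.capture("scene"); save("c35",im,(90,180,290,360),4)
```

```text
[397.60983453 305.87931593 379.24763832] [3.14049181e+00 2.45605975e-03 1.36038131e-01] 33.75 [-0.20649357  0.31037632 -0.29121445]
```

View pics/w35.png

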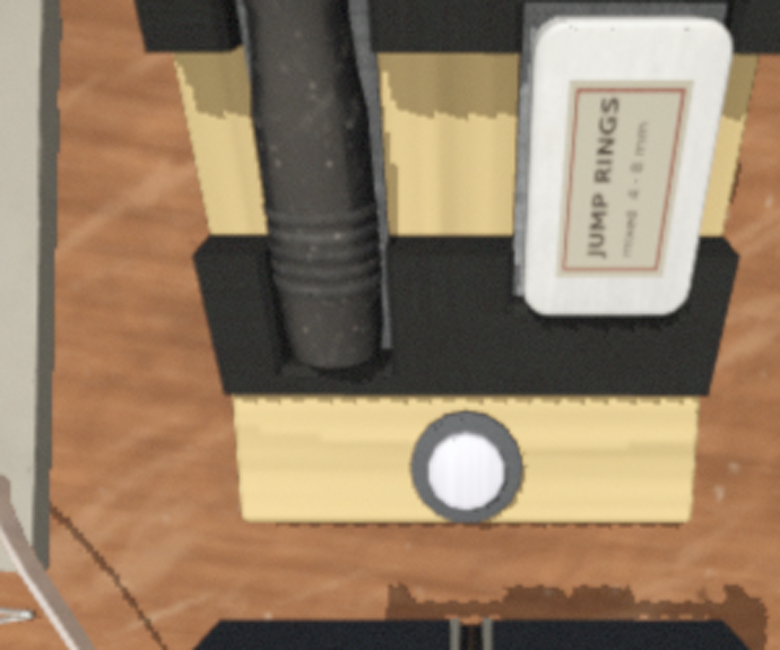

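View pics/s35.png

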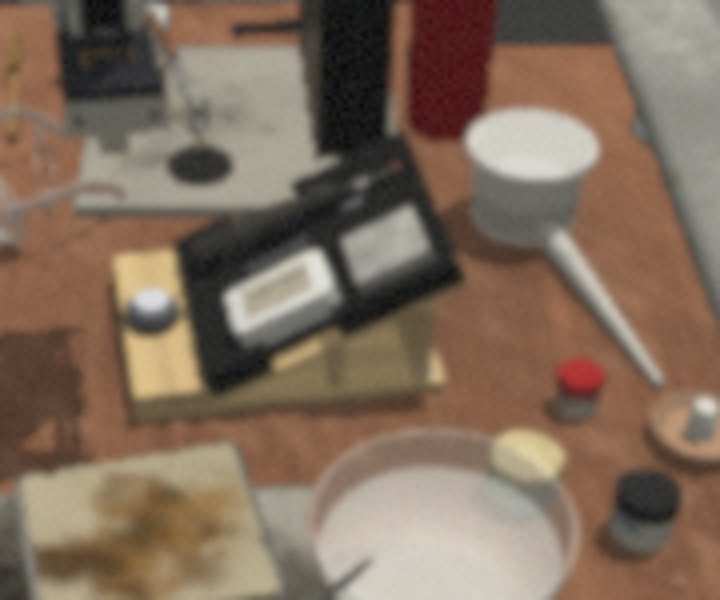

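View pics/c35.png

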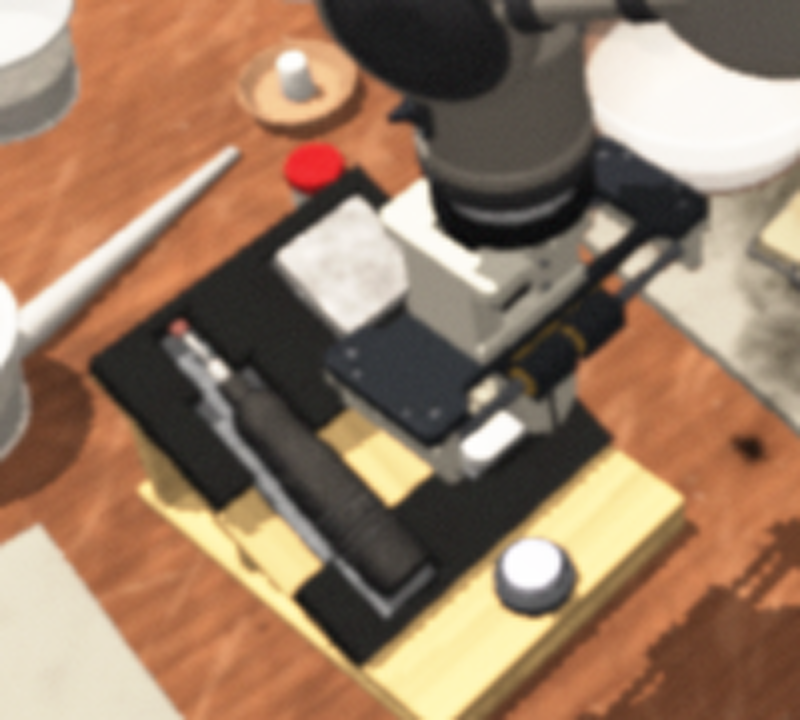

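Call:
{"fn": "play_rows", "kwargs": {
  "commands": [
    {"offset": [0.02,-0.008,-0.01],"twist": 0},
    {"offset": [0.04,-0.015,-0.01],"twist": 0},
    {"offset": [0.04,-0.015,0],"twist": 0},
    {"offset": [0.025,-0.009,0],"twist": 0},
    {"offset": [0,0,0],"twist": 0}
  ]
}}

```text
time: 34.4
tool_pos: [517.6, 370.3, 398.2]
tcp_rot: [3.141, 0.002, 0.135]
contact_force: [-0.7, -0.1, -0.4]
grip_width: 0.6
```

Call:
{"fn": "play_rows", "kwargs": {
  "commands": [
    {"offset": [0,0,0],"twist": 0},
    {"offset": [0,0,0],"twist": 0}
  ]
}}

```text
time: 34.6
tool_pos: [514.5, 369.3, 400.2]
tcp_rot: [3.141, 0.002, 0.136]
contact_force: [0.5, 0.7, 0.4]
grip_width: 0.5
```

Run:
```python
from fit import *
q=[550.0,326.1,86.5,.135]
o=status.get_obs(); print(o["tool_pos"],o["tcp_rot"],o["time"],o["contact_force"])
c=cam("wrist",o);im=viewer.capture("wrist"); save("w36",im,(180,20,480,250),2.6); pickle.dump((c,im),open("w36.p","wb"))
M,t=T(q)
print(((proj(c,np.array([(97,52.2,-.5),(101.5,52.2,-.5),(58.5,74,0),(55,52.2,-.5),(-101,52.2,-.5),(4,100,0),(115,100,0),(115,-100,0)])@M.T+t)-[180,20])*2.6).round(0).tolist())
im=viewer.capture("side"); save("s36",im,(235,110,330,200),8)
```

```text
[514.5064635  369.27542289 400.1677034 ] [3.14090007e+00 1.65944534e-03 1.36193920e-01] 34.6 [0.48772785 0.73632558 0.35615447]
[[242.0, 128.0], [242.0, 112.0], [179.0, 252.0], [244.0, 262.0], [249.0, 583.0], [120.0, 392.0], [75.0, 61.0], [770.0, 62.0]]
```

View pics/w36.png

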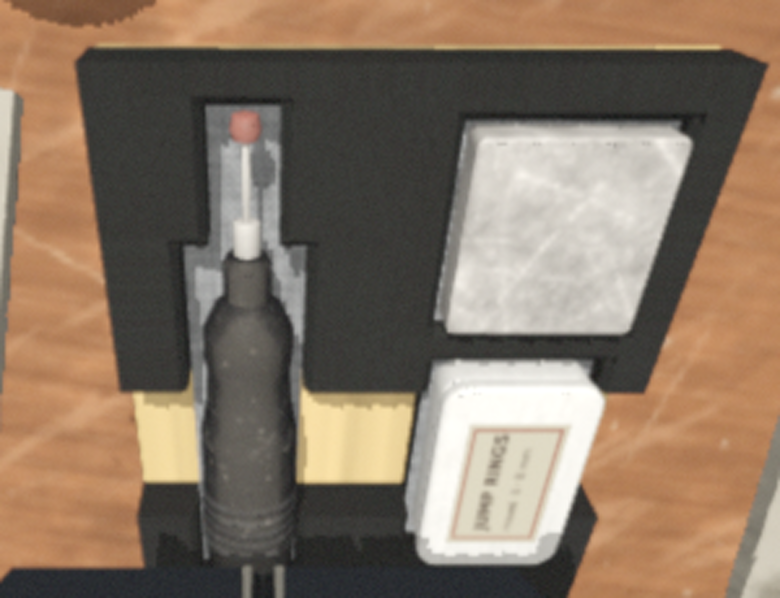

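View pics/s36.png

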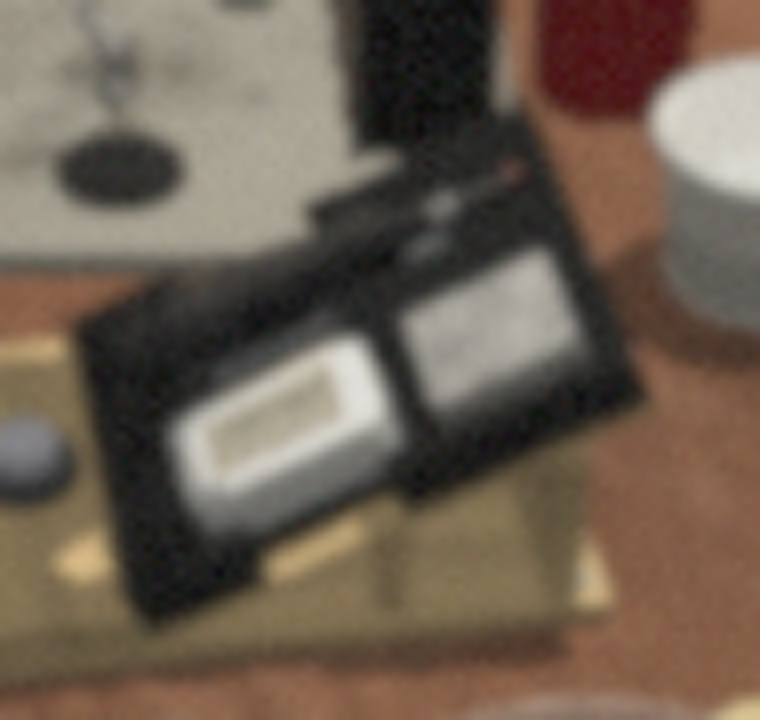

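Run:
```python
from fit import *
q=[550.0,326.1,86.5,.135]
M,t=T(q)
c,im=pickle.load(open("w36.p","rb")); save("w36z",im,(225,50,305,250),4)
L=np.array([121,112.8,89.2,78.1]); rows=np.array([110,143,222,257])/2.6+20
def f(p,n=None):
    x,nn,r=p; P=np.array([(x+l*np.cos(r),52.0,nn-l*np.sin(r)) for l in L]); return proj(c,P@M.T+t)[:,1]-rows
s=least_squares(f,[-20,0,0.]); print(s.x[:2].round(1),"nose-down deg",np.degrees(s.x[2]).round(1),s.fun.round(1))
for r in (0,-.03,-.06,-.1):
    s=least_squares(lambda p:f([p[0],78*r*0+p[1],r]),[-20,0]); print(r,s.x.round(1),s.fun.round(2))
```

```text
[-9.6 10.7] nose-down deg -10.4 [ 0.2 -0.4  0.3 -0.2]
0 [-16.5  11.3] [ 0.37 -0.52  0.16 -0.01]
-0.03 [-15.8  10.7] [ 0.34 -0.5   0.19 -0.04]
-0.06 [-14.9  10.2] [ 0.31 -0.47  0.22 -0.06]
-0.1 [-13.4  10. ] [ 0.28 -0.44  0.26 -0.1 ]
```

View pics/w36z.png

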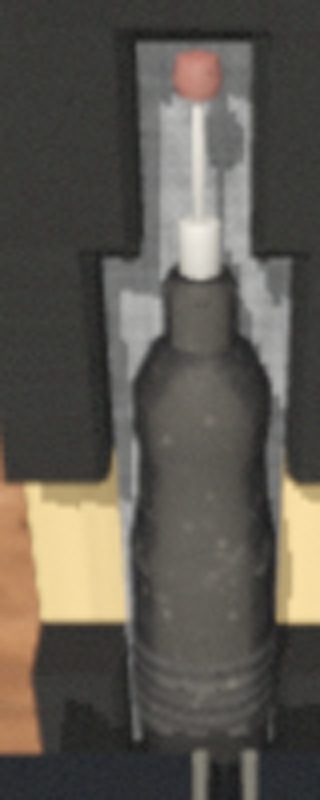

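Run:
```python
from fit import *
q=[550.0,326.1,86.5,.135]
M,t=T(q)
c,im=pickle.load(open("w36.p","rb")); W6=lambda a:np.array(a)/2.6+[180,20]; S=lambda a:np.array(a)/8+[235,110]
p=tri(c,W6([[246,127],[78,60],[478,135],[690,137],[447,333]]),sd,S([[514,168],[522,113],[402,318],[542,248],[438,405]]))
for r in p: print(((r[:3]-t)@M).round(1),"gap",r[3].round(1))
# scene
g35=lambda a:np.array(a)/4.+[90,180]
p=tri(c,W6([[246,127],[78,60],[246,240]]),sc,g35([[178,327],[92,368],[218,366]]))
for r in p: print("scene",((r[:3]-t)@M).round(1),"gap",r[3].round(1))
```

```text
[98.2 51.   1.8] gap 0.7
[111.9 101.4  -9.3] gap 3.3
[ 62.7 -19.7  -0.7] gap 62.9
[102.3 -63.   40.5] gap 5.7
[ 22.1 -29.3 -29.6] gap 15.8
scene [97.4 51.1 -0.4] gap 0.1
scene [112.  100.7 -11.8] gap 3.0
scene [64.3 51.1  4.5] gap 0.6
```

Run:
```python
from fit import *
q=[550.0,326.1,86.5,.135]
M,t=T(q)
c,im=pickle.load(open("w36.p","rb")); W6=lambda a:np.array(a)/2.6+[180,20]; S=lambda a:np.array(a)/8+[235,110]
g35=lambda a:np.array(a)/4.+[90,180]
wu=W6([[476,136],[690,138],[447,333],[632,333]])
print("block from wrist at n=8",onface(c,wu,q,8).round(1)[:,:2].tolist())
for r in tri(c,wu,sd,S([[545,245],[582,345],[402,318],[435,405]])): print("side",((r[:3]-t)@M).round(1),r[3].round(1))
for r in tri(c,wu[[0,1,2]],sc,g35([[277,262],[355,197],[345,332]])): print("scene",((r[:3]-t)@M).round(1),r[3].round(1))
# tin top corners wrist/side: uphill-left, downhill-right..
wt=W6([[443,375],[600,385],[418,560],[556,560]])
print("tin",onface(c,wt,q,13).round(1)[:,:2].tolist())
for r in tri(c,wt,sd,S([[360,335],[402,405],[172,437],[205,515]])): print("side",((r[:3]-t)@M).round(1),r[3].round(1))
```

```text
block from wrist at n=8 [[97.1, -16.9], [96.6, -80.2], [33.0, -18.4], [33.1, -82.9]]
side [ 98.  -16.9   8.1] 1.8
side [ 96.5 -82.3   4. ] 1.9
side [ 32.4 -18.6   7.1] 0.3
side [ 33.8 -82.5   8.6] 0.5
scene [ 94.1 -20.   -3.7] 0.1
scene [ 95.7 -81.6   4.3] 1.0
scene [ 33.5 -17.6   8.4] 1.4
tin [[19.2, -18.2], [15.2, -75.1], [-72.4, -21.5], [-72.4, -81.1]]
side [ 14.7 -19.3   8.3] 3.0
side [ 18.6 -75.5  12.2] 6.8
side [-77.4 -23.2   7.2] 1.1
side [-72.  -82.5  10.2] 4.7
```

Run:
```python
from fit import *
q=[550.0,326.1,86.5,.135]
go((20,51.5,15.5),q,dz=182.4); go((20,51.5,19),q,dz=182.4)
```

```text
TCP [554.5 378.7 291.4] d tool [ 41.1  -3.9 109.6] twist 0.07 F [-0.4  0.2  0.2]
TCP [553.1 378.5 294.6] d tool [ 39.6  -3.9 106.4] twist 0.07 F [-0.4  0.2  0.2]
```

Call:
{"fn": "play_rows", "kwargs": {
  "commands": [
    {"offset": [0.02,-0.002,0.03],"twist": 0},
    {"offset": [0.02,-0.002,0.03],"twist": 0},
    {"offset": [0,0,0.02],"twist": 0},
    {"offset": [0,0,0.01],"twist": 0},
    {"offset": [0,0,0],"twist": 0}
  ]
}}

```text
time: 35.2
tool_pos: [553.6, 378.7, 309.7]
tcp_rot: [3.141, 0.003, 0.136]
contact_force: [-0.6, 0.7, 0.6]
grip_width: 0.7
```

Call:
{"fn": "play_rows", "kwargs": {
  "commands": [
    {"offset": [0,0,0.005],"twist": 0},
    {"offset": [0,0,0.004],"twist": 0},
    {"offset": [0,0,0],"twist": 0}
  ]
}}

```text
time: 35.5
tool_pos: [554.0, 379.0, 302.2]
tcp_rot: [-3.141, -0.001, 0.136]
contact_force: [-0.1, -0.8, -0.2]
grip_width: 0.1
```

Call:
{"fn": "play_rows", "kwargs": {
  "commands": [
    {"offset": [0,0,0.003],"twist": 0},
    {"offset": [0,0,0.002],"twist": 0},
    {"offset": [0,0,0],"twist": 0}
  ]
}}

```text
time: 35.8
tool_pos: [554.4, 379.0, 297.1]
tcp_rot: [-3.141, -0.001, 0.136]
contact_force: [0.3, 0.3, 2.1]
grip_width: 0.3
```

Call:
{"fn": "play_rows", "kwargs": {
  "commands": [
    {"offset": [0,0,0.002],"twist": 0},
    {"offset": [0,0,0],"twist": 0}
  ]
}}

```text
time: 36.0
tool_pos: [554.4, 379.0, 296.6]
tcp_rot: [-3.141, -0.002, 0.136]
contact_force: [-1.2, -1.2, 8.5]
grip_width: 0.5
```

Call:
{"fn": "play_rows", "kwargs": {
  "commands": [
    {"offset": [0,0,0.002],"twist": 0},
    {"offset": [0,0,0],"twist": 0}
  ]
}}

```text
time: 36.2
tool_pos: [554.4, 379.0, 296.3]
tcp_rot: [-3.141, -0.004, 0.136]
contact_force: [-5.0, -3.4, 16.9]
grip_width: 0.7
```

Call:
{"fn": "play_rows", "kwargs": {
  "commands": [
    {"offset": [0,0,0.001],"twist": 0},
    {"offset": [0,0,0],"twist": 0}
  ]
}}

```text
time: 36.4
tool_pos: [554.3, 379.0, 296.1]
tcp_rot: [-3.14, -0.004, 0.136]
contact_force: [-5.4, -3.4, 20.5]
grip_width: 0.4
```

Call:
{"fn": "play_rows", "kwargs": {
  "commands": [
    {"offset": [0,0,-0.02],"twist": 0},
    {"offset": [0,0,-0.04],"twist": 0},
    {"offset": [-0.03,0,-0.04],"twist": 0},
    {"offset": [-0.04,0.01,-0.02],"twist": 0},
    {"offset": [-0.04,0.02,0],"twist": 0}
  ]
}}

```text
time: 36.9
tool_pos: [448.4, 334.7, 414.8]
tcp_rot: [-3.139, -0.006, 0.137]
contact_force: [0.5, -0.9, 0.3]
grip_width: 0.5
```

Call:
{"fn": "play_rows", "kwargs": {
  "commands": [
    {"offset": [-0.03,0.02,0],"twist": 0},
    {"offset": [0,0,0],"twist": 0},
    {"offset": [0,0,0],"twist": 0},
    {"offset": [0,0,0],"twist": 0}
  ]
}}

```text
time: 37.3
tool_pos: [423.2, 310.9, 411.9]
tcp_rot: [-3.141, -0.001, 0.136]
contact_force: [-0.1, -0.6, 0.0]
grip_width: 0.2
```

Run:
```python
from fit import *
o=status.get_obs(); print(o["tool_pos"],o["time"],o["contact_force"])
im=viewer.capture("wrist"); save("w37",im)
a=viewer.capture("side"); b=cv2.imread("pics/side0.png")[:,:,::-1]
save("s37",np.hstack([a[100:260,200:400],b[100:260,200:400]]),None,2)
```

```text
[423.23124203 310.90111103 411.88347663] 37.3 [-0.09123234 -0.61950251  0.03637963]
```

View pics/w37.png

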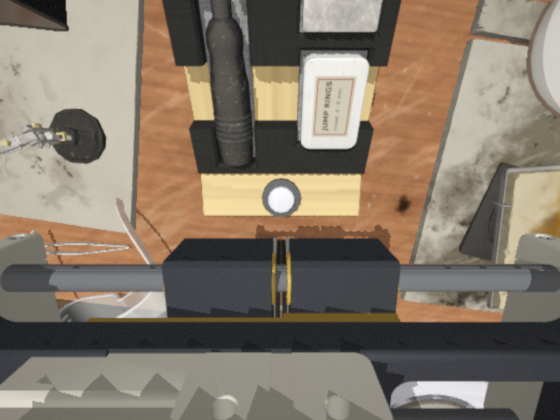

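View pics/s37.png

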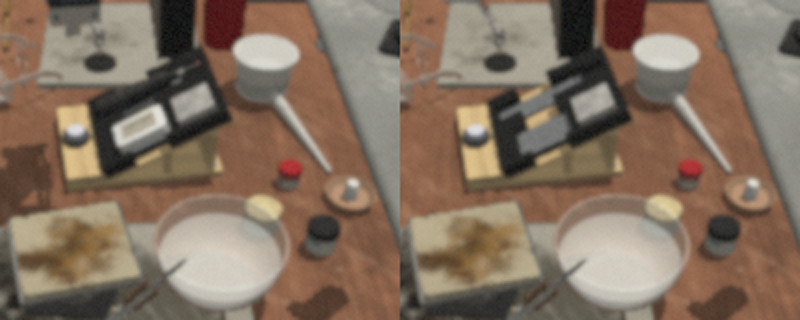

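The final pictures show both parts lying flat in their cut-outs. The button is up at wrist pixel (282,198). The side view matches the start picture for the lidded pots and bowls, and the robot is clear of everything, so I am handing in.

```bash
python3 -c "
from plant import ticket
print(ticket.close_job())"
```

```text
the job is handed in; nothing more can be done
None
```

The job is done and handed in at about 37 s. Both parts are in their cut-outs and let go. I then pressed the push button to its stop: about 6 mm of travel, stopping hard at 31 N. It has come back up in the last picture.

- **Rotary tool:** The first attempt at seating it left the tail caught on the lower edge, so I regripped, slid it uphill and seated it. Test pushes at the tail and near the nose both met it about 1.5 mm above the computed height, so it lies parallel to the face. The spindle is in the slot.
- **Tin:** It needed one slide uphill while still held. In the picture it is parallel to the face within 0.1°. A test push near its lower end met it about 1 mm above the computed height.
- **Wax pot:** The side view shows the pots unmoved compared with the start.

**Less certain:**
- Both parts sit roughly 2–3 mm uphill of the centre of their clearances by my measurements.
- One camera estimate put the spindle end about 2 mm high.
- Early tray heights from the scene and side cameras disagreed with the wrist camera by about 10 mm. I used the wrist camera, and the contact heights backed it.
- The nose test push on the rotary tool came after the button press. It met firm resistance and moved the tool no more than about 1 mm.

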